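# Tighten a mincer's ring nut with a turning bar

### The arm

A 6-joint arm with a two-finger parallel gripper is mounted at the origin on the work surface. World frame = base frame: x ahead of the robot, y to its left, z up, the work surface at z = 0. Lengths are in mm, angles in rad, forces in N, time in s.
With the tool pointing down it reaches from about 275 to 850 mm from the base axis. Payload 19 kg.
Tool frame: the origin (TCP) lies midway between the tips of the shut fingers; the grasp point (between the pads) lies pinch_z behind it (pinch_z is the distance from the TCP to the grasp point, in mm); x points along the fingers, y is the direction in which the jaws open and shut, and the axes are right-handed (so a half turn about x gives the same grasp; the last joint's range is limited). The gripper opens to 85 mm and grips with 20 to 120 N. Pads are 22 mm wide; open, the fingers measure 114 mm over their backs; the gripper's body (76 mm by 85 mm) begins 54 mm behind the grasp point. The pads swing forward as they close: fully open they stand 13 mm farther back than shut.
Start: joints at [0.973, 0.15, 1.437, -0, 1.554, -0.134], TCP at [257.225, 514.223, 231.267] pointing down, gripper open.
Joint ranges: [-2.8, 2.8], [-0.68, 2.1], [0.12, 2.68], [-1.39, 4.53], [0.16, 2.79], [-2.81, 2.81]. Speed limits (rad/s): [1.89, 1.89, 2.22, 3.01, 3.01, 3.01].

### API

Orientations are given as a rotation vector (axis times angle).
In Python, from rig import read_state, grab_frame, job_done, cut_out, pinch_z gives the robot as it stands.
- The arm moves only by the shell command python3 -m inch 'ROWS' [OPENING] [FORCE]. ROWS is JSON, a list of rows, each a list of 4 numbers: the shift along the tool's x, y, z in m, then the turn about the tool's x in rad. In form: [[x, y, z, twist], ...]. A call has 1 to 12 rows; each row shifts and turns the pose as measured when the row begins, along the tool's axes as they then stand; what a row does not reach is not made up. A row lasts 1/12 s, in which the tool goes at most 41.7 mm and 7.16 degrees, less where a joint would pass 70% of its speed; a pose out of reach is approached as far as the arm can. A call is refused whole if a number of a shift passes 0.0417 or a number of a turn 0.125, either way. A call with a gripper value outside its range is refused whole. OPENING is the gripper's target within -1 to 1 (fully open at 1, half-way at 0, shut at -1), set as the call begins (- or left out, the last holds). The fingers move at their own pace and stop on an object; FORCE is the grip in N (left out, the last holds). Time passes only in rows, so rows that do not move let the fingers close. It gives the time, the measured TCP pose, the force and the opening at its end, in the units of the state.
- read_state(): the state, without advancing time (a new reading comes with each control period).
- grab_frame(name): name is "scene" or "top" or "wrist"; returns a dict with "frame" (384x512x3 uint8, red, green, blue), "z_map" (384x512 float32, mm along the optical axis (not along the pixel's ray), 0 where there is no reading), "intrinsics" (3x3 intrinsics, pixels), "D" ([k1, k2, p1, p2, k3] as OpenCV has them; the pictures are not rectified), "rvec" (rotation vector, rad) and "tvec" (3), from world to camera coordinates, as OpenCV has them; the wrist camera has in their place "tool_from_camera" (4x4, takes a point from camera to tool coordinates, whose origin is the TCP and whose axes are the tool frame's). Camera axes: x right, y down, z forward; pixel columns grow to the right and rows downward; lengths in mm; the calibration is good to about 2 mm. A picture is of the moment at which its call begins: read the wrist's pose just before it.
- job_done(): hands the job in, once; it reports no verdict.
Trained networks look in a picture, given as the dict that the camera call returned (one of the last four; its "shot" number tells which), for a name from the list of things; names that differ only in an ending like _2 or _b are one class to them, and where a whole thing is asked for, a point or a joint stands for the part that bears it (a point fixed in the world has none). Each returns a list of dicts, best first, with "p" (0 to 1); they miss things now and then, are a little off and sometimes report something else, mostly with a low value. They report only what shows in the picture. A call takes as long as a camera call.
- cut_out(name, picture): "region" (384x512 bool, what is visible of it) and "location" ([row, column] in pixels, amid what is visible of it).
The state is a dict: "time_s": time; "joints": joint angles; "dq": joint speeds; "joint_torque": joint torques, N m; "eef_pos": TCP position; "eef_rot": TCP orientation; "ft_force": force on the tool from outside, world axes, zero at the start; "ft_torque": the same for the moment, N m; "opening": finger opening in mm.
Only numpy, scipy, OpenCV 4.12 (cv2) and the standard library are available. Lean on these libraries where they do the work, as an engineer would, in place of code of your own. Each camera call takes 0.05 s, during which the arm holds its last target.

### The job

Lift the loose guard off the mincer head and stand it upright in the middle of the rubber mat without dropping it. Then take the turning bar from the tool block and tighten the ring nut with it, moving the bar from hole to hole, until the ring is fully home, and lean on the bar there with some 15 N to nip it up firmly. Stand the bar back in the block's middle bore; turn the ring only with the bar, and do not disturb the two drifts, the loose round plate or the four-armed knife.

Things in the scene. Friction and masses are not known exactly. Their poses are not given: they have to be found in the camera images.
- mincer: Meat mincer head in a low cradle fixed to the bench. Origin on the bench under the middle of its ring nut; x level along the barrel axis, out of the open front; z up. Axis 85 mm above the bench. Barrel runs 230 mm back to -x; its filling neck is 170 mm high, at x = -135 mm. Beside the ring two cradle walls 18 mm thick, tops at z = 60 mm, at y = +-65 mm, x from -50 to 50 mm.
- collar: Steel ring nut, 104 mm wide, 40 mm long. Origin on its axis at mid length, in the plane of its holes; x = axis, out of the front. Six radial blind holes 60 degrees apart, 16 mm square, from the outside (52 mm from the axis) to a floor 24 mm from the axis; two of them along its own +y and -y. Moves 1.6 mm to -x per rad tightened. Stiff (0.25 N m), no spring: stays where it is left.
- ring_thread (a joint): How far the ring nut still has to be tightened, rad: 0 = fully home against its hard stop (then the two upper holes lean 30 degrees to either side of straight up), at the start 1.65 to 2.25. Tightening is clockwise as seen looking at the open front: the top of the ring moves towards the mincer's +y, and the value falls.
- guard: Loose sheet-steel tunnel hiding the ring nut, standing on the cradle walls: 70 mm along its x (the ring's axis), 126 mm wide in y, flat top at z = 89 mm, 4 mm side walls, open at both x ends. Origin midway between the lower edges of its walls, z up. Black bridge handle on top along y: 14 mm wide in x, 78 mm long, its bar from z = 113 to 125 mm. 0.2 to 0.4 kg.
- mat: Flat black rubber mat, 160 x 170 mm (x, y), 4 mm thick, stuck to the bench. Origin in the middle of its underside.
- block: Wooden tool block, fixed, 170 mm along its x, 56 mm wide, 60 mm high, with three round bores 17 mm wide, 45 mm deep (floor at z = 15 mm) at x = -56, 0 and 56 mm. Origin in the middle of its underside. The bar stands in the middle bore, a short drift (15 mm thick, top 100 mm above the bench) in each outer one.
- bar: Steel turning bar, 170 mm long, standing upright in the block's middle bore (its foot 15 mm above the bench). Origin at the tip of its foot, z along the bar to the top. Shank 14 mm thick with a round nose, from z = 0 to 110 mm; thicker round grip 20 mm thick from z = 110 to 170 mm. About 0.24 kg.
- drift_a: Short plain steel drift, 15 mm thick, 85 mm long, in an outer bore of the block; leave alone. Origin at its foot.
- drift_b: The other short drift in the block; leave alone. Origin at its foot.
- sieve_plate: Loose round steel plate with small holes, 82 mm wide, 12 mm thick, lying on the bench; leave alone.
- knife: Four-armed steel mincer knife, 74 mm across, 14 mm high, lying on the bench; leave alone.

How it is judged (in metres and radians):
On the way, in this order (a step that is already met when the one before it is completed fails the run):
1. the guard stands released on the mat (horizontal distance between guard and mat below 0.05 m and z of guard in the frame of mat below 0.012 m and angle between guard's own z axis and vertical below 0.1 rad and contact force between the fingers and guard below 0.2 N), for 0.2 s.
2. the ring nut is home and the bar leans on it firmly (15 N or more between bar and ring) (value of joint ring_thread below 0.06 rad and contact force between bar and collar above 15 N), for 0.1 s.
At the end, for the whole second after the job is handed in: Ring within 0.09 rad of home; guard upright (0.1 rad), released, on the mat within 50 mm of its centre; bar released in the middle bore, foot at most 7 mm above the bore floor, within 8 mm of its axis and 0.12 rad of upright; both at rest (all of step 1 and value of joint ring_thread below 0.09 rad and horizontal distance between bar and block below 0.008 m and z of bar in the frame of block below 0.022 m and angle between bar's own z axis and vertical below 0.12 rad and linear speed of each of bar, guard below 0.02 m/s and contact force between the fingers and bar below 0.2 N); the robot touches nothing.
It fails at once if a drift, the round plate or the knife is moved by more than 30 mm (distance of any of drift_a, drift_b, sieve_plate, knife from where it was at the start of the episode above 0.03 m).
It fails at once if the gripper itself pushes the ring nut (over 5 N) (contact force between the fingers and collar above 5 N).
It fails at once if the guard is dropped (faster than 1.2 m/s) (linear speed of guard above 1.2 m/s).
It also fails if it takes over 72 s, if anything falls off the work surface, if the arm or the gripper's body presses on something with over 40 N, if the wrist force passes 120 N, or if a joint passes its speed limit or range.

## Working session

There is one attempt and no reset: what is moved stays moved. The work goes in short steps, Python scripts to look and compute and a shell command to move; the robot and the scene stay as the last step left them, time stands still between calls to the robot, and variables do not carry over. Pictures are saved under pics/ and viewed, and the job is handed in when it is done.

```bash
ls; mkdir -p pics
cat > h.py <<'E'
import numpy as np, cv2
from rig import *
from scipy.spatial.transform import Rotation as R
def pts(f,mask,st=None):
    r,c=np.nonzero(mask&(f["z_map"]>0)); z=f["z_map"][r,c].astype(float)
    K=np.array(f["intrinsics"],float);D=np.array(f["D"],float)
    u=cv2.undistortPoints(np.stack([c,r],1).astype(float).reshape(-1,1,2),K,D).reshape(-1,2)
    P=np.c_[u*z[:,None],z]
    if "rvec" in f:
        M=cv2.Rodrigues(np.array(f["rvec"],float))[0]; return (P-np.array(f["tvec"]).ravel())@M
    T=np.array(f["tool_from_camera"]); P=P@T[:3,:3].T+T[:3,3]
    return R.from_rotvec(st["eef_rot"]).apply(P)+st["eef_pos"]
def save(f,n): cv2.imwrite(f"pics/{n}.png",f["frame"][:,:,::-1])
E
python3 - <<'E'
from h import *
s=read_state(); print({k:np.round(v,3) for k,v in s.items()}, pinch_z, R.from_rotvec(s["eef_rot"]).as_matrix().round(3))
a=grab_frame("scene");b=grab_frame("top")
save(a,"s0");save(b,"t0")
for n,f in(("top",b),("scene",a)):
  for o in ["mincer","collar","guard","mat","block","bar","drift_a","sieve_plate","knife"]:
    for d in cut_out(o,f)[:2]:
        P=pts(f,d["region"]); print(n,o,round(d["p"],2),np.round(d["location"]),P.shape[0],np.median(P,0).round(),P.min(0).round(),P.max(0).round())
E
```

```text
pics
{'time_s': np.float64(0.0), 'joints': array([ 0.973,  0.151,  1.438, -0.   ,  1.554, -0.134]), 'dq': array([-0.001, -0.   ,  0.001,  0.001,  0.002,  0.   ]), 'joint_torque': array([ 1.0000e-03, -7.1309e+01, -5.7087e+01,  0.0000e+00,  9.0000e-03,
        0.0000e+00]), 'eef_pos': array([257.104, 514.046, 230.696]), 'eef_rot': array([ 0.363,  1.54 , -0.365]), 'ft_force': array([-0.269, -0.538,  0.441]), 'ft_torque': array([-0.017,  0.043, -0.022]), 'opening': np.float64(85.411)} 18.700000000000003 [[-0.001  0.447  0.894]
 [-0.001  0.894 -0.447]
 [-1.    -0.001 -0.   ]]
top mincer 0.67 [223. 257.] 4489 [484. -17. 106.] [381. -97.  -7.] [658.  54. 176.]
top mincer 0.22 [233. 380.] 45 [ 474. -326.   95.] [ 468. -336.   48.] [ 480. -323.  104.]
top guard 0.7 [171. 262.] 1469 [608. -23. 149.] [576. -85.  63.] [646.  40. 190.]
top mat 0.59 [244. 131.] 3733 [425. 315.   3.] [337. 222.  -6.] [512. 405.  11.]
top block 0.89 [251. 379.] 1487 [ 423. -332.   58.] [ 335. -389.   -5.] [ 505. -297.   98.]
top bar 0.62 [251. 388.] 166 [ 421. -338.  161.] [ 403. -414.   -1.] [ 429. -332.  188.]
top
[... 649 characters left out ...]
  54.] [ 337. -391.   -2.] [ 509. -299.   65.]
scene bar 0.82 [235. 126.] 252 [ 424. -349.  148.] [ 410. -356.   63.] [ 430. -338.  189.]
scene drift_a 0.63 [245. 109.] 90 [ 369. -361.   83.] [ 352. -366.   58.] [ 373. -349.  102.]
scene drift_a 0.39 [257. 148.] 112 [ 476. -335.   83.] [ 381. -341.   -0.] [ 482. -260.  104.]
scene sieve_plate 0.66 [190. 342.] 381 [755. 254.  12.] [712. 213.  -3.] [794. 302.  18.]
scene sieve_plate 0.54 [237. 126.] 287 [ 424. -349.  141.] [ 410. -356.   54.] [ 430. -337.  189.]
scene knife 0.85 [286. 260.] 359 [ 721. -224.    9.] [ 680. -256.   -3.] [ 755. -183.   18.]
scene knife 0.42 [255. 147.] 94 [ 477. -336.   85.] [ 451. -341.   63.] [ 480. -326.  104.]
```

Run:
```python
import cv2,numpy as np
for n in("s0","t0"):
    i=cv2.imread(f"pics/{n}.png"); cv2.imwrite(f"pics/{n}b.png",cv2.resize(i,(800,600),interpolation=cv2.INTER_CUBIC))
```

```text
(no output)
```

View pics/s0b.png

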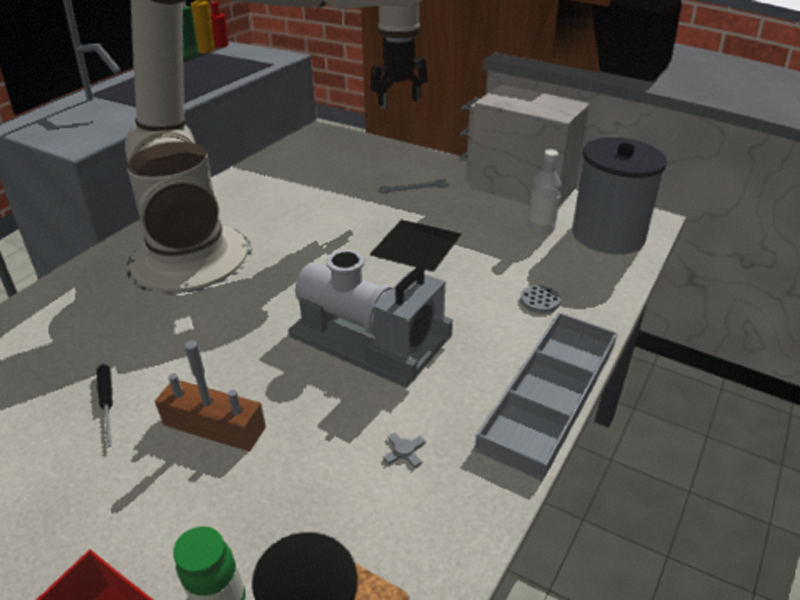

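View pics/t0b.png

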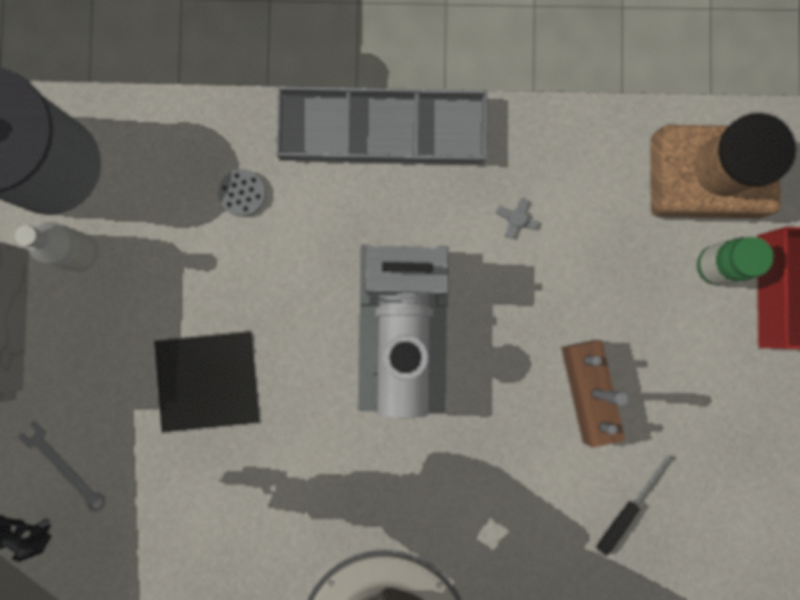

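The scene view shows the guard at about (410,310) over the ring, and the mincer pointing along roughly world +x. The bar stands in the block at (195,370), and the mat is at (415,245). The top view agrees. Next I'll measure exact poses.

Run:
```python
from h import *
def rect(P,n):
    r=cv2.minAreaRect(P[:,:2].astype(np.float32)); print(n,len(P),np.round(r[0],1),np.round(r[1],1),round(r[2],1),"med",np.median(P,0).round(1))
for cam in("top","scene"):
    f=grab_frame(cam)
    allp=np.ones((384,512),bool); P=pts(f,allp)
    print(cam)
    g=cut_out("guard",f)[0]; G=pts(f,g["region"])
    rect(G[(G[:,2]>176)],"handle"); rect(G[abs(G[:,2]-149)<5],"guardtop")
    b=P[(abs(P[:,2]-60)<5)&(P[:,0]>320)&(P[:,0]<520)&(P[:,1]<-280)&(P[:,1]>-400)]; rect(b,"block")
    for lo,hi in((90,106),(140,170),(176,195)):
        q=P[(P[:,2]>lo)&(P[:,2]<hi)&(P[:,0]>320)&(P[:,0]<520)&(P[:,1]<-280)&(P[:,1]>-400)]
        print(lo,len(q))
        if len(q): 
            c=q[np.argsort(q[:,0])]; print(np.round(c[::max(1,len(c)//8)],0).tolist())
    m=cut_out("mat",f)[0]; rect(pts(f,cv2.erode(m["region"].astype(np.uint8),np.ones((3,3)))>0),"mat")
    q=P[(P[:,0]>380)&(P[:,0]<540)&(abs(P[:,1]+20)<80)&(P[:,2]>120)]; 
    n=q[q[:,2]>160]; rect(n,"neck")
    for x in range(385,560,25):
        w=q[(abs(q[:,0]-x)<10)&(q[:,2]<150)]
        if len(w): print(x,len(w),w[:,1].mean().round(1),w[:,2].max().round(1))
```

```text
top
handle 202 [611.4 -22.3] [14.7 75.3] 0.7 med [610.9 -22.2 183.6]
guardtop 1234 [611.3 -22.3] [ 70.8 123.9] 0.6 med [605.7 -22.2 148.1]
block 1212 [ 419.6 -344. ] [170.2  59.8] 13.0 med [ 422.3 -340.4   59.5]
90 78
[[358.0, -357.0, 95.0], [363.0, -350.0, 93.0], [366.0, -361.0, 97.0], [369.0, -352.0, 104.0], [415.0, -339.0, 96.0], [425.0, -340.0, 93.0], [470.0, -336.0, 99.0], [475.0, -332.0, 94.0], [477.0, -335.0, 101.0]]
140 32
[[411.0, -339.0, 144.0], [414.0, -334.0, 160.0], [417.0, -334.0, 161.0], [419.0, -334.0, 159.0], [422.0, -334.0, 160.0], [424.0, -335.0, 158.0], [426.0, -336.0, 163.0], [428.0, -339.0, 152.0]]
176 64
[[412.0, -348.0, 181.0], [414.0, -343.0, 183.0], [416.0, -341.0, 183.0], [418.0, -339.0, 181.0], [419.0, -349.0, 188.0], [421.0, -340.0, 186.0], [423.0, -348.0, 183.0], [426.0, -343.0, 184.0]]
mat 3448 [425.2 314.8] [153.9 165. ] 6.5 med [425.2 314.4   3.5]
neck 644 [475.3 -22.6] [66.  66.1] 0.9 med [475.2 -22.2 169.6]
385 99 -22.3 129.7
410 128 -22.2 130.0
435 110 -21.2 129.9
510 75 -21.0 128.5
535 96 -22.0 128.1
scene
handle 130 [611.4 -25.2] [75.1 14.4] 89.1
[... 390 characters left out ...]
[414.0, -353.0, 161.0], [418.0, -355.0, 168.0], [421.0, -354.0, 147.0], [423.0, -353.0, 169.0], [425.0, -350.0, 164.0], [426.0, -350.0, 155.0], [426.0, -343.0, 157.0], [427.0, -342.0, 153.0], [428.0, -345.0, 146.0]]
176 59
[[407.0, -346.0, 185.0], [414.0, -346.0, 188.0], [417.0, -349.0, 186.0], [420.0, -348.0, 186.0], [421.0, -351.0, 180.0], [424.0, -350.0, 183.0], [426.0, -341.0, 187.0], [427.0, -345.0, 187.0], [429.0, -346.0, 179.0]]
mat 938 [424.7 313.9] [150.8 161.1] 6.5 med [426.7 309.    5. ]
neck 303 [474.5 -24.9] [65.8 66.8] 68.9 med [477.2 -27.8 170.8]
385 48 -29.3 131.0
410 56 -28.3 128.7
435 47 -33.8 128.4
460 27 -47.2 148.5
485 67 -46.8 149.9
510 94 -26.6 149.9
535 36 -28.2 128.7
```

```bash
python3 -m inch '[[0,-0.02,0.0347,0],[0,-0.02,0.0347,0],[0,-0.02,0.0347,0],[0,-0.02,0.0347,0],[0,-0.02,0.0347,0],[0,-0.02,0.0347,0],[0,-0.02,0.0347,0],[0,-0.02,0.0347,0],[0,-0.02,0.0347,0],[0,-0.02,0.0347,0],[0,-0.02,0.0347,0],[0,-0.02,0.0347,0]]' 1 40; python3 -m inch '[[0,0,0,0.122],[0,0,0,0.122],[0,0,0,0.122],[0,0,0,0.122],[0,0,0,0.122],[0,0,0,0.122],[0,0,0,0.122],[0,0,0,0.122],[0,0,0,0.122]]'
```

```text
time_s: 2.3
eef_pos: [527.9, 102.8, 231.5]
eef_rot: [0.356, 1.54, -0.352]
ft_force: [0.4, 1.0, -0.5]
opening: 85.2
time_s: 3.05
eef_pos: [532.3, 93.0, 230.3]
eef_rot: [1.212, 1.207, -1.21]
ft_force: [-0.4, -0.3, 0.0]
opening: 85.9
```

```bash
python3 -m inch '[[0,0.0198,0.0289,0],[0,0.0198,0.0289,0],[0,0.0198,0.0289,0],[0,0.0198,0.0289,0],[0,0,0,0]]'
python3 - <<'E'
from h import *
s=read_state();f=grab_frame("wrist");save(f,"w1")
P=pts(f,np.ones((384,512),bool),s)
q=P[(P[:,2]>176)&(P[:,2]<192)&(abs(P[:,0]-611)<40)&(abs(P[:,1]+22)<60)]
print(len(q),cv2.minAreaRect(q[:,:2].astype(np.float32)),s["eef_pos"],R.from_rotvec(s["eef_rot"]).as_matrix()[:,1],s["joints"])
E
```

```text
time_s: 3.47
eef_pos: [612.5, -26.7, 231.1]
eef_rot: [1.221, 1.201, -1.216]
ft_force: [-0.4, 0.4, -1.0]
opening: 85.6
2680 ((612.0086059570312, -21.818466186523438), (77.08333587646484, 14.035709381103516), 89.52594757080078) [612.47647284 -26.6605626  231.10337178] [ 0.99991148 -0.01286341  0.00340127] [-1.69722171e-01  2.27751213e-01  1.34656981e+00  1.16280863e-03
  1.56401198e+00 -1.56865409e-01]
```

View pics/w1.png

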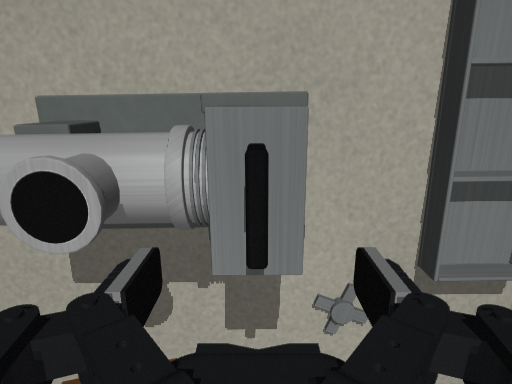

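The wrist view shows the handle upright at columns 246–268, between the jaws. Depth puts it at (612, -22). Going down and gripping.

```bash
python3 -m inch '[[0.025,0,-0.002,-0.006],[0.025,0,-0.002,-0.006],[0.02,0,0,0],[0,0,0,0]]' 1 60; python3 -m inch '[[0,0,0,0],[0,0,0,0],[0,0,0,0],[0,0,0,0],[0,0,0,0],[0,0,0,0],[0,0,0,0],[0,0,0,0]]' -1 60
```

```text
time_s: 3.85
eef_pos: [611.7, -20.0, 160.0]
eef_rot: [1.214, 1.206, -1.205]
ft_force: [-0.9, -0.9, -1.6]
opening: 85.1
time_s: 4.52
eef_pos: [612.6, -18.4, 166.4]
eef_rot: [1.215, 1.202, -1.2]
ft_force: [-0.1, 0.5, -2.0]
opening: 12.5
```

```bash
python3 -m inch '[[-0.005,0,0,0],[-0.01,0,0,0],[-0.01,0,0,0],[-0.01,0,0,0],[0,0,0,0]]'
python3 - <<'E'
from h import *
f=grab_frame("scene");save(f,"s2");i=f["frame"][100:300,100:400,::-1];cv2.imwrite("pics/s2c.png",cv2.resize(i,None,fx=2.5,fy=2.5,interpolation=2))
E
```

```text
time_s: 4.93
eef_pos: [612.0, -18.6, 205.1]
eef_rot: [1.215, 1.202, -1.201]
ft_force: [0.3, 0.4, -2.3]
opening: 12.7
```

View pics/s2c.png

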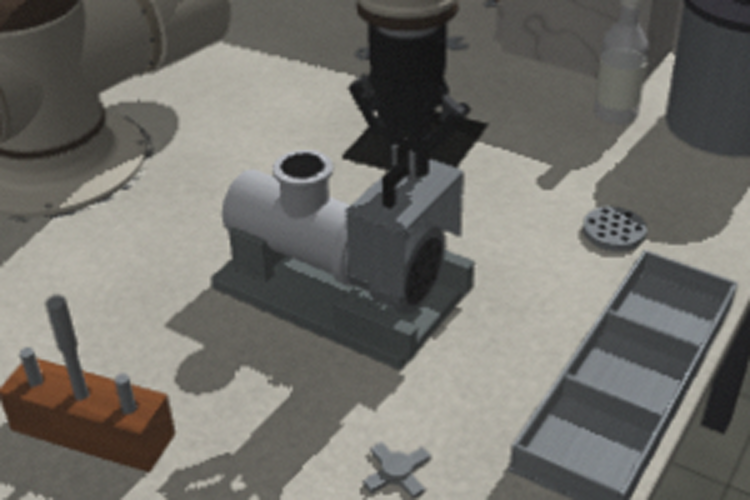

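The guard is lifted cleanly and hangs upright (centre about (405,230) in the crop). Carrying it to the mat.

```bash
python3 -m inch '[[-0.016,0,0,0],[-0.016,0,0,0],[-0.016,0,0,0],[-0.016,0,0,0],[-0.01,0,0,0]]'; python3 -m inch '[[0,-0.006,-0.015,0],[0,-0.012,-0.025,0],[0,-0.0187,-0.0335,0],[0,-0.0187,-0.0335,0],[0,-0.0187,-0.0335,0],[0,-0.0187,-0.0335,0],[0,-0.0187,-0.0335,0],[0,-0.0187,-0.0335,0],[0,-0.0187,-0.0335,0],[0,-0.0187,-0.03,0],[0,-0.012,-0.015,0],[0,0,0,0]]'; python3 -m inch '[[0.02,0,0,0],[0.03,0,0,0],[0.03,0,0,0],[0.03,0,0,0],[0.02,0,0,0],[0,0,0,0]]'
```

```text
time_s: 5.4
eef_pos: [609.9, -18.5, 277.7]
eef_rot: [1.213, 1.207, -1.205]
ft_force: [0.8, -0.8, -1.8]
opening: 12.4
time_s: 6.4
eef_pos: [417.7, 316.0, 272.0]
eef_rot: [1.214, 1.209, -1.211]
ft_force: [0.1, 0.5, -2.1]
opening: 12.5
time_s: 6.9
eef_pos: [414.4, 317.9, 135.9]
eef_rot: [1.211, 1.21, -1.206]
ft_force: [-0.6, -1.3, -2.4]
opening: 13.2
```

```bash
python3 -m inch '[[0.006,0.006,0,0],[0.008,0.005,0,0],[0,0,0,0],[0.004,0,0,0],[0.003,0,0,0],[0.002,0,0,0]]'
```

```text
time_s: 7.4
eef_pos: [428.5, 318.2, 114.8]
eef_rot: [1.215, 1.209, -1.203]
ft_force: [0.1, -1.0, -1.5]
opening: 12.9
```

```bash
python3 -m inch '[[0.002,0,0,0],[0.002,0,0,0],[0.002,0,0,0]]';python3 -m inch '[[0.002,0,0,0],[0.002,0,0,0]]'
python3 - <<'E'
from h import *
f=grab_frame("scene");save(f,"s3");i=f["frame"][60:260,180:440,::-1];cv2.imwrite("pics/s3c.png",cv2.resize(i,None,fx=2.5,fy=2.5,interpolation=2))
P=pts(f,np.ones((384,512),bool)); q=P[(abs(P[:,0]-425)<60)&(abs(P[:,1]-315)<90)&(P[:,2]>84)&(P[:,2]<100)]; print(len(q),np.median(q[:,2]),q.mean(0))
E
```

```text
time_s: 7.65
eef_pos: [429.0, 318.9, 109.6]
eef_rot: [1.217, 1.208, -1.201]
ft_force: [-4.7, 10.3, 21.8]
opening: 12.6
time_s: 7.82
eef_pos: [430.2, 319.3, 109.7]
eef_rot: [1.22, 1.206, -1.197]
ft_force: [-10.2, -10.6, 30.3]
opening: 12.3
336 94.04454256139132 [434.4037143  297.96416618  93.85161166]
```

View pics/s3c.png

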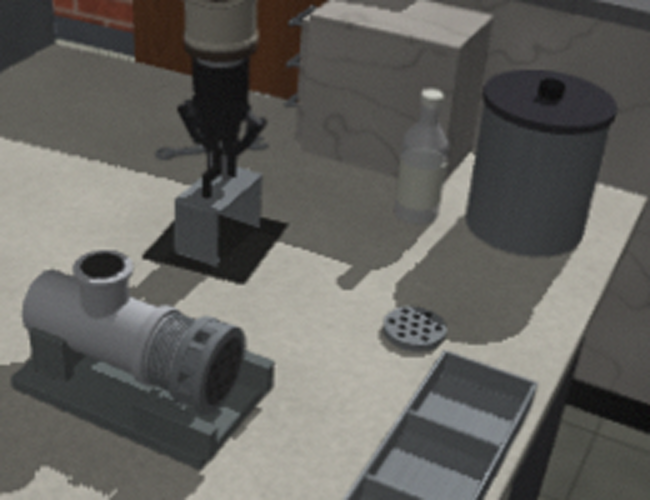

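The guard stands on the mat at about (215,220) in the crop, with its top at z≈93. The wrist force shows contact. I'll ease off and release, then check.

```bash
python3 -m inch '[[-0.002,0,0,0],[0,0,0,0]]'; python3 -m inch '[[0,0,0,0],[0,0,0,0],[0,0,0,0],[0,0,0,0],[0,0,0,0],[-0.005,0,0,0],[-0.02,0,0,0],[-0.035,0,0,0],[-0.035,0,0,0],[-0.025,0,0,0],[0,0,0,0]]' 1
python3 - <<'E'
from h import *
s=read_state()
for n in("scene","top"):
  f=grab_frame(n);save(f,n+"4")
  P=pts(f,np.ones((384,512),bool)); q=P[(abs(P[:,0]-425)<80)&(abs(P[:,1]-315)<90)&(P[:,2]>86)&(P[:,2]<100)]; print(n,len(q),cv2.minAreaRect(q[:,:2].astype(np.float32)),np.linalg.lstsq(np.c_[q[:,:2],np.ones(len(q))],q[:,2],rcond=None)[0])
  for o in["collar"]:
    for d in cut_out(o,f)[:1]:
        C=pts(f,d["region"]);print(d["p"],d["location"],C.min(0),C.max(0))
i=cv2.imread("pics/top4.png")[120:230,200:310];cv2.imwrite("pics/t4c.png",cv2.resize(i,None,fx=5,fy=5,interpolation=2))
i=cv2.imread("pics/scene4.png")[160:260,190:310];cv2.imwrite("pics/s4c.png",cv2.resize(i,None,fx=5,fy=5,interpolation=2))
E
```

```text
time_s: 8.03
eef_pos: [430.4, 319.3, 113.0]
eef_rot: [1.221, 1.206, -1.195]
ft_force: [0.4, -0.0, -1.7]
opening: 12.9
time_s: 8.95
eef_pos: [427.4, 317.8, 237.2]
eef_rot: [1.218, 1.207, -1.199]
ft_force: [0.4, -0.1, 0.7]
opening: 85.3
scene 334 ((429.74200439453125, 313.6833190917969), (132.89633178710938, 73.48165893554688), 89.4920654296875) [-2.42624800e-03  1.53290306e-02  9.01633994e+01]
0.73 [204.1, 263.0] [ 4.97900830e+02 -7.62513151e+01  2.25702037e-02] [635.25864669 154.80173897 140.56897343]
top 1022 ((429.50921630859375, 308.75079345703125), (67.89362335205078, 114.89534759521484), 0.9450254440307617) [-4.52380153e-03  3.28283104e-03  9.33848489e+01]
0.77 [172.8, 257.1] [587.5333672  -71.52722276  15.83432603] [648.2119882   31.49773908 142.49463235]
```

View pics/t4c.png

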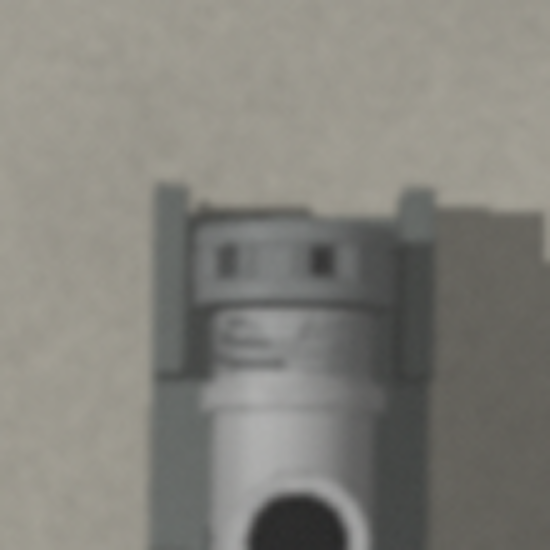

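View pics/s4c.png

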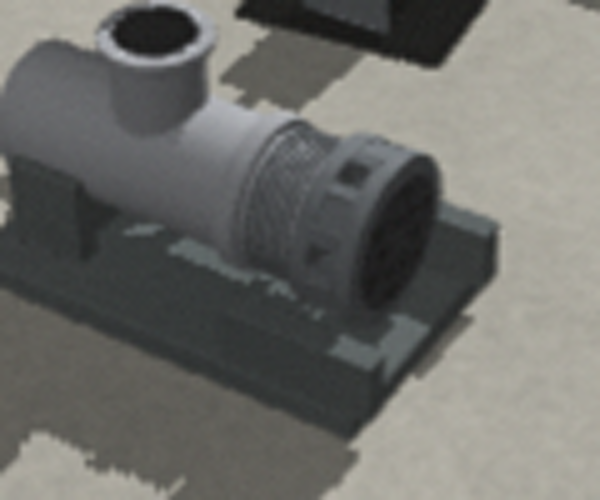

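The guard stands upright and released at about (429,312). Two upper holes show at roughly +40° and −20°. I'll look closer from above with the wrist camera on the way to the bar.

```bash
python3 -m inch '[[0,0.0184,0.033,0],[0,0.0184,0.033,0],[0,0.0184,0.033,0],[0,0.0184,0.033,0],[0,0.0184,0.033,0],[0,0.0184,0.033,0],[0,0.0184,0.033,0],[0,0.0184,0.033,0],[0,0.0184,0.033,0],[0,0.016,0.025,0],[0,0,0,0]]';  python3 - <<'E'
from h import *
s=read_state();f=grab_frame("wrist");save(f,"w5")
P=pts(f,np.ones((384,512),bool),s)
np.save("w5.npy",P);print(s["eef_pos"],len(P))
d=cut_out("collar",f)[0]; C=pts(f,cv2.erode(d["region"].astype(np.uint8),np.ones((3,3)))>0,s)
C=C[(C[:,2]>90)&(C[:,0]>570)];np.save("c5.npy",C)
print(C.min(0),C.max(0),np.percentile(C,[2,50,98],axis=0))
from scipy.optimize import least_squares
def cost(p): return np.hypot(C[:,1]-p[0],C[:,2]-p[1])-52
r=least_squares(cost,[-22,85],loss="soft_l1",f_scale=1); print(r.x, np.median(abs(r.fun)))
phi=np.degrees(np.arctan2(C[:,1]-r.x[0],C[:,2]-r.x[1])); rad=np.hypot(C[:,1]-r.x[0],C[:,2]-r.x[1])
x0=np.median(C[:,0])
for a in range(-70,72,3):
    m=(abs(phi-a)<1.5)&(abs(C[:,0]-x0)<6); 
    if m.sum(): print(a,m.sum(),rad[m].mean().round(1),end=" | ")
m=rad<47; print(); print("hole x",np.percentile(C[m,0],[5,50,95]))
E
```

```text
time_s: 10.07
eef_pos: [609.7, -19.0, 211.9]
eef_rot: [1.195, 1.23, -1.219]
ft_force: [0.0, -0.3, 0.1]
opening: 84.6
[609.68587742 -18.99854742 211.86196732] 195854
[594.60936031 -65.998446    90.06417045] [633.4082412   30.1119649  138.32043429] [[595.55698775 -58.64181381  97.20051712]
 [613.83283195  -8.20802667 129.8867159 ]
 [631.95900176  28.24795081 136.99440255]]
[-21.57020895  84.037599  ] 0.6125189588620898
-55 14 51.5 | -52 16 51.2 | -49 15 51.0 | -46 18 50.9 | -43 20 51.0 | -40 16 51.1 | -37 22 51.3 | -34 7 48.9 | -31 72 44.5 | -28 148 41.1 | -25 197 45.6 | -22 6 49.3 | -7 4 50.5 | -4 51 51.5 | -1 60 52.1 | 2 69 52.6 | 5 60 51.8 | 8 63 51.7 | 11 66 51.4 | 14 68 51.3 | 17 68 51.3 | 20 66 51.6 | 23 64 51.8 | 26 73 52.3 | 29 51 52.4 | 32 62 51.8 | 35 23 51.4 | 53 105 47.9 | 56 201 42.1 | 59 88 42.9 | 62 30 43.7 | 65 21 51.6 | 68 19 51.2 | 71 21 51.0 | 
hole x [606.40604543 613.70115584 621.48574544]
```

View pics/w5.png

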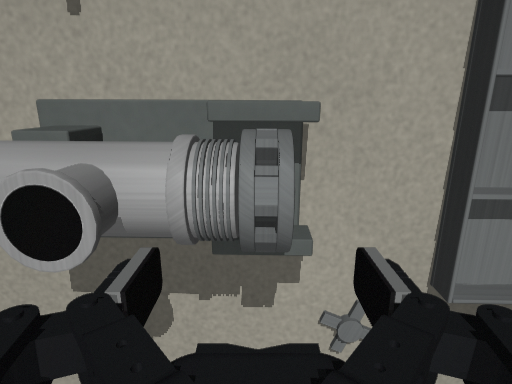

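Run:
```python
import numpy as np,cv2
P=np.load("w5.npy"); P=P[(abs(P[:,0]-613.7)<5)&(abs(P[:,1]+22)<60)&(P[:,2]>60)]
y=P[:,1]+21.9; z=P[:,2]-84.5
phi=np.degrees(np.arctan2(y,z)); rad=np.hypot(y,z)
for a in range(-60,76,2):
    m=abs(phi-a)<1
    if m.sum(): print(a,m.sum(),rad[m].min().round(1),rad[m].max().round(1),end=" | ")
i=cv2.imread("pics/w5.png")[120:260,170:330];cv2.imwrite("pics/w5c.png",cv2.resize(i,None,fx=4,fy=4,interpolation=2))
```

```text
-58 3 51.3 51.4 | -56 15 50.8 51.6 | -54 7 50.9 51.1 | -52 12 50.4 50.7 | -50 10 50.1 51.0 | -48 9 49.9 51.0 | -46 7 50.0 50.7 | -44 10 50.0 50.9 | -42 12 50.0 51.2 | -40 10 50.0 51.0 | -38 12 50.0 51.1 | -36 8 50.7 51.0 | -34 4 27.4 52.0 | -32 30 27.9 53.3 | -30 39 28.2 52.7 | -28 72 29.1 52.3 | -26 118 32.1 52.3 | -24 85 39.1 52.0 | -22 1 50.6 50.6 | -6 7 49.7 50.6 | -4 25 49.5 51.9 | -2 34 50.5 52.3 | 0 30 50.0 52.9 | 2 31 51.0 53.8 | 4 1640 50.0 214.6 | 6 37 50.3 52.8 | 8 33 49.6 52.6 | 10 44 49.6 52.9 | 12 29 49.6 51.9 | 14 45 49.5 52.1 | 16 30 49.3 52.1 | 18 45 49.6 52.5 | 20 33 49.8 52.6 | 22 42 49.9 53.0 | 24 39 49.9 52.7 | 26 40 50.4 53.7 | 28 36 51.6 54.6 | 30 26 50.9 53.7 | 32 31 50.4 52.8 | 34 36 50.2 52.7 | 36 5 50.6 51.4 | 52 1 51.5 51.5 | 54 72 33.7 52.4 | 56 119 32.8 52.7 | 58 83 31.8 53.2 | 60 48 29.2 53.6 | 62 35 27.8 53.4 | 64 7 27.5 52.2 | 66 13 51.0 52.1 | 68 11 50.9 51.8 | 70 12 50.8 51.9 | 72 10 50.7 51.6 | 74 11 50.8 51.8 |
```

View pics/w5c.png

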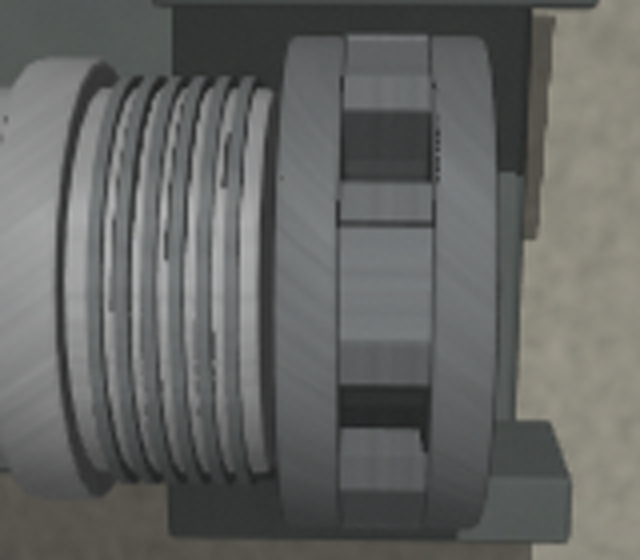

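The close-up shows the upper holes at about rows 145 and 405 of the crop, and depth puts their centres at −15° and +45°. That leaves about 105° (1.83 rad) to tighten. The ring axis is at y≈-22 and its holes are at x≈613.8. Now to the bar.

```bash
python3 -m inch '[[-0.02,0,0,0],[-0.015,-0.0194,0.033,0],[0,-0.0194,0.033,0],[0,-0.0194,0.033,0],[0,-0.0194,0.033,0],[0,-0.0194,0.033,0],[0,-0.0194,0.033,0],[0,-0.0194,0.033,0],[0,-0.0194,0.033,0],[0,-0.0194,0.033,0],[0,-0.01,0.015,0],[0,0,0,0]]';  python3 - <<'E'
from h import *
s=read_state();f=grab_frame("wrist");save(f,"w6")
P=pts(f,np.ones((384,512),bool),s)
print(s["eef_pos"],R.from_rotvec(s["eef_rot"]).as_matrix()[:,1],s["joints"])
for lo,hi in((180,192),(140,175),(95,106)):
  q=P[(P[:,2]>lo)&(P[:,2]<hi)&(abs(P[:,0]-420)<80)&(abs(P[:,1]+345)<45)]
  if len(q): print(lo,len(q),q.mean(0),q.min(0),q.max(0))
E
```

```text
time_s: 11.17
eef_pos: [417.9, -325.5, 244.2]
eef_rot: [1.18, 1.253, -1.207]
ft_force: [0.2, -0.1, -0.5]
opening: 85.6
[ 417.9361837  -325.53504497  244.19768511] [ 0.99907984  0.02901751 -0.03158245] [-0.79702991  0.07253688  1.49810358 -0.01660335  1.5995476  -0.82615158]
180 647 [ 420.2539077  -342.41262196  184.11502748] [ 410.56553338 -352.47477644  180.16484739] [ 429.66503819 -333.33026362  186.41583233]
140 377 [ 420.46240431 -335.66488958  158.79182369] [ 410.62450925 -342.55765116  140.11783821] [ 430.18124799 -333.16829844  174.90983638]
95 463 [ 421.88509881 -341.84988345   99.51377664] [ 359.19545643 -362.69006119   95.21787399] [ 482.02215139 -323.40238209  105.32445896]
```

View pics/w6.png

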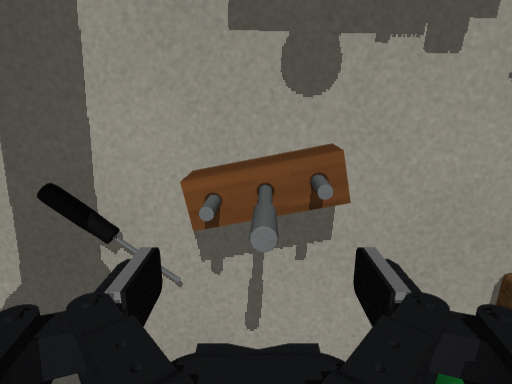

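The bar top shows at (263,237), at x=420.3, y=-343. I'll descend and check partway.

```bash
python3 -m inch '[[0,0.0024,0.0172,0],[0.02,0,0,0],[0.02,0,0,0],[0,0,0,0]]' 1 80; python3 -c "
from h import *
s=read_state();print(s['eef_pos'],R.from_rotvec(s['eef_rot']).as_matrix())"
```

```text
time_s: 11.55
eef_pos: [422.8, -335.9, 202.7]
eef_rot: [1.178, 1.255, -1.201]
ft_force: [0.2, 0.4, -0.9]
opening: 85.2
[ 422.84148632 -335.90564222  202.7244146 ] [[-0.03015125  0.99898008  0.03361095]
 [ 0.00987384  0.03392227 -0.9993757 ]
 [-0.99949658 -0.02980056 -0.01088657]]
```

```bash
python3 -m inch '[[0.012,0,0.005,-0.03],[0.02,0,0.003,0],[0.02,0,0,0],[0.013,0,0,0],[0,0,0,0]]'; python3 -c "
from h import *
s=read_state();print(s['eef_pos'],R.from_rotvec(s['eef_rot']).as_matrix())"
```

```text
time_s: 11.97
eef_pos: [425.5, -336.1, 138.6]
eef_rot: [1.149, 1.272, -1.17]
ft_force: [0.6, -0.0, -0.6]
opening: 85.2
[ 425.51214881 -336.14422258  138.57853002] [[-0.02822072  0.99689394  0.07352587]
 [ 0.00996912  0.0738322  -0.99722085]
 [-0.999552   -0.0274093  -0.01202175]]
```

```bash
python3 -m inch '[[0,-0.003,0.004,0.035],[0,-0.003,0.004,0.035],[0,0,0,0]]'; python3 -c "
from h import *
s=read_state();print(s['eef_pos'],R.from_rotvec(s['eef_rot']).as_matrix())"
```

```text
time_s: 12.22
eef_pos: [422.1, -341.3, 141.5]
eef_rot: [1.199, 1.24, -1.22]
ft_force: [-0.7, 0.3, -0.1]
opening: 85.4
[ 422.05399363 -341.34888707  141.47761867] [[-0.02773704  0.99960011  0.0055024 ]
 [ 0.01030545  0.00579017 -0.99993013]
 [-0.99956213 -0.0276784  -0.01046194]]
```

```bash
python3 -m inch '[[0.003,-0.0015,0.001,0],[0,0,0,0],[0,0,0,0],[0,0,0,0],[0,0,0,0],[0,0,0,0],[0,0,0,0]]' -1 60; python3 -m inch '[[-0.005,0,0,0],[-0.015,0,0,0],[-0.02,0,0,0],[-0.02,0,0,0],[0,0,0,0]]'
python3 - <<'E'
from h import *
s=read_state();print(s['eef_pos'],R.from_rotvec(s['eef_rot']).as_matrix())
f=grab_frame("scene");save(f,"s7");i=f["frame"][150:300,60:240,::-1];cv2.imwrite("pics/s7c.png",cv2.resize(i,None,fx=4,fy=4,interpolation=2))
E
```

```text
time_s: 12.8
eef_pos: [422.4, -340.6, 141.9]
eef_rot: [1.194, 1.24, -1.215]
ft_force: [-1.1, 0.2, 0.2]
opening: 18.9
time_s: 13.22
eef_pos: [423.4, -340.5, 203.2]
eef_rot: [1.195, 1.244, -1.215]
ft_force: [1.0, -0.5, -1.6]
opening: 18.6
[ 423.39847814 -340.48525175  203.22996339] [[-0.02773071  0.99954085  0.01221034]
 [ 0.01130393  0.01252782 -0.99985763]
 [-0.99955151 -0.02758873 -0.01164614]]
```

View pics/s7c.png

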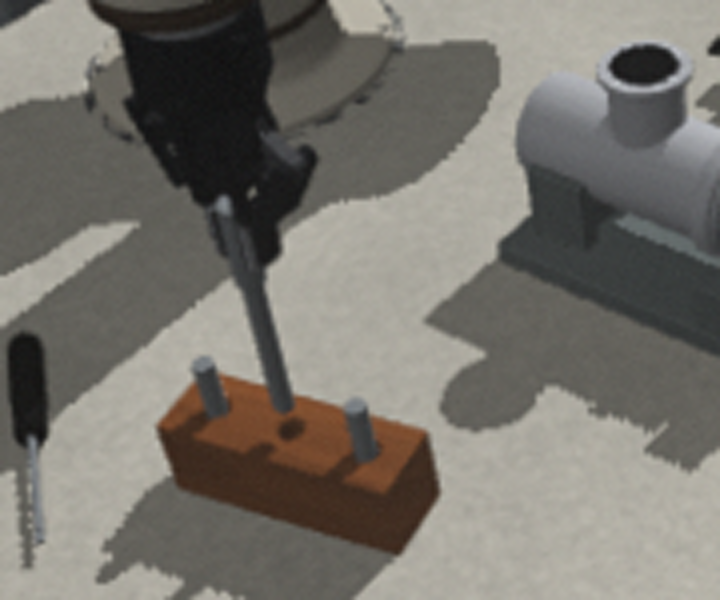

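The bar is out of the bore at about (280,400) in the crop and the drifts are untouched. Carrying it over the ring.

```bash
python3 -m inch '[[-0.02,0,0,0],[-0.03,0,0,0],[-0.03,0,0,0],[-0.015,0,0,0]]'; python3 -m inch '[[0,0.01,-0.015,0],[0,0.0188,-0.029,0],[0,0.0188,-0.029,0],[0,0.0188,-0.029,0],[0,0.0188,-0.029,0],[0,0.0188,-0.029,0],[0,0.0188,-0.029,0],[0,0.0188,-0.029,0],[0,0.0188,-0.029,0],[0,0.0188,-0.029,0],[0,0.01,-0.015,0],[0,0,0,0]]'
python3 - <<'E'
from h import *
s=read_state();print(s['eef_pos'],R.from_rotvec(s['eef_rot']).as_matrix())
f=grab_frame("scene");save(f,"s8");i=f["frame"][80:260,150:350,::-1];cv2.imwrite("pics/s8c.png",cv2.resize(i,None,fx=3.5,fy=3.5,interpolation=2))
e=s["eef_pos"]
for n in("scene","top","wrist"):
  f=grab_frame(n)if n!="scene" else f
  P=pts(f,np.ones((384,512),bool),s)
  m=(np.hypot(P[:,0]-e[0],P[:,1]-e[1])<35)&(P[:,2]<e[2]-8)&(P[:,2]>e[2]-126+3)
  q=P[m]; print(n,len(q))
  for lo in range(-126,-8,12):
    w=q[(q[:,2]-e[2]>=lo)&(q[:,2]-e[2]<lo+12)]
    if len(w)>3: print(lo+6,len(w),np.median(w,0).round(1),np.percentile(w,10,axis=0).round(1)[:2],np.percentile(w,90,axis=0).round(1)[:2])
E
```

```text
time_s: 13.6
eef_pos: [424.3, -339.8, 291.3]
eef_rot: [1.198, 1.258, -1.217]
ft_force: [-0.6, -0.8, -1.5]
opening: 18.5
time_s: 14.6
eef_pos: [616.5, -33.7, 277.2]
eef_rot: [1.199, 1.267, -1.228]
ft_force: [0.0, -0.3, -3.0]
opening: 18.4
[616.4911984  -33.72314086 277.24834949] [[-0.04931549  0.9987653   0.00598737]
 [ 0.02532494  0.00724315 -0.99965303]
 [-0.99846213 -0.04914675 -0.02565087]]
scene 195
-120 12 [613.4 -40.3 158.9] [608.2 -44. ] [615.7 -35.8]
-108 20 [613.9 -40.7 169.1] [608.5 -43. ] [616.4 -36.8]
-96 16 [615.4 -40.6 180.7] [610.3 -42.7] [617.1 -36.1]
-84 19 [612.6 -42.5 192.1] [609.5 -44.1] [617.1 -38.3]
-72 19 [615.7 -41.9 205.6] [608.7 -44.5] [619.1 -39.5]
-60 21 [615.8 -41.3 217.3] [610.  -44.1] [619.  -39.2]
-48 23 [616.4 -41.5 229.6] [609.7 -43.5] [619.3 -36.4]
-36 21 [616.2 -41.3 241.1] [608.4 -43.3] [619.8 -35.7]
-24 21 [617.8 -42.4 253.4] [609.  -44.6] [620.9 -38.8]
-12 23 [619.8 -44.5 265. ] [611.1 -46.7] [623.2 -39.4]
top 6
wrist 1020
-120 30 [611.  -28.3 159.9] [606.  -30.8] [615.9 -27.6]
-108 62 [611.6 -28.7 169.2] [606.5 -31.6] [616.8 -27.9]
-96 72 [612.  -28.9 181.4] [606.6 -31.8] [617.3 -28. ]
-84 82 [612.5 -29.  193.8] [607.4 -31.5] [617.7 -28.2]
-72 94 [613.1 -29.2 205.9] [607.9 -32.1] [618.6 -28.5]
-60 112 [613.7 -29.6 217.5] [608.3 -32. ] [619.  -28.6]
-48 134 [614.2 -29.8 229.5] [608.9 -32.7] [619.6 -28.9]
-36 155 [614.9 -29.9 241.2] [609.8 -32.2] [620.1 -29.1]
-24 89 [614.8 -29.9 250.3] [610.8 -31.6] [619.7 -29.2]
-12 190 [616.2 -27.9 265.5] [608.9 -31.2] [623.2 -26.8]
```

View pics/s8c.png

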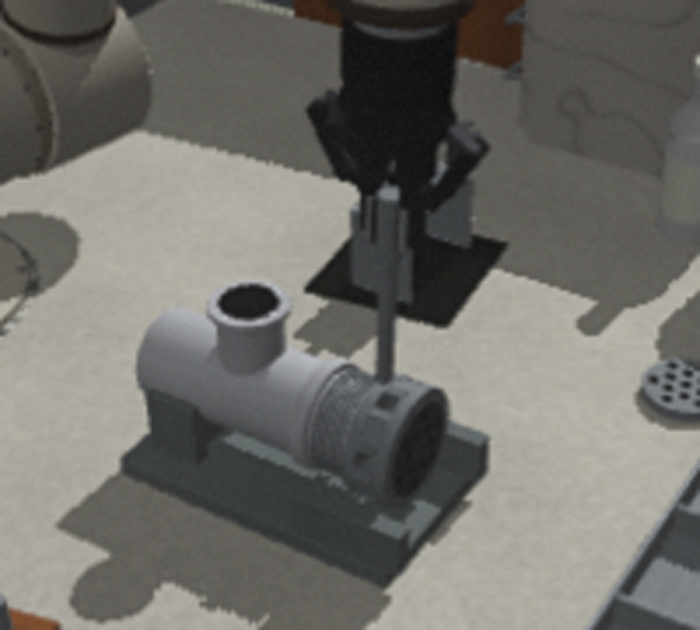

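```bash
python3 -c "
from scipy.spatial.transform import Rotation as R
for v in [[0.356,1.54,-.352],[1.212,1.207,-1.21],[1.221,1.201,-1.216],[1.214,1.206,-1.205],[1.215,1.202,-1.2],[1.213,1.207,-1.205],[1.214,1.209,-1.211],[1.211,1.21,-1.206],[1.22,1.206,-1.197],[1.218,1.207,-1.199],[1.195,1.23,-1.219],[1.18,1.253,-1.207],[1.178,1.255,-1.201],[1.149,1.272,-1.17],[1.199,1.24,-1.22],[1.194,1.24,-1.215],[1.195,1.244,-1.215],[1.198,1.258,-1.217],[1.199,1.267,-1.228]]: print(R.from_rotvec(v).as_matrix()[:,0].round(3))
"
```

```text
[ 0.002  0.002 -1.   ]
[ 0.001  0.    -1.   ]
[ 0.003  0.001 -1.   ]
[ 0.006  0.002 -1.   ]
[ 0.011  0.001 -1.   ]
[ 0.005  0.002 -1.   ]
[ 0.     0.002 -1.   ]
[ 0.002  0.002 -1.   ]
[ 0.012  0.007 -1.   ]
[ 0.009  0.006 -1.   ]
[-0.022  0.002 -1.   ]
[-0.032  0.009 -0.999]
[-0.03   0.01  -0.999]
[-0.029  0.01  -1.   ]
[-0.028  0.01  -1.   ]
[-0.026  0.008 -1.   ]
[-0.028  0.011 -1.   ]
[-0.037  0.021 -0.999]
[-0.049  0.025 -0.998]
```

The bar hangs almost vertical above the ring, with its nose at about (385,375) in the crop. The tool has picked up a 0.05 rad tilt in x. I'll test whether a fast inward and slow outward move takes it out.

```bash
python3 -m inch '[[-0.01,-0.04,0,0],[0,-0.04,0,0],[0,-0.03,0,0],[0,0,0,0]]'; python3 -c "
from h import *
s=read_state();print(s['eef_pos'],R.from_rotvec(s['eef_rot']).as_matrix()[:,0])"; python3 -m inch '[[0,0.012,0,0],[0,0.012,0,0],[0,0.012,0,0],[0,0.012,0,0],[0,0.012,0,0],[0,0.012,0,0],[0,0.012,0,0],[0,0,0,0]]'; python3 -c "
from h import *
s=read_state();print(s['eef_pos'],R.from_rotvec(s['eef_rot']).as_matrix()[:,0])"
```

```text
time_s: 15.08
eef_pos: [502.9, -42.1, 288.4]
eef_rot: [1.202, 1.265, -1.236]
ft_force: [-1.3, -1.6, -0.7]
opening: 18.6
[502.87889422 -42.11240725 288.39763447] [-0.05206477  0.02422826 -0.99834976]
time_s: 15.75
eef_pos: [598.2, -47.5, 279.8]
eef_rot: [1.207, 1.264, -1.244]
ft_force: [0.0, -0.3, -2.4]
opening: 18.6
[598.22060516 -47.50146337 279.83844548] [-0.05524291  0.02511069 -0.99815714]
```

```bash
cat > st.py <<'E'
from h import *
import sys
s=read_state();e=np.array(s['eef_pos']);M=R.from_rotvec(s['eef_rot']).as_matrix()
print(s['time_s'],e.round(1),'x',M[:,0].round(3),'y',M[:,1].round(3),'F',np.round(s['ft_force'],1),'T',np.round(s['ft_torque'],2),s['opening'].round(1),'q6',round(s['joints'][5],2))
def bar():
    """fit bar axis from wrist cam points near the tool"""
    s=read_state();e=np.array(s['eef_pos']);f=grab_frame("wrist")
    return s,e,f
E
python3 -m inch '[[0,0.008,-0.0035,0],[0.004,0.008,-0.0035,0],[0.004,0.0075,-0.003,0],[0.002,0,0,0],[0,0,0,0]]'; python3 st.py
python3 - <<'E'
from h import *
s=read_state();f=grab_frame("wrist");save(f,"w9");i=f["frame"][60:360,150:400,::-1];cv2.imwrite("pics/w9c.png",cv2.resize(i,None,fx=2,fy=2,interpolation=2))
P=pts(f,np.ones((384,512),bool),s);e=s["eef_pos"]
for z in range(140,245,15):
  w=P[(abs(P[:,2]-z)<5)&(abs(P[:,0]-614)<15)&(abs(P[:,1]+35)<16)]
  if len(w)>5: print(z,len(w),np.percentile(w[:,0],[1,99]).round(1),w[:,1].max().round(1))
E
```

```text
time_s: 16.17
eef_pos: [626.0, -36.8, 263.8]
eef_rot: [1.206, 1.269, -1.248]
ft_force: [-0.2, -0.7, -2.6]
opening: 18.6
140 420 [599.2 628.8] -19.3
155 40 [611.8 625. ] -42.7
170 51 [612.8 625.9] -41.5
185 59 [614.  627.1] -40.5
200 72 [614.9 628. ] -39.2
215 84 [615.7 628.9] -38.1
230 99 [616.9 628.8] -37.0Traceback (most recent call last):
  File "st.py", line 4, in <module>
    print(s['time_s'],e.round(1),'x',M[:,0].round(3),'y',M[:,1].round(3),'F',np.round(s['ft_force'],1),'T',np.round(s['ft_torque'],2),s['opening'].round(1),'q6',round(s['joints'][5],2))
                                                                                                                                      ^^^^^^^^^^^^^^^^^^
AttributeError: 'float' object has no attribute 'round'
```

View pics/w9c.png

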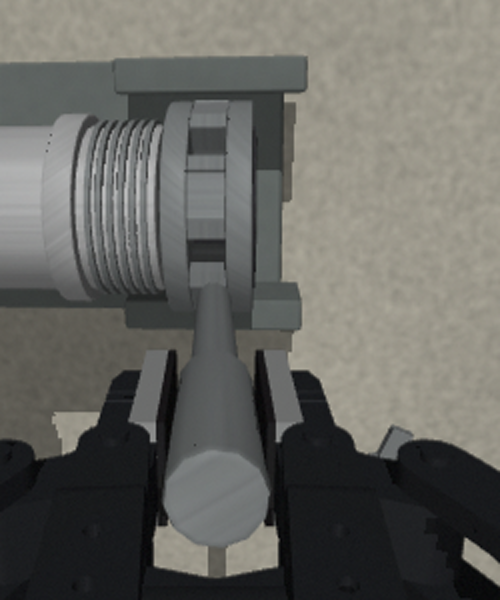

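The bar's nose is low, at about (213,290) in the crop, beyond the hole. The bar has pivoted about 4° in the grip, with the nose toward −y. Shifting to the hole.

```bash
sed -i "s/s\['opening'\].round(1)/round(float(s['opening']),1)/" st.py
cat > nose.py <<'E'
from h import *
# fit bar axis: front surface points seen by wrist cam, cylinder r=7 shank
def nose(verbose=True):
    s=read_state();f=grab_frame("wrist");e=np.array(s["eef_pos"])
    P=pts(f,np.ones((384,512),bool),s);M=R.from_rotvec(s["eef_rot"]).as_matrix()
    # tool coordinates, pinch as origin
    Q=(P-e)@M; Q[:,0]+=pinch_z     # x along fingers from pinch
    best=None
    from scipy.optimize import least_squares
    d=cut_out("bar",f); reg=d[0]["region"] if d else None
    B=(pts(f,reg,s)-e)@M if reg is not None else Q; B[:,0]+=pinch_z
    B=B[(abs(B[:,1])<22)]
    def split(p):
        t,o=p; dirv=np.array([np.cos(t),np.sin(t)])  # in (x,z) tool plane
        c=B[:,[0,2]]; a=c@dirv; l=c@np.array([-np.sin(t),np.cos(t)])-o
        return a,l
    def cost(p):
        a,l=split(p[:2]); r=np.hypot(l,B[:,1]-p[2]-p[3]*a)
        m=(a>42)&(a<138)
        return np.where(m,r-7,0)
    r=None
    for t0 in np.radians(np.arange(-70,71,10)):
        q=least_squares(cost,[t0,0,0,0],loss="soft_l1",f_scale=1.5)
        a,l=split(q.x[:2]); n=(abs(cost(q.x))<1.2)&(a>42)&(a<138)
        if r is None or n.sum()>r[1]: r=(q,n.sum())
    t,o,y0,k=r[0].x
    a,l=split([t,o]); on=(abs(np.hypot(l,B[:,1]-y0-k*a)-7)<2)
    # world direction to the nose
    dv=M@np.array([np.cos(t),k,np.sin(t)]); dv/=np.linalg.norm(dv)
    p0=M@np.array([-pinch_z-o*np.sin(t),y0,o*np.cos(t)])+e
    print("inl",r[1],"p",d and round(d[0]["p"],2),"tilt(top to +y) deg",np.degrees(np.arctan2(-dv[1],-dv[2])).round(1),"xlean",np.degrees(np.arctan2(dv[0],-dv[2])).round(1),"axis pt",p0.round(1),"amax",a[on].max().round(1))
    n=p0+dv*145.6; print("nose(145.6)",n.round(1),"nose(amax)",(p0+dv*a[on].max()).round(1),"phi r of nose",np.degrees(np.arctan2(n[1]+22,n[2]-84.5)).round(1),np.hypot(n[1]+22,n[2]-84.5).round(1))
    return f
if __name__=="__main__":
    import sys
    f=nose()
    if len(sys.argv)>1: save(f,sys.argv[1])
E
python3 -m inch '[[0,-0.001,-0.006,0],[0,-0.001,-0.006,0],[0,-0.001,-0.004,0],[0,0,0,0]]'; python3 st.py; python3 nose.py w10
```

```text
time_s: 16.55
eef_pos: [621.9, -19.2, 265.8]
eef_rot: [1.207, 1.268, -1.247]
ft_force: [0.4, -0.5, -2.1]
opening: 18.7
16.55 [621.9 -19.2 265.8] x [-0.059  0.026 -0.998] y [ 0.998 -0.009 -0.059] F [ 0.4 -0.5 -2.1] T [ 0.01 -0.07  0.  ] 18.7 q6 -0.15
inl 601 p 0.63 tilt(top to +y) deg 4.2 xlean -3.8 axis pt [622.8 -22.9 284.7] amax 136.6
nose(145.6) [613.3 -33.7 139.8] nose(amax) [613.9 -33.  148.8] phi r of nose -11.9 56.5
```

```bash
python3 -m inch '[[0.006,0,0,0],[0.006,0,0,0],[0,0,0,0]]' -1 30; python3 st.py; python3 nose.py
```

```text
time_s: 16.9
eef_pos: [621.3, -19.8, 253.0]
eef_rot: [1.207, 1.266, -1.247]
ft_force: [-0.0, -0.5, -2.0]
opening: 18.7
16.9 [621.3 -19.8 253. ] x [-0.058  0.026 -0.998] y [ 0.998 -0.009 -0.058] F [-0.  -0.5 -2. ] T [-0.04 -0.05 -0.03] 18.7 q6 -0.15
inl 615 p 0.76 tilt(top to +y) deg 4.3 xlean -3.7 axis pt [622.2 -23.6 271.9] amax 139.0
nose(145.6) [612.7 -34.4 127.1] nose(amax) [613.2 -33.9 133.6] phi r of nose -16.2 44.3
```

```bash
python3 -m inch '[[0,0,0.008,0],[0,0,0.008,0],[0,0,0.008,0],[0.001,0,0.008,0],[0,0,0,0]]' -1 25; python3 st.py; python3 nose.py w11;python3 -m inch '[[0.001,0,0.008,0],[0.002,0,0.008,0],[0,0,0,0]]'; python3 st.py; python3 nose.py
```

```text
time_s: 17.42
eef_pos: [621.3, -55.6, 252.8]
eef_rot: [1.208, 1.265, -1.246]
ft_force: [0.7, -1.3, -2.6]
opening: 18.6
17.4167 [621.3 -55.6 252.8] x [-0.056  0.025 -0.998] y [ 0.998 -0.009 -0.056] F [ 0.7 -1.3 -2.6] T [ 0.02 -0.06  0.04] 18.6 q6 -0.21
inl 583 p 0.62 tilt(top to +y) deg 4.3 xlean -3.6 axis pt [622.1 -59.3 271.7] amax 135.7
nose(145.6) [613.  -70.1 126.8] nose(amax) [613.6 -69.4 136.6] phi r of nose -48.7 64.1
time_s: 17.77
eef_pos: [621.0, -71.3, 249.2]
eef_rot: [1.207, 1.265, -1.245]
ft_force: [0.4, -0.2, -2.6]
opening: 18.0
17.7667 [621.  -71.3 249.2] x [-0.056  0.026 -0.998] y [ 0.998 -0.008 -0.056] F [ 0.4 -0.2 -2.6] T [-0.03 -0.06  0.04] 18.0 q6 -0.23
inl 624 p 0.83 tilt(top to +y) deg 4.3 xlean -3.6 axis pt [621.8 -75.  268.2] amax 140.7
nose(145.6) [612.7 -85.8 123.2] nose(amax) [613.  -85.4 128.1] phi r of nose -58.7 74.6
```

View pics/w11.png

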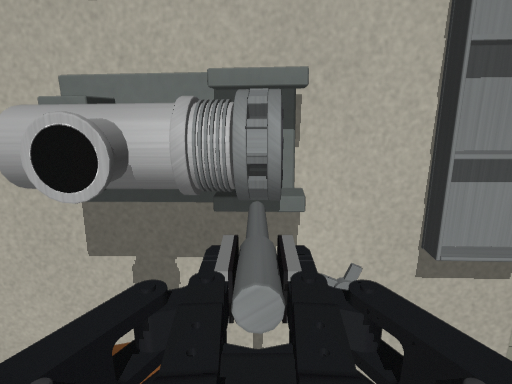

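The bar slid out over the hole edge without pivoting, so the nose was too shallow. I'll check the ring angle and the real nose length.

```bash
cat > ring.py <<'E'
from h import *
# hole angles from solid-surface coverage, wrist view
def ring(x0=613.5,cam="wrist"):
    s=read_state();f=grab_frame(cam);P=pts(f,np.ones((384,512),bool),s)
    P=P[(abs(P[:,0]-x0)<5)&(abs(P[:,1]+22)<53)&(P[:,2]>84)&(P[:,2]<140)]
    y=P[:,1]+22;z=P[:,2]-84.5;phi=np.degrees(np.arctan2(y,z));rad=np.hypot(y,z)
    out=[]
    for a in range(-80,81,2):
        m=(abs(phi-a)<1); n=m.sum(); g=(m&(abs(rad-51.5)<2.5)).sum()
        out.append(f"{a}:{g}/{n}")
    print(" ".join(out))
if __name__=="__main__": ring()
E
python3 ring.py
python3 - <<'E'
from h import *
s=read_state();f=grab_frame("scene");save(f,"s12")
P=pts(f,np.ones((384,512),bool))
q=P[(abs(P[:,0]-613)<14)&(P[:,1]<-74)&(P[:,1]>-105)&(P[:,2]>90)&(P[:,2]<240)]
for z in range(100,240,4):
  w=q[abs(q[:,2]-z)<2]
  if len(w): print(z,len(w),w.mean(0).round(1))
i=f["frame"][80:260,150:350,::-1];cv2.imwrite("pics/s12c.png",cv2.resize(i,None,fx=3.5,fy=3.5,interpolation=2))
E
```

```text
-80:0/0 -78:0/0 -76:0/0 -74:0/0 -72:0/0 -70:0/0 -68:0/0 -66:0/0 -64:0/0 -62:5/5 -60:15/15 -58:10/10 -56:10/10 -54:12/12 -52:16/16 -50:11/11 -48:10/10 -46:12/12 -44:10/10 -42:12/12 -40:12/12 -38:12/16 -36:12/38 -34:23/41 -32:26/59 -30:23/98 -28:22/65 -26:1/1 -24:0/0 -22:0/0 -20:0/0 -18:0/0 -16:0/0 -14:0/0 -12:0/0 -10:4/4 -8:32/32 -6:29/29 -4:26/26 -2:24/25 0:36/36 2:25/25 4:28/28 6:37/37 8:26/26 10:25/25 12:38/38 14:26/26 16:29/29 18:34/34 20:29/29 22:34/34 24:29/29 26:25/25 28:23/23 30:27/27 32:4/4 34:0/0 36:0/0 38:0/0 40:0/0 42:0/0 44:0/0 46:0/0 48:3/3 50:32/72 52:26/97 54:17/63 56:20/24 58:17/17 60:2/2 62:1/1 64:10/10 66:3/3 68:10/10 70:5/5 72:5/5 74:7/7 76:5/5 78:3/3 80:9/9
100 1 [624.7 -74.3  98.8]
128 4 [614.2 -89.2 129.1]
132 5 [613.5 -88.5 132.4]
136 7 [614.8 -88.3 136. ]
140 7 [615.1 -89.3 140.2]
144 6 [614.2 -88.  144.1]
148 4 [617.3 -88.8 147.8]
152 8 [616. -89. 152.]
156 8 [615.  -87.2 156.5]
160 6 [617.2 -85.8 160.3]
164 6 [613.2 -88.2 163.5]
168 8 [616.4 -86.8 167.4]
172 6 [618.2 -86.4 171.4]
176 6 [618.4 -85.9 175.4]
180 8 [617.4 -86.9 180. ]
184 4 [617.  -86.1 183.3]
188 10 [617.8 -85.7 187.7]
192 6 [617.4 -83.8 191.7]
196 9 [618.1 -85.4 195.4]
200 8 [618.4 -83.8 200.1]
204 6 [618.5 -84.4 204. ]
208 8 [619.6 -82.5 207.2]
212 6 [619.3 -84.8 212.9]
216 7 [620.3 -82.6 215.8]
220 9 [618.7 -83.1 220. ]
224 7 [621.2 -81.9 224. ]
228 7 [620.1 -83.4 228.3]
232 6 [620.3 -83.5 231.8]
236 5 [622.4 -83.  235.5]
```

View pics/s12c.png

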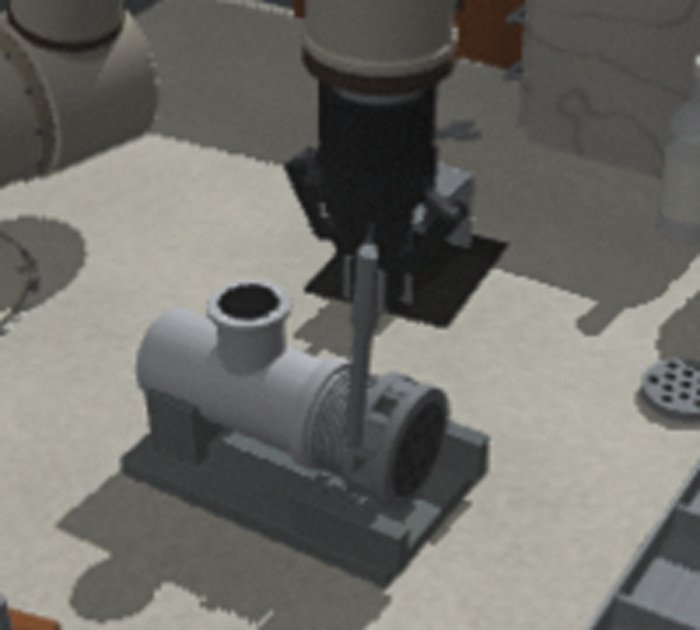

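The ring was turned back about 4°, so its holes are now at −19° and +41°. The nose is about 142 mm from the pinch point. Instead of pivoting the bar, I'll drop the nose deeper into the −19° hole and drag the ring the tightening way until the hole lines up.

```bash
sed -i 's/145\.6/142/g' nose.py; python3 -m inch '[[-0.01,0,0,0],[-0.009,0,-0.004,0],[0,0.0005,-0.009,0],[0,0.0005,-0.009,0],[0,0,-0.009,0],[0,0,-0.009,0],[0,0,-0.006,0],[0,0,0,0]]' -1 50; python3 st.py; python3 nose.py
```

```text
time_s: 18.63
eef_pos: [624.0, -17.3, 273.3]
eef_rot: [1.207, 1.266, -1.241]
ft_force: [0.5, 0.5, -3.1]
opening: 18.7
18.6333 [624.  -17.3 273.3] x [-0.054  0.026 -0.998] y [ 0.999 -0.005 -0.054] F [ 0.5  0.5 -3.1] T [ 0.   -0.05 -0.  ] 18.7 q6 -0.15
inl 600 p 0.72 tilt(top to +y) deg 4.2 xlean -3.5 axis pt [624.8 -21.1 292.2] amax 138.3
nose(142) [616.2 -31.5 150.9] nose(amax) [616.4 -31.2 154.6] phi r of nose -8.1 67.1
```

```bash
python3 -m inch '[[0.006,-0.001,0.005,0],[0.006,0,0.001,0],[0,0,0,0]]'; python3 nose.py;python3 -m inch '[[0.005,0,0,0],[0.004,0,0,0],[0,0,0,0]]'; python3 st.py; python3 nose.py
```

```text
time_s: 18.98
eef_pos: [622.1, -25.5, 259.5]
eef_rot: [1.207, 1.265, -1.242]
ft_force: [-0.4, -0.3, -3.1]
opening: 18.3
inl 599 p 0.66 tilt(top to +y) deg 4.2 xlean -3.5 axis pt [622.8 -29.3 278.5] amax 152.9
nose(142) [614.2 -39.8 137.1] nose(amax) [613.5 -40.6 126.3] phi r of nose -18.7 55.5
time_s: 19.33
eef_pos: [621.9, -25.6, 251.0]
eef_rot: [1.208, 1.264, -1.242]
ft_force: [0.5, 1.2, -3.1]
opening: 18.4
19.3333 [621.9 -25.6 251. ] x [-0.053  0.026 -0.998] y [ 0.999 -0.007 -0.053] F [ 0.5  1.2 -3.1] T [ 0.28 -0.01 -0.05] 18.4 q6 -0.16
inl 635 p 0.77 tilt(top to +y) deg 4.0 xlean -3.4 axis pt [622.6 -29.3 269.9] amax 138.9
nose(142) [614.1 -39.3 128.5] nose(amax) [614.3 -39.1 131.7] phi r of nose -21.5 47.3
```

```bash
python3 -m inch '[[0.002,0,-0.003,0],[0.004,0,-0.001,0],[0,0,0,0]]' -1 60; python3 st.py; python3 nose.py
```

```text
time_s: 19.68
eef_pos: [621.9, -21.7, 245.8]
eef_rot: [1.208, 1.261, -1.242]
ft_force: [-0.9, -3.4, -5.8]
opening: 18.6
19.6833 [621.9 -21.7 245.8] x [-0.052  0.024 -0.998] y [ 0.999 -0.008 -0.052] F [-0.9 -3.4 -5.8] T [-0.79 -0.07  0.06] 18.6 q6 -0.16
inl 321 p [] tilt(top to +y) deg -2.3 xlean -3.4 axis pt [622.9 -25.5 264.3] amax 150.6
nose(142) [614.5 -19.7 122.7] nose(amax) [614.  -19.3 114.1] phi r of nose 3.5 38.2
```

```bash
python3 -m inch '[[0,0,-0.004,0],[0.001,0,-0.004,0],[0.001,0,-0.003,0],[0,0,0,0]]' -1 80; python3 st.py; python3 nose.py w14; python3 ring.py
```

```text
time_s: 20.12
eef_pos: [622.0, -12.8, 246.2]
eef_rot: [1.207, 1.255, -1.244]
ft_force: [-1.9, -3.9, -5.1]
opening: 18.1
20.1167 [622.  -12.8 246.2] x [-0.05   0.019 -0.999] y [ 0.999 -0.01  -0.05 ] F [-1.9 -3.9 -5.1] T [-1.26  0.38  0.1 ] 18.1 q6 -0.14
inl 547 p 0.81 tilt(top to +y) deg 5.4 xlean -3.4 axis pt [622.7 -16.4 265.2] amax 129.1
nose(142) [614.4 -29.9 124. ] nose(amax) [615.1 -28.6 136.8] phi r of nose -11.2 40.3
-80:0/0 -78:0/0 -76:0/0 -74:0/0 -72:0/0 -70:0/0 -68:0/0 -66:0/0 -64:0/0 -62:0/0 -60:0/0 -58:0/0 -56:0/0 -54:0/0 -52:0/0 -50:0/0 -48:0/0 -46:0/0 -44:0/0 -42:0/0 -40:0/0 -38:0/0 -36:0/0 -34:0/0 -32:0/0 -30:0/0 -28:0/0 -26:0/0 -24:0/0 -22:0/0 -20:0/0 -18:0/0 -16:0/0 -14:0/0 -12:0/0 -10:0/0 -8:0/0 -6:0/0 -4:1/3 -2:2/4 0:25/27 2:27/27 4:26/26 6:26/26 8:30/30 10:35/35 12:26/26 14:26/26 16:26/26 18:32/32 20:30/30 22:27/27 24:25/25 26:28/28 28:30/30 30:31/31 32:25/26 34:23/23 36:23/23 38:15/15 40:21/21 42:0/0 44:0/0 46:0/0 48:0/0 50:0/0 52:0/0 54:0/0 56:0/0 58:19/32 60:24/81 62:19/75 64:19/34 66:16/16 68:4/4 70:3/3 72:8/8 74:8/8 76:3/3 78:6/6 80:6/6
```

View pics/w14.png

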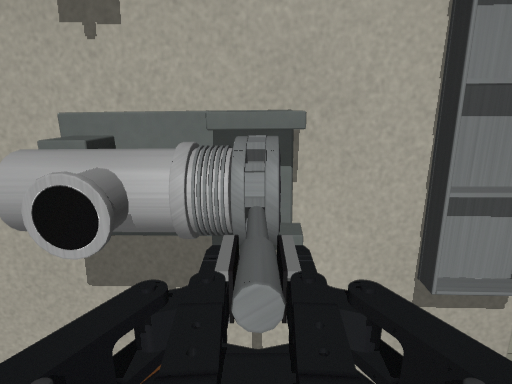

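It works: the ring has turned to −10° and the nose is going deeper (r≈40). Carrying on.

```bash
python3 -m inch '[[0.002,0,-0.004,0],[0.002,0,-0.004,0],[0.002,0,-0.004,0],[0.003,0,-0.001,0],[0,0,0,0]]'; python3 st.py; python3 nose.py; python3 ring.py
```

```text
time_s: 20.68
eef_pos: [621.4, -1.5, 239.7]
eef_rot: [1.207, 1.251, -1.246]
ft_force: [-2.4, -4.4, -6.0]
opening: 18.4
20.6833 [621.4  -1.5 239.7] x [-0.048  0.016 -0.999] y [ 0.999 -0.012 -0.049] F [-2.4 -4.4 -6. ] T [-1.37  0.57  0.03] 18.4 q6 -0.12
inl 568 p 0.95 tilt(top to +y) deg 6.0 xlean -3.3 axis pt [621.9  -4.7 258.7] amax 150.9
nose(142) [613.8 -19.5 117.7] nose(amax) [613.3 -20.4 109. ] phi r of nose 4.3 33.3
-80:0/0 -78:0/0 -76:0/0 -74:0/0 -72:0/0 -70:0/0 -68:0/0 -66:0/0 -64:0/0 -62:0/0 -60:0/0 -58:0/0 -56:0/0 -54:0/0 -52:0/0 -50:0/0 -48:0/0 -46:0/0 -44:0/0 -42:0/0 -40:0/0 -38:0/0 -36:0/0 -34:0/0 -32:0/0 -30:0/0 -28:0/0 -26:0/0 -24:0/0 -22:0/0 -20:0/0 -18:0/0 -16:0/0 -14:0/0 -12:0/0 -10:0/0 -8:0/0 -6:0/0 -4:0/0 -2:0/0 0:0/0 2:0/0 4:0/0 6:0/0 8:1/1 10:1/5 12:19/26 14:25/25 16:25/25 18:28/28 20:34/34 22:24/24 24:24/24 26:25/25 28:23/23 30:28/28 32:26/26 34:22/22 36:26/26 38:24/24 40:26/26 42:29/29 44:20/20 46:28/28 48:18/18 50:15/15 52:15/15 54:10/10 56:0/0 58:0/0 60:0/0 62:0/0 64:0/0 66:0/0 68:0/0 70:3/3 72:24/56 74:15/75 76:16/22 78:13/13 80:7/7
```

The hole is at about +3° and the bar at 6°, so they're aligned. Pushing the bar home into the hole.

```bash
python3 -m inch '[[0.004,0,0,0],[0.004,0,0,0],[0.001,0,0,0],[0,0,0,0]]'; python3 st.py; python3 nose.py
```

```text
time_s: 21.17
eef_pos: [621.2, -2.2, 234.4]
eef_rot: [1.208, 1.247, -1.245]
ft_force: [-3.8, -4.2, -3.6]
opening: 18.0
21.1667 [621.2  -2.2 234.4] x [-0.045  0.015 -0.999] y [ 0.999 -0.013 -0.045] F [-3.8 -4.2 -3.6] T [-1.18  1.01  0.01] 18.0 q6 -0.12
inl 545 p 0.78 tilt(top to +y) deg 6.0 xlean -3.0 axis pt [621.3  -5.4 253.4] amax 134.3
nose(142) [614.  -20.2 112.3] nose(amax) [614.4 -19.4 120. ] phi r of nose 3.6 27.9
```

The bar is seated in the hole (nose r≈27). Sweeping along the arc, first to about 20°.

```bash
python3 -m inch '[[0.0007,-0.0003,-0.007,0],[0.001,-0.0003,-0.007,0],[0.0014,-0.0003,-0.007,0],[0.0018,-0.0003,-0.007,0],[0.002,-0.0003,-0.007,0],[0.0022,-0.0003,-0.006,0],[0,0,0,0]]' -1 40; python3 st.py; python3 nose.py w15; python3 ring.py
```

```text
time_s: 21.85
eef_pos: [619.2, 37.8, 225.6]
eef_rot: [1.208, 1.243, -1.25]
ft_force: [-0.2, -5.9, -2.1]
opening: 18.1
21.85 [619.2  37.8 225.6] x [-0.045  0.012 -0.999] y [ 0.999 -0.016 -0.046] F [-0.2 -5.9 -2.1] T [-1.63  0.14  0.02] 18.1 q6 -0.05
inl 135 p 0.8 tilt(top to +y) deg 18.9 xlean -3.0 axis pt [619.9  32.8 245.9] amax 122.9
nose(142) [612.9 -13.  111.7] nose(amax) [613.9  -6.9 129.8] phi r of nose 18.2 28.7
-80:0/0 -78:0/0 -76:0/0 -74:0/0 -72:0/0 -70:0/0 -68:0/0 -66:0/0 -64:0/0 -62:0/0 -60:0/0 -58:0/0 -56:0/0 -54:0/0 -52:0/0 -50:0/0 -48:0/0 -46:0/0 -44:0/0 -42:0/0 -40:0/0 -38:0/0 -36:0/0 -34:0/0 -32:0/0 -30:0/0 -28:0/0 -26:0/0 -24:0/0 -22:0/0 -20:0/0 -18:0/0 -16:0/0 -14:0/0 -12:0/0 -10:0/0 -8:0/0 -6:0/0 -4:0/0 -2:0/0 0:0/0 2:0/0 4:0/0 6:0/0 8:0/0 10:0/0 12:0/0 14:0/0 16:0/0 18:0/0 20:0/0 22:0/1 24:1/8 26:15/25 28:26/26 30:39/39 32:26/26 34:23/26 36:31/32 38:22/22 40:34/34 42:22/22 44:26/26 46:25/25 48:27/28 50:25/25 52:22/22 54:24/24 56:21/21 58:29/29 60:16/16 62:16/16 64:11/11 66:15/15 68:8/8 70:0/0 72:0/0 74:0/0 76:0/0 78:0/0 80:0/0
```

View pics/w15.png

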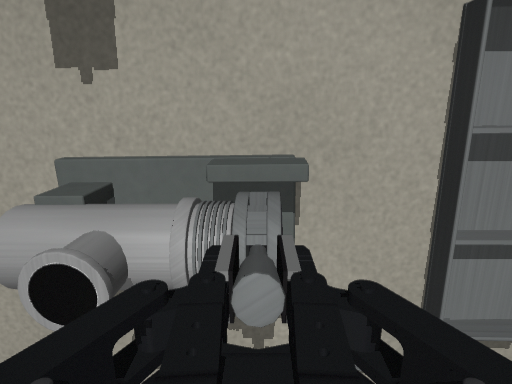

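The bar pivots in the grip (19°) and the ring follows (17°). Continuing.

```bash
python3 -m inch '[[0.0027,-0.0003,-0.007,0],[0.003,-0.0003,-0.007,0],[0.0034,-0.0003,-0.007,0],[0.0037,-0.0003,-0.007,0],[0.004,-0.0003,-0.006,0],[0.0043,-0.0003,-0.006,0],[0.0045,-0.0003,-0.006,0],[0.005,-0.0003,-0.006,0],[0,0,0,0]]'; python3 st.py; python3 nose.py w16; python3 ring.py | cut -d' ' -f 50-
```

```text
time_s: 22.75
eef_pos: [617.4, 90.9, 195.6]
eef_rot: [1.212, 1.239, -1.248]
ft_force: [0.0, -3.1, -0.3]
opening: 18.4
22.75 [617.4  90.9 195.6] x [-0.041  0.012 -0.999] y [ 0.999 -0.019 -0.042] F [ 0.  -3.1 -0.3] T [-0.93 -0.17  0.03] 18.4 q6 0.03
inl 25 p 0.64 tilt(top to +y) deg 39.1 xlean -2.9 axis pt [618.1  84.5 219.2] amax 140.6
nose(142) [612.6  -5.  109.2] nose(amax) [612.6  -4.1 110.3] phi r of nose 34.5 30.0
18:34/35 20:35/42 22:37/64 24:30/44 26:11/14 28:2/7 30:1/3 32:0/0 34:0/0 36:0/0 38:0/0 40:0/0 42:0/0 44:0/0 46:0/0 48:0/0 50:0/0 52:0/0 54:0/0 56:0/0 58:0/0 60:0/0 62:0/0 64:0/0 66:0/0 68:0/0 70:0/0 72:0/0 74:0/0 76:0/0 78:0/0 80:0/0
```

```bash
python3 -m inch '[[0.0048,-0.0002,-0.0055,0],[0.0052,-0.0002,-0.0053,0],[0.0055,-0.0002,-0.005,0],[0.006,-0.0002,-0.0045,0],[0.006,-0.0002,-0.004,0],[0.006,-0.0002,-0.0037,0],[0.006,-0.0002,-0.0034,0],[0,0,0,0]]'; python3 st.py; python3 nose.py w17
python3 - <<'E'
from h import *
f=grab_frame("scene");save(f,"s17");i=f["frame"][80:260,190:390,::-1];cv2.imwrite("pics/s17c.png",cv2.resize(i,None,fx=3.5,fy=3.5,interpolation=2))
E
```

```text
time_s: 23.57
eef_pos: [615.7, 123.4, 155.7]
eef_rot: [1.214, 1.236, -1.248]
ft_force: [-0.0, -2.8, 1.2]
opening: 18.3
23.5667 [615.7 123.4 155.7] x [-0.038  0.011 -0.999] y [ 0.999 -0.02  -0.039] F [-0.  -2.8  1.2] T [-0.84  0.11 -0.05] 18.3 q6 0.09
inl 129 p 0.94 tilt(top to +y) deg 55.3 xlean -3.4 axis pt [616.6 118.  181.7] amax 61.6
nose(142) [611.9   1.3 101. ] nose(amax) [614.6  67.4 146.7] phi r of nose 54.7 28.6
```

View pics/s17c.png

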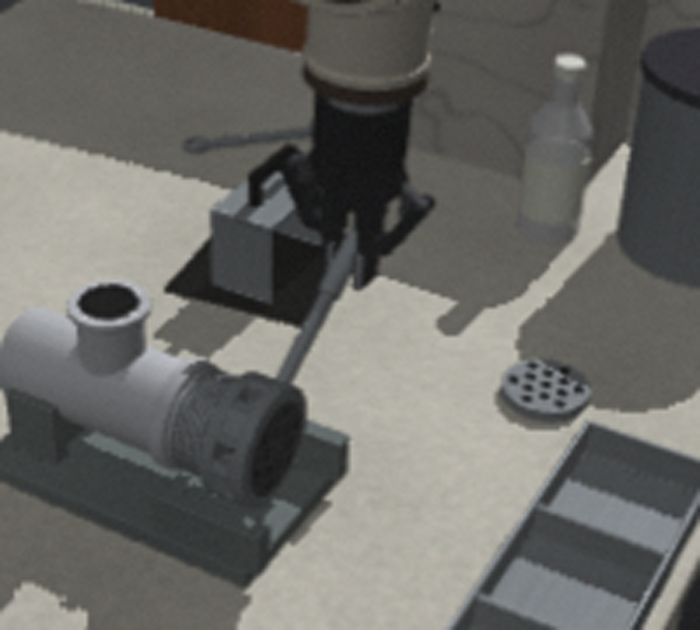

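View pics/w17.png

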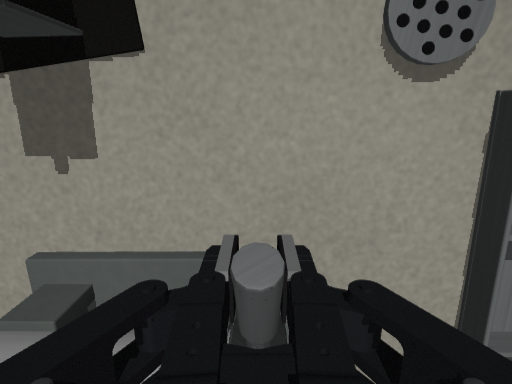

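The bar is at about 57° in the hole, seen at (330,310) in the crop. I'll draw it out along its axis, then straighten it against the outer face of the cradle wall.

```bash
python3 -m inch '[[-0.0035,0,-0.0055,0],[-0.0045,0,-0.007,0],[-0.0045,0,-0.007,0],[-0.0045,0,-0.007,0],[-0.0045,0,-0.007,0],[0,0,-0.01,0],[0,0,-0.01,0],[0,0,0,0]]' -1 60; python3 st.py; python3 nose.py
python3 - <<'E'
from h import *
f=grab_frame("scene");save(f,"s18");i=f["frame"][80:260,190:390,::-1];cv2.imwrite("pics/s18c.png",cv2.resize(i,None,fx=3.5,fy=3.5,interpolation=2))
P=pts(f,np.ones((384,512),bool))
q=P[(abs(P[:,0]-615)<14)&(P[:,1]>30)&(P[:,1]<185)&(P[:,2]>80)&(P[:,2]<240)]
for y in range(30,180,8):
  w=q[abs(q[:,1]-y)<4]
  if len(w): print(y,len(w),w.mean(0).round(1))
E
```

```text
time_s: 24.38
eef_pos: [618.5, 181.2, 181.7]
eef_rot: [1.217, 1.236, -1.246]
ft_force: [-0.6, 0.7, -2.2]
opening: 18.4
24.3833 [618.5 181.2 181.7] x [-0.037  0.014 -0.999] y [ 0.999 -0.022 -0.037] F [-0.6  0.7 -2.2] T [ 0.09 -0.05  0.03] 18.4 q6 0.18
inl 217 p 0.75 tilt(top to +y) deg 53.3 xlean -2.9 axis pt [619.3 176.1 207. ] amax 74.9
nose(142) [615.   62.2 122.2] nose(amax) [617.  116.  162.3] phi r of nose 65.9 92.3
54 10 [614.8  56.3 127.4]
62 17 [615.8  63.  131.3]
70 16 [615.6  70.1 137.8]
78 17 [616.2  78.2 143.9]
86 16 [615.6  86.1 150. ]
94 15 [616.6  94.1 154.5]
102 17 [617.3 101.4 160.6]
110 16 [617.2 109.7 166.5]
118 16 [617.5 117.9 172.3]
126 16 [616.6 126.4 177.4]
134 19 [618.7 133.8 184.3]
142 22 [617.9 142.  192.4]
150 25 [620.6 149.8 198.4]
158 20 [620.  157.9 205.4]
166 49 [615.8 166.9 212.8]
174 34 [613.5 173.6 218.7]
```

View pics/s18c.png

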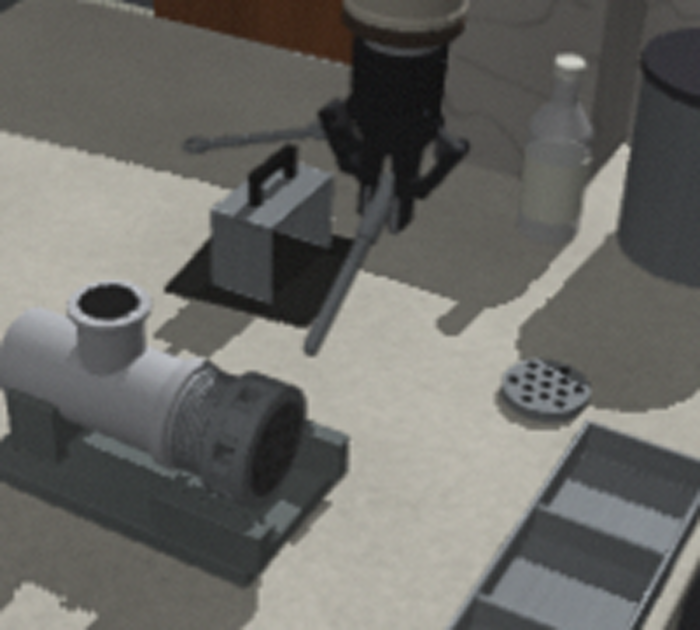

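The bar is out, at 53° tilt, with its nose at about (310,350) in the crop. Lowering it outside the cradle wall.

```bash
python3 -m inch '[[0.008,0,-0.006,0],[0.012,0,-0.005,0],[0.013,0,0,0],[0.013,0,0,0],[0.013,0,0,0],[0.012,0,0,0],[0,0,0,0]]' -1 40; python3 st.py
python3 - <<'E'
from h import *
f=grab_frame("scene");save(f,"s19");i=f["frame"][80:260,190:390,::-1];cv2.imwrite("pics/s19c.png",cv2.resize(i,None,fx=3.5,fy=3.5,interpolation=2))
P=pts(f,np.ones((384,512),bool))
q=P[(abs(P[:,0]-612)<14)&(P[:,1]>30)&(P[:,1]<225)&(P[:,2]>10)&(P[:,2]<160)]
for y in range(30,200,8):
  w=q[abs(q[:,1]-y)<4]
  if len(w): print(y,len(w),w.mean(0).round(1),w.max(0).round())
E
```

```text
time_s: 25.12
eef_pos: [614.5, 191.7, 100.8]
eef_rot: [1.217, 1.236, -1.252]
ft_force: [-0.3, -0.1, -2.3]
opening: 18.5
25.1167 [614.5 191.7 100.8] x [-0.041  0.012 -0.999] y [ 0.999 -0.025 -0.041] F [-0.3 -0.1 -2.3] T [ 0.04  0.02 -0.02] 18.5 q6 0.19
30 8 [621.5  32.4  28.5] [624.  34.  44.]
38 10 [622.6  35.3  34.6] [626.  36.  60.]
46 2 [622.3  45.9  61.3] [624.  50.  63.]
54 1 [622.9  50.8  60. ] [623.  51.  60.]
70 10 [611.1  71.1  49.2] [616.  74.  54.]
78 13 [612.3  77.5  54.1] [617.  81.  59.]
86 14 [611.7  85.5  60.1] [617.  88.  69.]
94 16 [611.5  93.9  65.2] [617.  98.  72.]
102 15 [612.  102.2  73.4] [617. 106.  80.]
110 11 [613.4 110.   75.2] [618. 114.  81.]
118 16 [612.5 118.3  82.2] [618. 121.  89.]
126 16 [613.6 126.6  89.8] [619. 130.  96.]
134 15 [614.  135.1  96.5] [619. 138. 104.]
142 9 [613.6 141.4 101.8] [620. 144. 106.]
150 20 [614.1 150.2 106.8] [621. 154. 116.]
158 22 [616.  157.6 114.8] [622. 162. 122.]
166 19 [614.7 166.5 121.2] [621. 169. 127.]
174 24 [612.9 174.4 133.1] [623. 178. 157.]
182 48 [612.4 180.9 132.7] [626. 185. 159.]
190 20 [610.7 189.1 141.8] [621. 194. 152.]
198 16 [606.6 198.  145.1] [617. 201. 156.]
```

View pics/s19c.png

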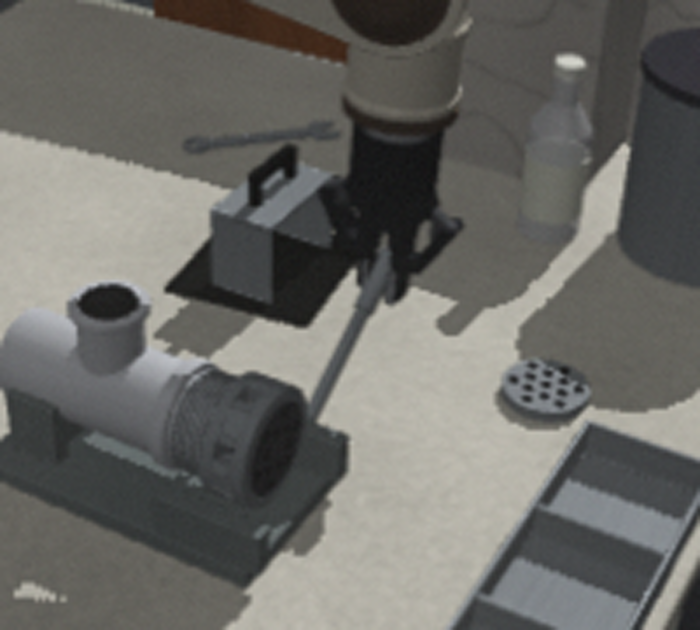

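```bash
python3 -m inch '[[0,0,0.006,0],[0,0,0.006,0],[-0.008,0,0.006,0],[-0.0078,0,0.006,0],[-0.009,0,0.009,0],[-0.009,0,0.0095,0],[0,0,0,0]]' -1 25; python3 st.py
python3 - <<'E'
from h import *
f=grab_frame("scene");save(f,"s20");i=f["frame"][80:260,190:390,::-1];cv2.imwrite("pics/s20c.png",cv2.resize(i,None,fx=3.5,fy=3.5,interpolation=2))
P=pts(f,np.ones((384,512),bool))
q=P[(abs(P[:,0]-612)<14)&(P[:,1]>55)&(P[:,1]<225)&(P[:,2]>10)&(P[:,2]<160)]
for y in range(54,160,12):
  w=q[abs(q[:,1]-y)<6]
  if len(w): print(y,len(w),w.mean(0).round(1))
E
```

```text
time_s: 25.75
eef_pos: [617.5, 153.0, 146.4]
eef_rot: [1.232, 1.239, -1.233]
ft_force: [0.5, -1.1, -2.2]
opening: 18.3
25.75 [617.5 153.  146.4] x [-0.027  0.027 -0.999] y [ 0.999 -0.022 -0.028] F [ 0.5 -1.1 -2.2] T [ 0.06 -0.01  0.02] 18.3 q6 0.12
54 12 [613.8  57.1  95.9]
66 25 [614.2  65.3 104.5]
78 30 [614.3  78.  115.9]
90 25 [615.6  89.7 127.1]
102 29 [615.7 102.4 138.1]
114 31 [617.3 114.4 151. ]
126 11 [620.9 124.7 155. ]
138 2 [613.4 137.5 158.6]
```

View pics/s20c.png

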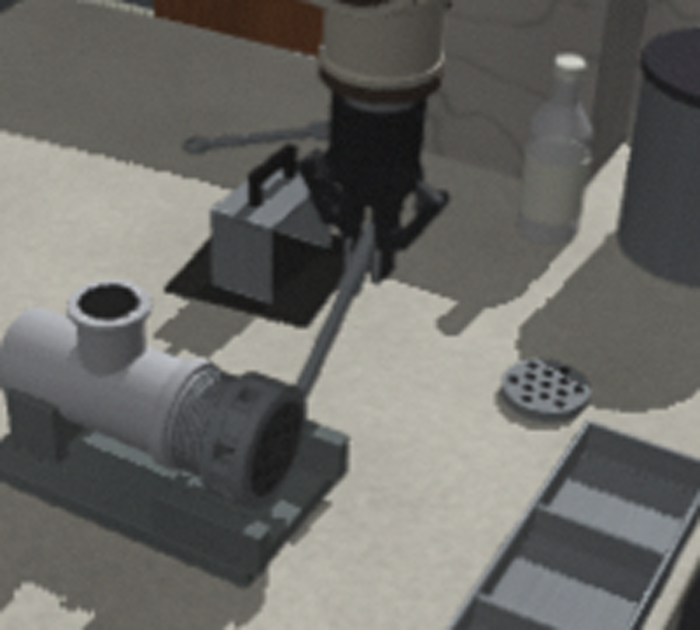

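The nose slid up the wall, so the tilt only dropped to 46°. I'll go low again and push purely sideways so the nose can't climb.

```bash
python3 -m inch '[[0,0,-0.011,0],[0.008,0,-0.011,0],[0.012,0,0,0],[0.012,0,0,0],[0.004,0,0,0],[0,0,0.008,0],[0,0,0.008,0],[0,0,0.008,0],[0,0,0.008,0],[0,0,0.008,0],[0,0,0.008,0],[0,0,0,0]]' -1 20; python3 st.py
python3 - <<'E'
from h import *
f=grab_frame("scene");save(f,"s21");i=f["frame"][80:260,190:390,::-1];cv2.imwrite("pics/s21c.png",cv2.resize(i,None,fx=3.5,fy=3.5,interpolation=2))
P=pts(f,np.ones((384,512),bool))
q=P[(abs(P[:,0]-614)<14)&(P[:,1]>55)&(P[:,1]<225)&(P[:,2]>10)&(P[:,2]<130)]
for z in range(20,130,10):
  w=q[abs(q[:,2]-z)<5]
  if len(w): print(z,len(w),w.mean(0).round(1))
E
```

```text
time_s: 26.8
eef_pos: [614.2, 130.4, 103.3]
eef_rot: [1.236, 1.248, -1.23]
ft_force: [-0.7, 5.2, 1.5]
opening: 18.5
26.8 [614.2 130.4 103.3] x [-0.03   0.036 -0.999] y [ 0.999 -0.02  -0.031] F [-0.7  5.2  1.5] T [ 1.23  0.07 -0.09] 18.5 q6 0.08
40 4 [614.6  74.2  42.4]
50 21 [611.2  76.8  50.3]
60 15 [612.   83.6  59.9]
70 19 [612.3  88.4  69.6]
80 17 [612.1  94.3  79.5]
90 19 [613.4  99.   90.3]
100 17 [615.1 106.1 100.1]
110 28 [616.6 109.5 110.1]
120 28 [614.6 113.9 118.9]
```

View pics/s21c.png

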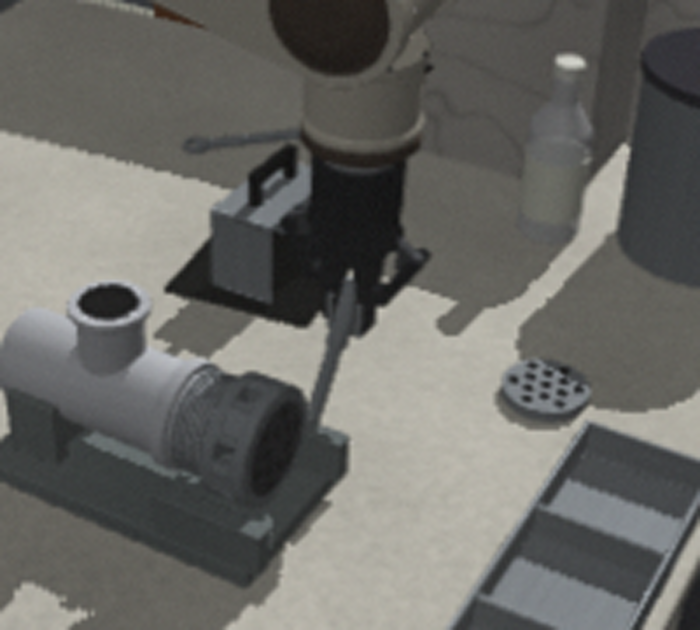

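The tilt is down to about 29°. The nose is near the bench, so I'll raise a little and then push on.

```bash
python3 -m inch '[[0,0,-0.003,0],[-0.008,0,0,0],[-0.01,0,0,0],[-0.008,0,0,0],[0,0,0.008,0],[0,0,0.008,0],[0,0,0.008,0],[0,0,0.008,0],[0,0,0.008,0],[0,0,0.008,0],[0,0,0,0]]' -1 20; python3 st.py
python3 - <<'E'
from h import *
f=grab_frame("scene");save(f,"s22");i=f["frame"][80:260,190:390,::-1];cv2.imwrite("pics/s22c.png",cv2.resize(i,None,fx=3.5,fy=3.5,interpolation=2))
P=pts(f,np.ones((384,512),bool))
q=P[(abs(P[:,0]-614)<14)&(P[:,1]>54)&(P[:,1]<225)&(P[:,2]>10)&(P[:,2]<140)]
for z in range(20,150,10):
  w=q[abs(q[:,2]-z)<5]
  if len(w): print(z,len(w),w.mean(0).round(1))
E
python3 nose.py
```

```text
time_s: 27.77
eef_pos: [615.1, 80.3, 135.4]
eef_rot: [1.241, 1.247, -1.225]
ft_force: [0.3, 2.2, -2.6]
opening: 18.1
27.7667 [615.1  80.3 135.4] x [-0.025  0.039 -0.999] y [ 0.999 -0.02  -0.026] F [ 0.3  2.2 -2.6] T [ 0.66  0.01 -0.04] 18.1 q6 -0.0
60 7 [616.6  60.4  59.5]
70 8 [616.   61.8  68.9]
80 14 [614.4  61.4  80.8]
90 12 [613.7  63.5  90.8]
100 15 [613.9  63.9  99.9]
110 14 [616.1  66.2 110.1]
120 14 [614.3  68.  118.8]
130 18 [615.5  66.6 130.3]
140 9 [616.7  66.2 137.8]
inl 499 p 0.93 tilt(top to +y) deg 7.9 xlean -1.7 axis pt [615.5  78.  154.4] amax 157.3
nose(142) [611.3  58.5  13.8] nose(amax) [610.8  56.4  -1.3] phi r of nose 131.3 107.1
```

View pics/s22c.png

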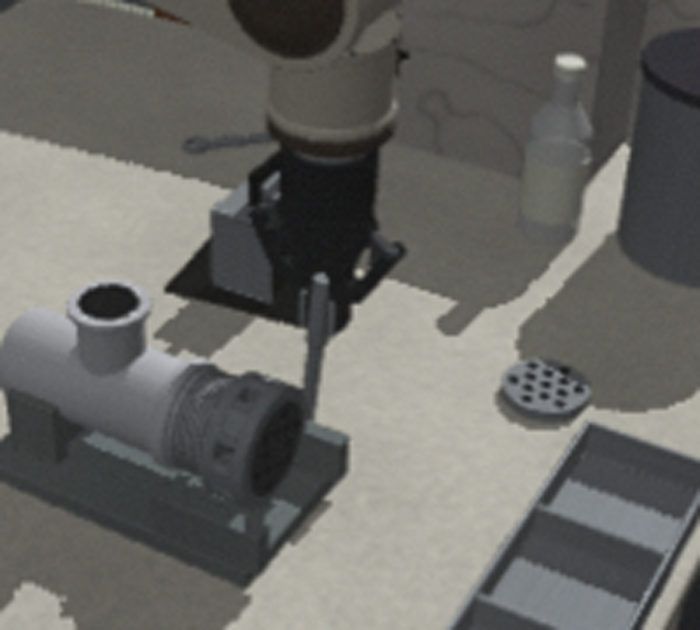

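The tilt is now 8°. One more push, then I'll lift clear and measure the ring.

```bash
python3 -m inch '[[0,0,0.008,0],[0,0,0.008,0],[0,0,0.007,0],[0,0,-0.008,0],[-0.012,0,0,0],[-0.016,0,0,0],[-0.016,0,0,0],[-0.016,0,0,0],[-0.016,0,0,0],[-0.016,0,0,0],[-0.016,0,0,0],[0,0,0,0]]' -1 40;  python3 -m inch '[[-0.012,0,0,0],[-0.012,0,0,0],[-0.006,0,0,0],[0,0,0,0]]';python3 st.py;python3 nose.py w23; python3 ring.py
```

```text
time_s: 28.92
eef_pos: [616.9, 63.1, 252.8]
eef_rot: [1.236, 1.245, -1.226]
ft_force: [-0.1, -0.5, -1.4]
opening: 18.5
time_s: 29.25
eef_pos: [617.4, 62.4, 284.8]
eef_rot: [1.235, 1.244, -1.226]
ft_force: [-0.2, -0.8, -1.8]
opening: 18.0
29.25 [617.4  62.4 284.8] x [-0.026  0.033 -0.999] y [ 1.    -0.018 -0.026] F [-0.2 -0.8 -1.8] T [-0.04 -0.02 -0.01] 18.0 q6 -0.02
inl 763 p 0.69 tilt(top to +y) deg -1.4 xlean -1.4 axis pt [617.7  60.6 303.4] amax 135.9
nose(142) [614.2  64.  161.5] nose(amax) [614.4  63.8 167.6] phi r of nose 48.1 115.4
-80:0/0 -78:0/0 -76:0/0 -74:0/0 -72:0/0 -70:0/0 -68:0/0 -66:0/0 -64:0/0 -62:0/0 -60:0/0 -58:0/0 -56:0/0 -54:0/0 -52:0/0 -50:0/0 -48:0/0 -46:0/0 -44:0/0 -42:0/0 -40:0/0 -38:0/0 -36:0/0 -34:0/0 -32:0/0 -30:0/0 -28:0/0 -26:0/0 -24:0/0 -22:0/0 -20:0/0 -18:0/0 -16:0/0 -14:0/0 -12:0/0 -10:0/0 -8:0/0 -6:0/0 -4:0/0 -2:0/0 0:0/0 2:0/0 4:0/0 6:0/0 8:0/0 10:0/0 12:0/0 14:0/0 16:0/0 18:0/0 20:0/0 22:0/0 24:0/0 26:0/0 28:0/0 30:0/0 32:0/0 34:0/0 36:0/0 38:0/0 40:0/0 42:0/0 44:0/0 46:0/0 48:0/0 50:0/0 52:0/0 54:0/0 56:0/0 58:0/0 60:0/0 62:0/0 64:0/0 66:0/0 68:0/0 70:0/0 72:0/0 74:0/0 76:0/0 78:0/0 80:0/0
```

View pics/w23.png

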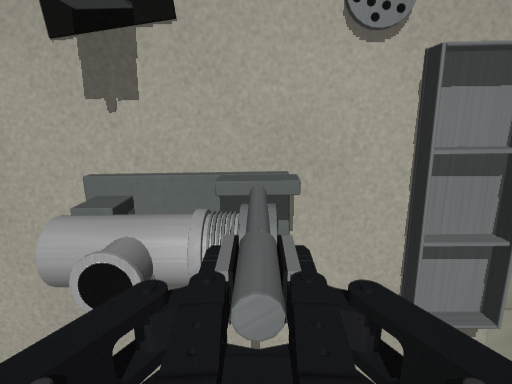

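The bar is nearly vertical (−1.4°). Moving over the ring top.

```bash
python3 -m inch '[[0,0,0.006,0],[0,0,0.009,0],[0,0,0.009,0],[0,-0.0005,0.009,0],[0,-0.0005,0.009,0],[0,-0.0005,0.009,0],[0,-0.0005,0.009,0],[0,0,0.009,0],[0,0,0.009,0],[0,0,0.006,0],[0,0,0,0]]' -1 50;python3 st.py;python3 nose.py w24
python3 - <<'E'
from ring import ring
ring(612)
E
```

```text
time_s: 30.32
eef_pos: [612.1, -32.4, 276.7]
eef_rot: [1.233, 1.248, -1.232]
ft_force: [-0.4, 0.1, -2.2]
opening: 18.0
30.3167 [612.1 -32.4 276.7] x [-0.032  0.033 -0.999] y [ 0.999 -0.02  -0.033] F [-0.4  0.1 -2.2] T [-0.03  0.04 -0.02] 18.0 q6 -0.17
inl 792 p 0.78 tilt(top to +y) deg -1.4 xlean -1.8 axis pt [612.5 -34.2 295.4] amax 136.9
nose(142) [608.1 -30.9 153.5] nose(amax) [608.3 -31.  158.6] phi r of nose -7.3 69.6
-80:0/0 -78:0/0 -76:0/0 -74:0/0 -72:0/0 -70:0/0 -68:0/0 -66:0/0 -64:0/0 -62:0/0 -60:0/0 -58:0/0 -56:0/0 -54:0/0 -52:0/0 -50:0/0 -48:0/0 -46:1/1 -44:1/1 -42:1/1 -40:1/1 -38:1/1 -36:1/1 -34:1/1 -32:2/2 -30:0/0 -28:3/5 -26:1/5 -24:4/21 -22:4/18 -20:2/24 -18:5/34 -16:2/9 -14:0/7 -12:0/12 -10:0/9 -8:0/1 -6:0/0 -4:0/0 -2:0/0 0:0/0 2:13/13 4:23/23 6:22/22 8:22/22 10:22/22 12:22/22 14:22/22 16:22/22 18:23/23 20:21/21 22:24/24 24:21/21 26:21/21 28:22/22 30:22/22 32:22/22 34:22/24 36:16/17 38:15/15 40:17/17 42:14/14 44:0/0 46:0/0 48:0/0 50:0/0 52:0/0 54:0/0 56:0/0 58:0/0 60:11/15 62:27/73 64:13/55 66:10/17 68:13/13 70:4/4 72:0/0 74:2/2 76:5/5 78:3/3 80:1/1
```

View pics/w24.png

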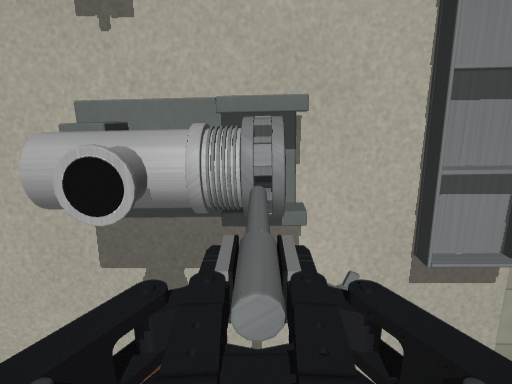

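The hole sits at about −8° and the nose is next to it, at about (258,195). Aligning and lowering.

```bash
python3 -m inch '[[0.004,0.0025,-0.001,0],[0.006,0.0025,-0.001,0],[0,0,0,0]]';python3 st.py;python3 nose.py
python3 - <<'E'
from h import *
s=read_state();f=grab_frame("wrist");P=pts(f,np.ones((384,512),bool),s)
y=P[:,1]+22;z=P[:,2]-84.5;phi=np.degrees(np.arctan2(y,z));rad=np.hypot(y,z)
m=(phi>20)&(phi<40)&(abs(rad-51.5)<2.5)&(abs(P[:,0]-612)<40);print("ring x",np.percentile(P[m,0],[0.5,50,99.5]))
m=(phi>45)&(phi<64)&(rad<46)&(rad>25)&(abs(P[:,0]-612)<15);print("hole x",m.sum(),np.percentile(P[m,0],[1,50,99]))
E
```

```text
time_s: 30.72
eef_pos: [617.5, -27.1, 266.0]
eef_rot: [1.232, 1.249, -1.23]
ft_force: [-0.6, -0.6, -2.3]
opening: 18.3
30.7167 [617.5 -27.1 266. ] x [-0.032  0.034 -0.999] y [ 0.999 -0.017 -0.032] F [-0.6 -0.6 -2.3] T [-0.03 -0.02  0.  ] 18.3 q6 -0.16
inl 794 p 0.71 tilt(top to +y) deg -1.4 xlean -1.7 axis pt [617.8 -29.  284.7] amax 179.6
nose(142) [613.6 -25.5 142.8] nose(amax) [612.4 -24.5 105.2] phi r of nose -3.4 58.4
ring x [592.01866358 611.27976707 631.24012276]
hole x 86 [603.85964595 611.45761918 618.93033523]
```

```bash
python3 -m inch '[[0.004,-0.0015,0.003,0],[0.006,0,0,0],[0,0,0,0],[0.005,0,0,0],[0.004,0,0,0],[0,0,0,0]]';python3 st.py;python3 nose.py
```

```text
time_s: 31.37
eef_pos: [614.9, -30.0, 246.6]
eef_rot: [1.232, 1.248, -1.229]
ft_force: [-0.2, -0.7, -1.9]
opening: 18.1
31.3667 [614.9 -30.  246.6] x [-0.03   0.033 -0.999] y [ 0.999 -0.017 -0.031] F [-0.2 -0.7 -1.9] T [-0.03 -0.02 -0.03] 18.1 q6 -0.17
inl 804 p 0.87 tilt(top to +y) deg -1.2 xlean -1.7 axis pt [615.3 -31.7 265.3] amax 159.9
nose(142) [611.1 -28.7 123.4] nose(amax) [610.5 -28.3 105.5] phi r of nose -9.7 39.4
```

```bash
python3 -m inch '[[0.002,0,-0.003,0],[0.003,0,-0.003,0],[0.003,0,-0.002,0],[0.004,0,0,0],[0.002,0,0,0],[0,0,0,0]]' -1 60;python3 st.py;python3 nose.py
python3 - <<'E'
from ring import ring
ring(612)
E
```

```text
time_s: 31.97
eef_pos: [615.5, -22.6, 234.0]
eef_rot: [1.232, 1.241, -1.229]
ft_force: [0.8, -4.8, -0.8]
opening: 18.0
31.9667 [615.5 -22.6 234. ] x [-0.026  0.029 -0.999] y [ 0.999 -0.019 -0.027] F [ 0.8 -4.8 -0.8] T [-1.1  -0.14  0.09] 18.0 q6 -0.15
inl 669 p 0.85 tilt(top to +y) deg -0.4 xlean -1.4 axis pt [615.7 -24.4 252.7] amax 145.2
nose(142) [612.2 -23.3 110.7] nose(amax) [612.1 -23.3 107.5] phi r of nose -2.9 26.3
-80:0/0 -78:0/0 -76:0/0 -74:0/0 -72:0/0 -70:0/0 -68:0/0 -66:0/0 -64:0/0 -62:0/0 -60:0/0 -58:0/0 -56:0/0 -54:0/0 -52:0/0 -50:0/0 -48:0/0 -46:0/0 -44:0/0 -42:0/0 -40:0/0 -38:0/0 -36:0/0 -34:0/0 -32:0/0 -30:0/0 -28:0/0 -26:0/0 -24:0/0 -22:0/0 -20:0/0 -18:0/0 -16:0/0 -14:0/0 -12:0/0 -10:0/0 -8:0/0 -6:0/0 -4:0/0 -2:0/0 0:0/0 2:1/1 4:2/9 6:23/28 8:28/28 10:37/37 12:26/26 14:28/29 16:36/36 18:26/26 20:30/30 22:33/33 24:27/27 26:28/28 28:27/27 30:33/33 32:25/25 34:30/30 36:27/27 38:36/37 40:18/18 42:23/23 44:21/21 46:16/16 48:1/1 50:0/0 52:0/0 54:0/0 56:0/0 58:0/0 60:0/0 62:0/0 64:8/12 66:36/105 68:17/64 70:15/17 72:19/19 74:6/6 76:0/0 78:0/0 80:0/0
```

Seated again (nose r≈26, hole at −3°). Second sweep.

```bash
python3 -m inch '[[0.0002,-0.0001,-0.007,0],[0.0005,-0.0001,-0.007,0],[0.0007,-0.0001,-0.007,0],[0.001,-0.0001,-0.007,0],[0.0014,-0.0001,-0.007,0],[0.0017,-0.0001,-0.007,0],[0.002,-0.0001,-0.007,0],[0.0023,-0.0001,-0.007,0],[0.0026,-0.0001,-0.006,0],[0,0,0,0]]' -1 50;python3 st.py;python3 nose.py
python3 - <<'E'
from ring import ring
ring(612)
E
```

```text
time_s: 32.95
eef_pos: [615.6, 39.7, 223.6]
eef_rot: [1.231, 1.236, -1.234]
ft_force: [-0.2, -6.0, -1.5]
opening: 18.1
32.95 [615.6  39.7 223.6] x [-0.026  0.025 -0.999] y [ 0.999 -0.022 -0.027] F [-0.2 -6.  -1.5] T [-1.76 -0.04  0.06] 18.1 q6 -0.05
inl 90 p 0.86 tilt(top to +y) deg 19.8 xlean -1.1 axis pt [614.7  36.2 243.5] amax 129.6
nose(142) [612.2 -12.  109.9] nose(amax) [612.4  -7.8 121.6] phi r of nose 21.6 27.3
-80:0/0 -78:0/0 -76:0/0 -74:0/0 -72:0/0 -70:0/0 -68:0/0 -66:0/0 -64:0/0 -62:0/0 -60:0/0 -58:0/0 -56:0/0 -54:0/0 -52:0/0 -50:0/0 -48:0/0 -46:0/0 -44:0/0 -42:0/0 -40:0/0 -38:0/0 -36:0/0 -34:0/0 -32:0/0 -30:0/0 -28:0/0 -26:0/0 -24:0/0 -22:0/0 -20:0/0 -18:0/0 -16:0/0 -14:0/0 -12:0/0 -10:0/0 -8:0/0 -6:0/0 -4:0/0 -2:0/0 0:0/0 2:0/0 4:0/0 6:0/0 8:0/0 10:0/0 12:0/0 14:0/0 16:0/0 18:0/0 20:0/0 22:0/0 24:0/0 26:0/5 28:5/13 30:36/38 32:28/28 34:30/31 36:33/34 38:24/24 40:25/25 42:28/28 44:24/24 46:25/25 48:24/24 50:24/24 52:20/20 54:26/26 56:20/20 58:23/23 60:25/25 62:22/22 64:11/11 66:12/12 68:13/13 70:3/3 72:0/0 74:0/0 76:0/0 78:0/0 80:0/0
```

```bash
python3 -m inch '[[0.0026,-0.0001,-0.006,0],[0.0028,-0.0001,-0.006,0],[0.003,-0.0001,-0.006,0],[0.0033,-0.0001,-0.006,0],[0,0,0,0]]' -1 80;python3 st.py;python3 - <<'E'
from ring import ring
ring(611)
E
```

```text
time_s: 33.52
eef_pos: [615.8, 63.8, 213.2]
eef_rot: [1.233, 1.235, -1.234]
ft_force: [0.6, -2.4, -0.6]
opening: 18.4
33.5167 [615.8  63.8 213.2] x [-0.025  0.025 -0.999] y [ 0.999 -0.024 -0.025] F [ 0.6 -2.4 -0.6] T [-0.99 -0.06 -0.01] 18.4 q6 -0.01
-80:0/0 -78:0/0 -76:0/0 -74:0/0 -72:0/0 -70:0/0 -68:0/0 -66:0/0 -64:0/0 -62:0/0 -60:0/0 -58:0/0 -56:0/0 -54:0/0 -52:0/0 -50:9/9 -48:3/3 -46:11/12 -44:17/47 -42:16/47 -40:1/1 -38:0/0 -36:0/0 -34:0/0 -32:0/0 -30:0/0 -28:0/0 -26:0/0 -24:1/1 -22:9/9 -20:11/11 -18:9/9 -16:21/21 -14:26/26 -12:26/26 -10:24/24 -8:21/22 -6:25/25 -4:4/4 -2:0/0 0:0/0 2:0/0 4:0/0 6:0/0 8:0/0 10:0/0 12:0/0 14:0/0 16:0/0 18:0/0 20:0/0 22:0/0 24:0/0 26:0/0 28:0/0 30:0/0 32:0/0 34:0/0 36:0/0 38:0/0 40:0/0 42:0/0 44:0/0 46:0/0 48:14/14 50:26/26 52:25/25 54:21/21 56:26/26 58:20/20 60:23/23 62:20/20 64:23/23 66:24/24 68:25/25 70:13/13 72:14/14 74:11/11 76:7/7 78:0/0 80:0/0
```

```bash
python3 -m inch '[[0.0028,0,-0.005,0],[0.0028,0,-0.005,0],[0.0025,0,-0.004,0]]' -1 100;python3 st.py; python3 -m inch '[[0.0025,0,-0.004,0],[0.0025,0,-0.004,0]]'; python3 st.py
```

```text
time_s: 33.82
eef_pos: [616.0, 76.6, 206.1]
eef_rot: [1.233, 1.233, -1.235]
ft_force: [0.2, -5.7, 1.3]
opening: 18.1
33.8167 [616.   76.6 206.1] x [-0.024  0.024 -0.999] y [ 0.999 -0.025 -0.025] F [ 0.2 -5.7  1.3] T [-1.73  0.    0.01] 18.1 q6 0.01
time_s: 33.98
eef_pos: [616.1, 84.2, 201.2]
eef_rot: [1.233, 1.232, -1.236]
ft_force: [-1.0, -6.2, -0.3]
opening: 17.8
33.9833 [616.1  84.2 201.2] x [-0.025  0.023 -0.999] y [ 0.999 -0.025 -0.025] F [-1.  -6.2 -0.3] T [-1.64  0.13 -0.03] 17.8 q6 0.02
```

```bash
python3 nose.py w26
python3 - <<'E'
from ring import ring
ring(611)
from h import *
f=grab_frame("scene");save(f,"s26");i=f["frame"][80:260,190:390,::-1];cv2.imwrite("pics/s26c.png",cv2.resize(i,None,fx=3.5,fy=3.5,interpolation=2))
P=pts(f,np.ones((384,512),bool))
q=P[(abs(P[:,0]-614)<14)&(P[:,1]>5)&(P[:,1]<85)&(P[:,2]>140)&(P[:,2]<215)]
for z in range(140,215,8):
  w=q[abs(q[:,2]-z)<4]
  if len(w): print(z,len(w),w.mean(0).round(1))
E
```

```text
inl 14 p 0.86 tilt(top to +y) deg 35.2 xlean -5.6 axis pt [625.8  74.3 226.2] amax 148.8
nose(142) [614.5  -7.3 110.6] nose(amax) [614.  -11.3 105. ] phi r of nose 29.4 29.9
-80:0/0 -78:0/0 -76:0/0 -74:0/0 -72:0/0 -70:0/0 -68:0/0 -66:0/0 -64:0/0 -62:0/0 -60:0/0 -58:0/0 -56:0/0 -54:0/0 -52:0/0 -50:0/0 -48:0/0 -46:0/0 -44:0/0 -42:0/0 -40:0/0 -38:0/0 -36:0/0 -34:0/0 -32:0/0 -30:0/0 -28:0/0 -26:0/0 -24:0/0 -22:0/0 -20:0/0 -18:0/0 -16:0/0 -14:0/0 -12:0/0 -10:0/0 -8:0/0 -6:0/0 -4:0/0 -2:15/15 0:26/26 2:22/22 4:30/30 6:26/26 8:28/28 10:30/30 12:22/22 14:42/44 16:35/35 18:32/61 20:37/52 22:14/15 24:3/6 26:1/4 28:0/1 30:0/0 32:0/0 34:0/0 36:0/0 38:0/0 40:0/0 42:0/0 44:0/0 46:0/0 48:0/0 50:0/0 52:0/0 54:0/0 56:0/0 58:0/0 60:0/0 62:0/0 64:0/0 66:0/0 68:0/0 70:0/0 72:0/0 74:0/0 76:0/0 78:0/0 80:0/0
140 7 [612.7  10.  142.3]
148 19 [613.   14.7 148. ]
156 18 [614.1  20.5 155.9]
164 16 [612.7  23.9 163.4]
172 21 [614.5  30.8 171.7]
180 20 [615.2  38.  180.3]
188 19 [614.4  44.4 188.6]
196 16 [615.8  51.1 195.9]
204 21 [617.2  57.  204.3]
212 28 [618.2  61.1 211.3]
```

View pics/s26c.png

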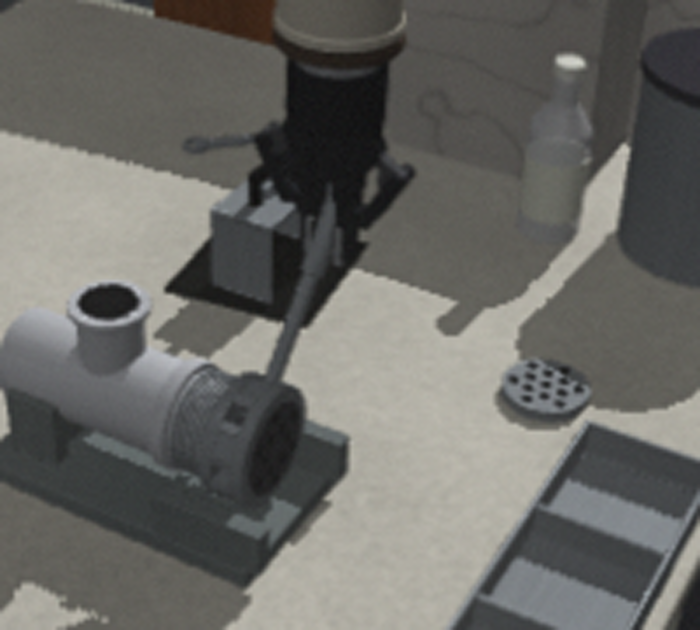

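View pics/w26.png

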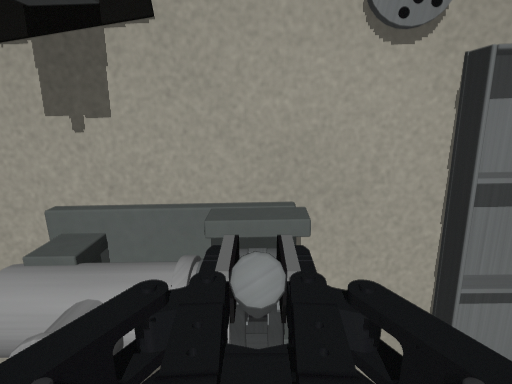

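```bash
python3 -m inch '[[0.003,0,-0.005,0],[0.003,0,-0.005,0]]' -1 120;python3 st.py; python3 -m inch '[[0.003,0,-0.005,0],[0.003,0,-0.005,0]]'; python3 st.py
```

```text
time_s: 34.35
eef_pos: [616.3, 92.6, 196.3]
eef_rot: [1.233, 1.231, -1.237]
ft_force: [-0.8, -8.8, -2.0]
opening: 17.5
34.35 [616.3  92.6 196.3] x [-0.024  0.022 -0.999] y [ 0.999 -0.026 -0.025] F [-0.8 -8.8 -2. ] T [-2.17  0.17  0.02] 17.5 q6 0.04
time_s: 34.52
eef_pos: [616.5, 101.5, 190.7]
eef_rot: [1.233, 1.229, -1.238]
ft_force: [-0.2, -9.7, 0.1]
opening: 17.5
34.5167 [616.5 101.5 190.7] x [-0.024  0.02  -0.999] y [ 0.999 -0.027 -0.025] F [-0.2 -9.7  0.1] T [-2.61  0.18 -0.01] 17.5 q6 0.06
```

Run:
```python
from ring import ring
ring(611)
from h import *
f=grab_frame("scene");save(f,"s27");i=f["frame"][80:260,190:390,::-1];cv2.imwrite("pics/s27c.png",cv2.resize(i,None,fx=3.5,fy=3.5,interpolation=2))
P=pts(f,np.ones((384,512),bool))
q=P[(abs(P[:,0]-614)<14)&(P[:,1]>5)&(P[:,1]<100)&(P[:,2]>130)&(P[:,2]<215)]
for z in range(130,215,8):
  w=q[abs(q[:,2]-z)<4]
  if len(w): print(z,len(w),w.mean(0).round(1))
```

```text
-80:0/0 -78:0/0 -76:0/0 -74:0/0 -72:0/0 -70:0/0 -68:0/0 -66:0/0 -64:0/0 -62:0/0 -60:0/0 -58:0/0 -56:0/0 -54:0/0 -52:0/0 -50:0/0 -48:0/0 -46:0/0 -44:0/0 -42:0/0 -40:0/0 -38:0/0 -36:0/0 -34:0/0 -32:0/0 -30:0/0 -28:0/0 -26:0/0 -24:0/0 -22:0/0 -20:0/0 -18:0/0 -16:0/0 -14:0/0 -12:0/0 -10:0/0 -8:0/0 -6:0/0 -4:0/0 -2:0/0 0:0/0 2:0/0 4:0/0 6:0/0 8:0/0 10:0/0 12:0/0 14:0/0 16:0/0 18:0/11 20:0/9 22:0/7 24:5/9 26:4/10 28:3/17 30:0/6 32:0/2 34:0/0 36:0/0 38:0/0 40:0/0 42:0/0 44:0/0 46:0/0 48:0/0 50:0/0 52:0/0 54:0/0 56:0/0 58:0/0 60:0/0 62:0/0 64:0/0 66:0/0 68:0/0 70:0/0 72:0/0 74:0/0 76:0/0 78:0/0 80:0/0
130 1 [616.   14.  132.2]
138 14 [613.8  10.2 138. ]
146 21 [613.   16.1 145.8]
154 21 [614.   25.1 154.4]
162 21 [614.9  33.1 161.8]
170 22 [613.7  41.8 169.9]
178 21 [615.7  50.7 177.9]
186 22 [615.   59.7 186.4]
194 23 [618.2  70.4 194.3]
202 31 [617.1  75.6 202.1]
210 34 [617.2  82.  210. ]
```

View pics/s27c.png

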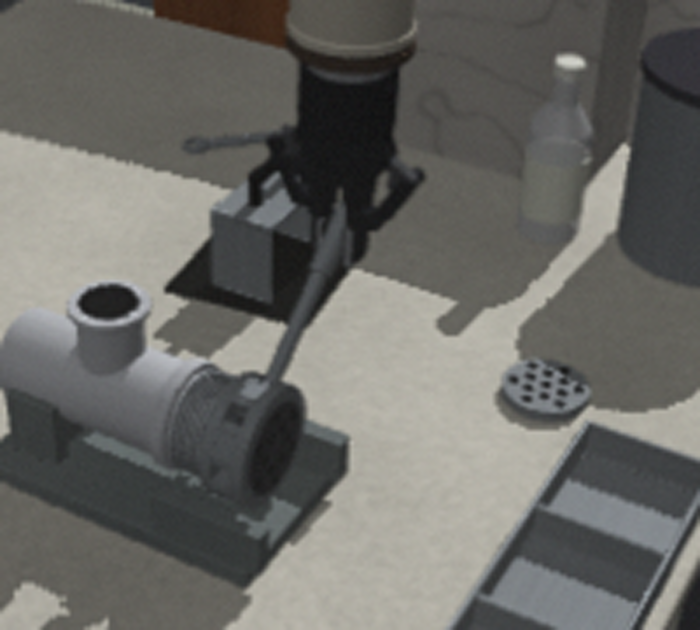

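Run:
```python
from h import *
f=grab_frame("scene");s=read_state()
P=pts(f,np.ones((384,512),bool))
for nm,dy,dz in(("s",-22,84.5),("s2",-24,85.5)):
  for x0 in (611,):
    m=(abs(P[:,0]-x0)<5)&(P[:,2]>40)&(P[:,2]<150)&(abs(P[:,1]+22)<70)
    y=P[m,1]-dy;z=P[m,2]-dz;phi=np.degrees(np.arctan2(y,z));rad=np.hypot(y,z)
    print([(a,int((abs(phi-a)<2).sum()),rad[abs(phi-a)<2].mean().round(1)) for a in range(-120,40,4) if (abs(phi-a)<2).sum()])
i=f["frame"][175:245,240:290,::-1];cv2.imwrite("pics/s28c.png",cv2.resize(i,None,fx=8,fy=8,interpolation=2))
```

```text
[(-120, 1, np.float64(50.2)), (-116, 1, np.float64(49.9)), (-112, 6, np.float64(67.5)), (-108, 6, np.float64(63.7)), (-104, 2, np.float64(52.2)), (-100, 10, np.float64(45.4)), (-96, 1, np.float64(46.3)), (-76, 5, np.float64(51.3)), (-72, 2, np.float64(52.3)), (-68, 5, np.float64(52.0)), (-64, 5, np.float64(53.0)), (-60, 5, np.float64(51.0)), (-56, 4, np.float64(50.7)), (-52, 4, np.float64(52.9)), (-48, 5, np.float64(53.7)), (-44, 5, np.float64(53.1)), (-40, 3, np.float64(53.0)), (-20, 6, np.float64(49.3)), (-16, 8, np.float64(48.6)), (-12, 3, np.float64(53.9)), (-8, 3, np.float64(51.3)), (-4, 2, np.float64(49.9)), (0, 6, np.float64(51.8)), (4, 1, np.float64(51.9)), (8, 5, np.float64(51.7)), (12, 1, np.float64(52.9)), (16, 1, np.float64(52.8)), (20, 1, np.float64(52.0)), (24, 8, np.float64(57.4)), (28, 14, np.float64(64.0)), (32, 8, np.float64(68.8)), (36, 2, np.float64(75.2))]
[(-120, 1, np.float64(48.9)), (-116, 2, np.float64(55.1)), (-112, 10, np.float64(65.8)), (-108, 3, np.float64(49.8)), (-104, 4, np.float64(38.3)), (-100, 6, np.float64(47.1)), (-96, 1, np.float64(44.4)), (-80, 1, np.float64(50.2)), (-76, 4, np.float64(48.8)), (-72, 3, np.float64(50.0)), (-68, 4, np.float64(49.7)), (-64, 5, np.float64(50.7)), (-60, 5, np.float64(48.8)), (-56, 3, np.float64(48.5)), (-52, 4, np.float64(50.2)), (-48, 5, np.float64(51.3)), (-44, 5, np.float64(50.6)), (-40, 4, np.float64(51.6)), (-20, 2, np.float64(50.0)), (-16, 7, np.float64(46.3)), (-12, 8, np.float64(49.6)), (-8, 2, np.float64(49.9)), (-4, 2, np.float64(49.6)), (0, 4, np.float64(50.4)), (4, 3, np.float64(50.7)), (8, 1, np.float64(51.1)), (12, 5, np.float64(51.1)), (16, 2, np.float64(52.4)), (20, 1, np.float64(51.7)), (24, 1, np.float64(58.5)), (28, 13, np.float64(58.3)), (32, 12, np.float64(67.4)), (36, 5, np.float64(72.3))]
```

View pics/s28c.png

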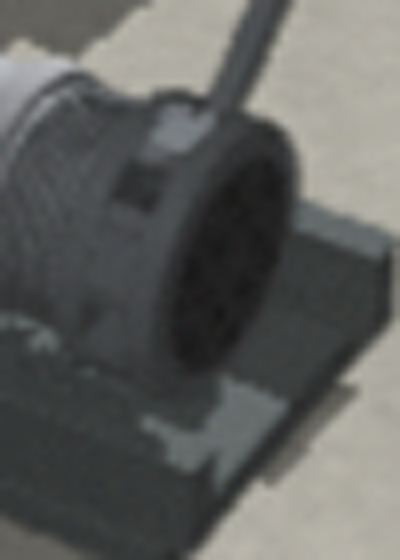

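Ring surfaces put the other upper hole at −29 to −30°, so the ring is home and the bar is only levering in the hole at about 45°. I'll lean straight down on the bar, which both seats it and pushes the tightening way.

```bash
python3 -m inch '[[0.005,0,0,0],[0.006,0,0,0]]' -1 120;python3 st.py; python3 -m inch '[[0.006,0,0,0],[0.006,0,0,0]]'; python3 st.py
```

```text
time_s: 34.83
eef_pos: [617.0, 103.0, 183.1]
eef_rot: [1.236, 1.229, -1.233]
ft_force: [-7.5, 21.6, 27.7]
opening: 17.4
34.8333 [617.  103.  183.1] x [-0.02   0.023 -1.   ] y [ 0.999 -0.027 -0.021] F [-7.5 21.6 27.7] T [ 2.59  1.96 -0.85] 17.4 q6 0.05
time_s: 35.0
eef_pos: [616.9, 106.4, 174.2]
eef_rot: [1.242, 1.232, -1.227]
ft_force: [-12.2, 5.5, 4.0]
opening: 17.2
35.0 [616.9 106.4 174.2] x [-0.017  0.03  -0.999] y [ 1.    -0.025 -0.018] F [-12.2   5.5   4. ] T [ 1.21  2.48 -1.16] 17.2 q6 0.05
```

Run:
```python
from h import *
f=grab_frame("scene");i=f["frame"][130:245,220:340,::-1];cv2.imwrite("pics/s29c.png",cv2.resize(i,None,fx=5,fy=5,interpolation=2))
P=pts(f,np.ones((384,512),bool))
q=P[(abs(P[:,0]-614)<14)&(P[:,1]>5)&(P[:,1]<100)&(P[:,2]>130)&(P[:,2]<215)]
for z in range(130,200,8):
  w=q[abs(q[:,2]-z)<4]
  if len(w): print(z,len(w),w.mean(0).round(1))
m=(abs(P[:,0]-611)<5)&(P[:,2]>40)&(P[:,2]<150)&(abs(P[:,1]+22)<70)
y=P[m,1]+22;z=P[m,2]-84.5;phi=np.degrees(np.arctan2(y,z));rad=np.hypot(y,z)
print([(a,int((abs(phi-a)<1).sum()),rad[abs(phi-a)<1].mean().round(1)) for a in range(-100,30,2) if (abs(phi-a)<1).sum()])
```

```text
130 1 [619.3   8.3 133.7]
138 17 [614.5  11.8 138.5]
146 26 [613.4  20.1 145.6]
154 23 [614.5  31.7 154.3]
162 25 [615.5  43.5 162.1]
170 28 [615.9  55.3 170.1]
178 26 [617.3  68.9 178.4]
186 24 [617.6  78.6 185.7]
194 36 [616.6  85.4 193.6]
[(-100, 2, np.float64(47.1)), (-98, 5, np.float64(46.9)), (-96, 2, np.float64(49.8)), (-80, 1, np.float64(50.6)), (-78, 1, np.float64(51.0)), (-76, 2, np.float64(51.5)), (-72, 4, np.float64(52.9)), (-70, 1, np.float64(53.0)), (-68, 1, np.float64(52.6)), (-66, 3, np.float64(52.6)), (-64, 2, np.float64(50.9)), (-62, 2, np.float64(51.8)), (-60, 3, np.float64(52.1)), (-58, 2, np.float64(51.1)), (-56, 2, np.float64(51.6)), (-54, 4, np.float64(51.4)), (-52, 2, np.float64(52.6)), (-50, 2, np.float64(50.8)), (-48, 2, np.float64(53.3)), (-46, 3, np.float64(53.8)), (-44, 2, np.float64(52.0)), (-42, 2, np.float64(52.6)), (-40, 1, np.float64(54.7)), (-38, 1, np.float64(51.0)), (-22, 1, np.float64(52.3)), (-20, 4, np.float64(48.0)), (-18, 2, np.float64(45.3)), (-16, 4, np.float64(47.8)), (-14, 2, np.float64(54.1)), (-12, 1, np.float64(52.0)), (-10, 2, np.float64(50.7)), (-8, 3, np.float64(51.1)), (-6, 2, np.float64(52.0)), (-4, 1, np.float64(52.1)), (-2, 2, np.float64(51.9)), (0, 1, np.float64(53.0)), (2, 1, np.float64(52.2)), (4, 3, np.float64(51.8)), (6, 3, np.float64(52.7)), (10, 2, np.float64(52.2)), (12, 1, np.float64(53.3)), (16, 1, np.float64(52.5)), (20, 1, np.float64(51.4)), (22, 1, np.float64(53.5)), (24, 3, np.float64(54.0)), (26, 7, np.float64(57.6)), (28, 5, np.float64(60.6))]
```

View pics/s29c.png

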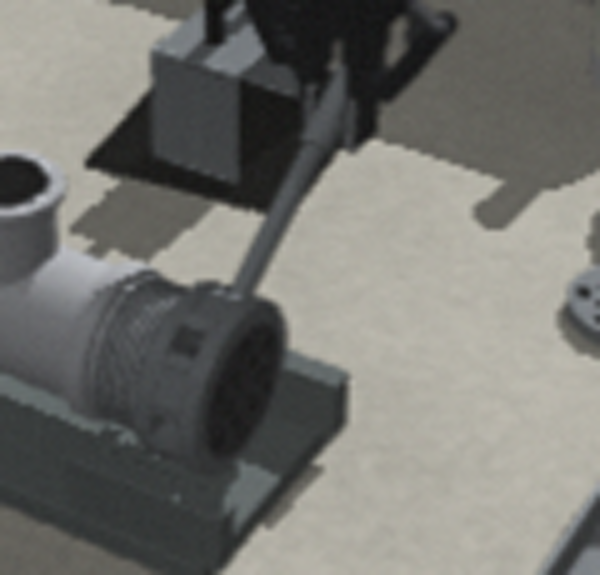

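The ring stays home (hole at −30°), but the bar has been levered shallow, to 56°. The wrist peaked at about 36 N, but I can't tell whether that lasted 0.1 s. I'll withdraw, reset the bar tilt to about 30° and lean again properly.

```bash
python3 -m inch '[[-0.003,0,-0.005,0],[-0.004,0,-0.006,0],[-0.0045,0,-0.007,0],[-0.0045,0,-0.007,0],[-0.0045,0,-0.007,0],[0,0,-0.01,0],[0,0,-0.01,0],[0,0,0,0]]' -1 60; python3 st.py
cat > bt.py <<'E'
from h import *
s=read_state();e=np.array(s["eef_pos"])
f=grab_frame("scene");P=pts(f,np.ones((384,512),bool))
q=P[(abs(P[:,0]-e[0]+3)<14)&(P[:,1]>e[1]-145)&(P[:,1]<e[1]+15)&(P[:,2]<e[2]+12)&(P[:,2]>5)]
# restrict to bar: ransac line in yz
best=0
rng=np.random.default_rng(0)
for _ in range(600):
    a,b=q[rng.choice(len(q),2,replace=False)][:,1:]
    d=b-a;n=np.linalg.norm(d)
    if n<30: continue
    d/=n; l=abs((q[:,1:]-a)@np.array([-d[1],d[0]])); c=(l<3).sum()
    # line must pass near pinch
    p=np.array([e[1],e[2]+18.7]); 
    if abs((p-a)@np.array([-d[1],d[0]]))>20: continue
    if c>best: best=c;bd=(a,d,l<3)
a,d,m=bd
w=q[m][:,1:]; u,S,v=np.linalg.svd(w-w.mean(0)); d=v[0]; d=d if d[1]>0 else -d
t=(w-w.mean(0))@d
print("bar tilt",np.degrees(np.arctan2(d[0],d[1])).round(1),"n",best,"low end surf",(w.mean(0)+d*np.percentile(t,1)).round(1))
E
python3 bt.py
python3 - <<'E'
from h import *
f=grab_frame("scene");i=f["frame"][100:245,220:360,::-1];cv2.imwrite("pics/s30c.png",cv2.resize(i,None,fx=4,fy=4,interpolation=2))
E
```

```text
time_s: 35.72
eef_pos: [616.3, 163.2, 196.1]
eef_rot: [1.243, 1.242, -1.23]
ft_force: [-0.6, -0.3, -1.9]
opening: 17.6
35.7167 [616.3 163.2 196.1] x [-0.025  0.036 -0.999] y [ 0.999 -0.026 -0.026] F [-0.6 -0.3 -1.9] T [ 0.11 -0.1   0.02] 17.6 q6 0.14
bar tilt 55.8 n 122 low end surf [ 48.4 149. ]
```

View pics/s30c.png

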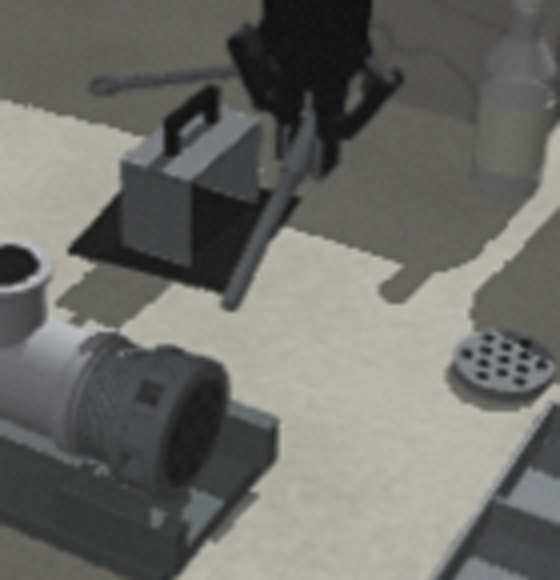

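```bash
python3 -m inch '[[0.008,0,-0.01,0],[0.012,0,-0.01,0],[0.013,0,0,0],[0.013,0,0,0],[0.013,0,0,0],[0.013,0,0,0],[0.01,0,0,0],[0.004,0,0,0],[0,0,0,0]]' -1 40; python3 st.py;python3 bt.py; python3 -m inch '[[0,0,0.008,0],[0,0,0.008,0],[0,0,0.008,0],[0,0,0.008,0],[-0.001,0,0.008,0],[-0.002,0,0.008,0],[-0.002,0,0.008,0],[0,0,0,0]]' -1 20; python3 st.py; python3 bt.py
```

```text
time_s: 36.57
eef_pos: [612.4, 189.0, 98.7]
eef_rot: [1.24, 1.244, -1.235]
ft_force: [0.1, 0.6, -1.7]
opening: 17.1
36.5667 [612.4 189.   98.7] x [-0.03   0.035 -0.999] y [ 0.999 -0.027 -0.031] F [ 0.1  0.6 -1.7] T [ 0.02 -0.05  0.  ] 17.1 q6 0.18
bar tilt 55.6 n 108 low end surf [72.6 49.8]
time_s: 37.28
eef_pos: [615.0, 138.6, 113.2]
eef_rot: [1.263, 1.25, -1.208]
ft_force: [0.6, 5.7, -5.6]
opening: 17.7
37.2833 [615.  138.6 113.2] x [-0.012  0.058 -0.998] y [ 1.    -0.024 -0.014] F [ 0.6  5.7 -5.6] T [ 1.75 -0.23  0.06] 17.7 q6 0.08
bar tilt 35.7 n 103 low end surf [64.6 50.2]
```

```bash
python3 -m inch '[[0.002,0,0.007,0],[0.001,0,0.007,0],[0,0,0.004,0],[0,0,-0.006,0],[0,0,-0.008,0],[0,0,0,0]]' -1 25; python3 st.py; python3 bt.py
```

```text
time_s: 37.83
eef_pos: [616.2, 136.0, 112.8]
eef_rot: [1.271, 1.248, -1.205]
ft_force: [-0.3, 0.6, -1.9]
opening: 17.6
37.8333 [616.2 136.  112.8] x [-0.007  0.062 -0.998] y [ 1.    -0.026 -0.008] F [-0.3  0.6 -1.9] T [ 0.   -0.06 -0.  ] 17.6 q6 0.08
bar tilt 28.2 n 106 low end surf [76.6 40.7]
```

```bash
python3 -m inch '[[-0.01,0,0,0],[-0.016,0,0,0],[-0.016,0,0,0],[-0.016,0,0,0],[-0.016,0,0,0],[-0.016,0,0,0],[-0.016,0,0,0],[-0.016,0,0,0],[-0.012,0,0.006,0],[0,0,0.009,0],[0,0,0.009,0],[0,0,0,0]]' -1 60; python3 st.py; python3 bt.py; python3 nose.py
python3 - <<'E'
from h import *
s=read_state();f=grab_frame("scene");save(f,"s31");i=f["frame"][80:245,200:360,::-1];cv2.imwrite("pics/s31c.png",cv2.resize(i,None,fx=3.6,fy=3.6,interpolation=2))
P=pts(f,np.ones((384,512),bool))
q=P[(abs(P[:,0]-614)<16)&(P[:,1]>-10)&(P[:,1]<110)&(P[:,2]>138)]
for z in range(130,230,6):
  w=q[abs(q[:,2]-z)<3]
  if len(w): print(z,len(w),w.mean(0).round(1))
E
```

```text
time_s: 38.88
eef_pos: [615.6, 102.0, 258.7]
eef_rot: [1.266, 1.244, -1.202]
ft_force: [-0.1, 0.2, -2.3]
opening: 17.4
38.8833 [615.6 102.  258.7] x [-0.004  0.057 -0.998] y [ 1.    -0.023 -0.005] F [-0.1  0.2 -2.3] T [-0.02 -0.03  0.  ] 17.4 q6 0.04
bar tilt 26.1 n 182 low end surf [-38.4  18.8]
160 1 [615.5  36.  162.8]
166 7 [613.2  35.  166.9]
172 10 [614.1  36.5 171.4]
178 15 [614.7  39.7 178.4]
184 12 [612.8  42.6 184.4]
190 11 [614.9  46.  190.1]
196 14 [614.8  49.2 196.2]
202 10 [614.6  52.6 202.3]
208 14 [614.5  55.5 207.9]
214 11 [613.8  59.  213.8]
220 12 [615.5  61.7 219.5]
226 16 [615.6  65.9 226. ]Traceback (most recent call last):
  File "nose.py", line 36, in <module>
    f=nose()
  File "nose.py", line 31, in nose
    print("inl",r[1],"p",d and round(d[0]["p"],2),"tilt(top to +y) deg",np.degrees(np.arctan2(-dv[1],-dv[2])).round(1),"xlean",np.degrees(np.arctan2(dv[0],-dv[2])).round(1),"axis pt",p0.round(1),"amax",a[on].max().round(1))
                                                                                                                                                                                                          ~~~~~~~~~^^
    return umr_maximum(a, axis, None, out, keepdims, initial, where)
ValueError: zero-size array to reduction operation maximum which has no identity
```

View pics/s31c.png

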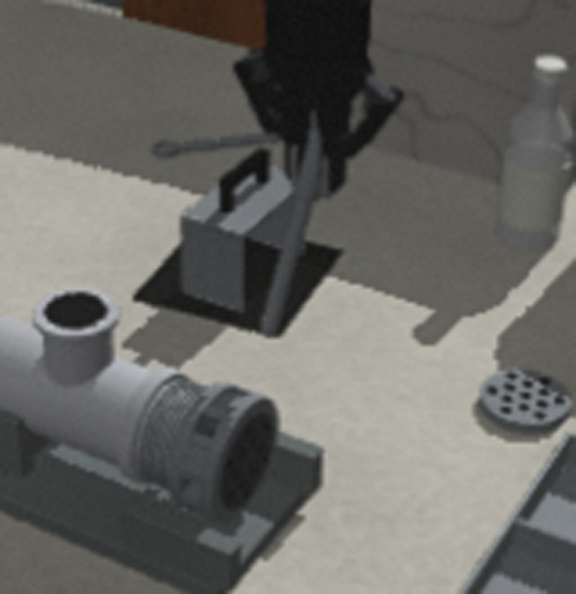

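```bash
python3 -m inch '[[0.002,-0.0005,0.007,0],[0.004,-0.0005,0.007,0],[0.005,-0.0005,0.007,0],[0.003,-0.0005,0.004,0],[0,0,0,0]]' -1 60; python3 st.py
cat > sc.py <<'E'
from h import *
# bar shank axis in yz from scene camera within a window around tool; fits radius-7 cylinder
from scipy.optimize import least_squares
s=read_state();e=np.array(s["eef_pos"]);f=grab_frame("scene")
d=[k for k in cut_out("bar",f)]
P=pts(f,d[0]["region"]) if d else pts(f,np.ones((384,512),bool))
p=np.array([e[1],e[2]+18.7])
P=P[(abs(P[:,0]-e[0])<18)]
r=np.hypot(P[:,1]-p[0],P[:,2]-p[1]); P=P[(r>45)&(r<136)&(P[:,2]<p[1])]
def cost(q):
    t,y0,x0,k=q; z=P[:,2]-p[1]; dv=np.array([k,np.sin(t),np.cos(t)]);dv/=np.linalg.norm(dv)
    w=P-np.array([x0,y0,p[1]]); w=w-np.outer(w@dv,dv); return np.linalg.norm(w,axis=1)-7
best=min((least_squares(cost,[t,e[1],e[0],0],loss="soft_l1",f_scale=1) for t in np.radians([-10,5,20,35,50])),key=lambda q:q.cost)
t,y0,x0,k=best.x; dv=np.array([k,np.sin(t),np.cos(t)]);dv/=np.linalg.norm(dv)
print("p",d and round(d[0]["p"],2),"n",len(P),"res",np.median(abs(best.fun)).round(2),"tilt",np.degrees(t).round(1),"xslope",k.round(3),"axis at pinch z",np.round([x0,y0,p[1]],1))
for L in(100,140): print(L,(np.array([x0,y0,p[1]])-dv*L).round(1))
n=np.array([x0,y0,p[1]])-dv*140; print("tip phi r",np.degrees(np.arctan2(n[1]+22,n[2]-84.5)).round(1),np.hypot(n[1]+22,n[2]-84.5).round(1),"axis miss",((y0+22)*np.cos(t)-(p[1]-84.5)*np.sin(t)).round(1))
E
python3 sc.py
```

```text
time_s: 39.5
eef_pos: [611.9, 77.8, 238.8]
eef_rot: [1.263, 1.249, -1.204]
ft_force: [-0.3, -0.9, -1.9]
opening: 17.3
39.5 [611.9  77.8 238.8] x [-0.009  0.058 -0.998] y [ 1.    -0.021 -0.01 ] F [-0.3 -0.9 -1.9] T [-0.04 -0.   -0.03] 17.3 q6 -0.01
p 0.64 n 99 res 1.11 tilt 28.8 xslope 0.027 axis at pinch z [610.8  73.3 257.5]
100 [608.1  25.1 169.9]
140 [607.    5.8 134.9]
tip phi r 28.9 57.6 axis miss 0.1
```

```bash
python3 -m inch '[[0,0.003,0.001,0],[0.003,0,0.0017,0],[0.003,0,0.0017,0],[0,0,0,0]]' -1 50; python3 st.py; python3 sc.py; python3 -m inch '[[0.004,0,0.0024,0],[0.004,0,0.0024,0],[0,0,0,0]]'; python3 st.py
```

```text
time_s: 39.93
eef_pos: [615.7, 74.6, 233.5]
eef_rot: [1.264, 1.248, -1.201]
ft_force: [0.4, -0.3, -1.8]
opening: 17.7
39.9333 [615.7  74.6 233.5] x [-0.007  0.058 -0.998] y [ 1.    -0.02  -0.008] F [ 0.4 -0.3 -1.8] T [-0.03 -0.   -0.05] 17.7 q6 -0.01
p 0.78 n 149 res 1.26 tilt 28.8 xslope 0.02 axis at pinch z [614.6  70.3 252.2]
100 [612.6  22.1 164.6]
140 [611.8   2.8 129.6]
tip phi r 28.8 51.4 axis miss -0.0
time_s: 40.28
eef_pos: [615.6, 70.3, 225.2]
eef_rot: [1.264, 1.247, -1.2]
ft_force: [0.2, 0.3, -3.5]
opening: 17.7
40.2833 [615.6  70.3 225.2] x [-0.006  0.058 -0.998] y [ 1.    -0.019 -0.007] F [ 0.2  0.3 -3.5] T [-0.01  0.05 -0.  ] 17.7 q6 -0.02
```

```bash
python3 -m inch '[[0.004,0,0.0024,0],[0.004,0,0.0024,0],[0,0,0,0]]'; python3 st.py;  python3 -m inch '[[0.004,0,0.0024,0],[0.002,0,0.0012,0],[0,0,0,0]]'; python3 st.py; python3 sc.py;  python3 - <<'E'
from h import *
f=grab_frame("scene");i=f["frame"][100:245,220:360,::-1];cv2.imwrite("pics/s32c.png",cv2.resize(i,None,fx=4,fy=4,interpolation=2))
E
```

```text
time_s: 40.53
eef_pos: [614.5, 65.5, 215.7]
eef_rot: [1.263, 1.249, -1.202]
ft_force: [-1.3, 0.3, -4.1]
opening: 17.3
40.5333 [614.5  65.5 215.7] x [-0.008  0.058 -0.998] y [ 1.    -0.02  -0.009] F [-1.3  0.3 -4.1] T [-0.11  0.35 -0.11] 17.3 q6 -0.03
time_s: 40.78
eef_pos: [614.4, 61.8, 208.8]
eef_rot: [1.263, 1.249, -1.202]
ft_force: [-1.8, -0.2, -1.2]
opening: 17.6
40.7833 [614.4  61.8 208.8] x [-0.008  0.058 -0.998] y [ 1.    -0.02  -0.009] F [-1.8 -0.2 -1.2] T [-0.09  0.35 -0.07] 17.6 q6 -0.04
p 0.61 n 114 res 0.89 tilt 28.0 xslope 0.019 axis at pinch z [612.6  56.2 227.5]
100 [610.7   9.3 139.2]
140 [610.   -9.5 103.8]
tip phi r 32.9 23.0 axis miss 2.0
```

View pics/s32c.png

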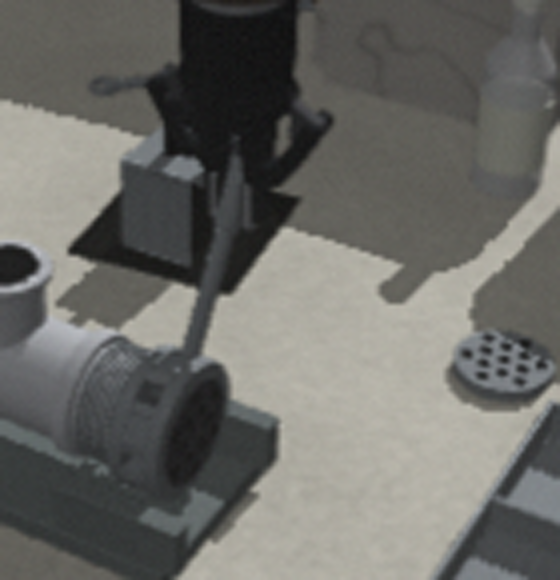

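The bar is seated deep at 28–30°. Leaning now, at full grip.

```bash
python3 -m inch '[[0,0,0,0],[0.003,0,-0.003,0],[0.003,0,-0.003,0]]' -1 120; python3 st.py; python3 -m inch '[[0.004,0,-0.004,0],[0.004,0,-0.004,0]]'; python3 st.py
```

```text
time_s: 41.18
eef_pos: [615.0, 68.0, 204.3]
eef_rot: [1.264, 1.247, -1.202]
ft_force: [-2.7, -3.7, 5.8]
opening: 17.2
41.1833 [615.   68.  204.3] x [-0.006  0.058 -0.998] y [ 1.    -0.02  -0.007] F [-2.7 -3.7  5.8] T [-1.39  0.56 -0.07] 17.2 q6 -0.03
time_s: 41.35
eef_pos: [615.5, 76.4, 197.7]
eef_rot: [1.264, 1.243, -1.201]
ft_force: [-4.0, -4.4, 9.5]
opening: 17.4
41.35 [615.5  76.4 197.7] x [-0.004  0.056 -0.998] y [ 1.    -0.021 -0.005] F [-4.  -4.4  9.5] T [-1.87  0.89 -0.23] 17.4 q6 -0.01
```

```bash
python3 -m inch '[[0.006,0,0,0],[0.006,0,0,0]]'; python3 st.py; python3 -m inch '[[0.006,0,0,0],[0.006,0,0,0]]'; python3 st.py;python3 sc.py
```

```text
time_s: 41.52
eef_pos: [616.1, 79.1, 187.7]
eef_rot: [1.266, 1.242, -1.197]
ft_force: [-4.4, 10.8, 27.4]
opening: 17.4
41.5167 [616.1  79.1 187.7] x [ 0.     0.057 -0.998] y [ 1.    -0.02  -0.001] F [-4.4 10.8 27.4] T [ 0.95  1.26 -0.44] 17.4 q6 -0.01
time_s: 41.68
eef_pos: [617.0, 83.7, 179.6]
eef_rot: [1.271, 1.242, -1.189]
ft_force: [-1.1, 23.8, 42.1]
opening: 17.4
41.6833 [617.   83.7 179.6] x [ 0.006  0.062 -0.998] y [ 1.    -0.018  0.005] F [-1.1 23.8 42.1] T [3.5  0.3  0.05] 17.4 q6 -0.01
p 0.76 n 111 res 0.97 tilt 43.4 xslope 0.056 axis at pinch z [615.9  74.9 198.3]
100 [610.3   6.3 125.8]
140 [608.1 -21.2  96.8]
tip phi r 3.8 12.3 axis miss -7.9
```

The wrist force rose to about 48 N, aimed along the hole axis, and held over at least two calls. I'll stop pushing and check that the ring is still home.

```bash
python3 -m inch '[[-0.003,0,-0.001,0],[0,0,0,0]]' -1 40; python3 st.py
cat > sr.py <<'E'
from h import *
a=[]
for _ in range(3):
    f=grab_frame("scene");P=pts(f,np.ones((384,512),bool));a.append(P[(abs(P[:,0]-611)<5)&(P[:,2]>40)&(P[:,2]<150)&(abs(P[:,1]+22)<70)])
P=np.concatenate(a)
y=P[:,1]+22;z=P[:,2]-84.5;phi=np.degrees(np.arctan2(y,z));rad=np.hypot(y,z)
m=abs(rad-52)<3.5
print([(a,int((m&(abs(phi-a)<1)).sum())) for a in range(-100,30,2)])
cv2.imwrite("pics/sr.png",cv2.resize(f["frame"][170:250,230:310,::-1],None,fx=7,fy=7,interpolation=2))
E
python3 sr.py; python3 ring.py
```

```text
time_s: 41.95
eef_pos: [617.5, 85.0, 183.3]
eef_rot: [1.27, 1.24, -1.186]
ft_force: [-2.3, 12.9, 18.6]
opening: 17.4
41.95 [617.5  85.  183.3] x [ 0.009  0.061 -0.998] y [ 1.    -0.017  0.008] F [-2.3 12.9 18.6] T [ 1.76  0.73 -0.27] 17.4 q6 -0.01
[(-100, 2), (-98, 9), (-96, 1), (-94, 1), (-92, 0), (-90, 0), (-88, 0), (-86, 0), (-84, 0), (-82, 0), (-80, 3), (-78, 1), (-76, 8), (-74, 5), (-72, 5), (-70, 6), (-68, 5), (-66, 5), (-64, 6), (-62, 8), (-60, 7), (-58, 7), (-56, 3), (-54, 9), (-52, 6), (-50, 9), (-48, 9), (-46, 7), (-44, 6), (-42, 8), (-40, 4), (-38, 3), (-36, 0), (-34, 0), (-32, 0), (-30, 0), (-28, 0), (-26, 0), (-24, 0), (-22, 0), (-20, 5), (-18, 8), (-16, 4), (-14, 6), (-12, 4), (-10, 8), (-8, 5), (-6, 4), (-4, 1), (-2, 11), (0, 5), (2, 3), (4, 5), (6, 4), (8, 5), (10, 8), (12, 2), (14, 2), (16, 2), (18, 1), (20, 1), (22, 1), (24, 3), (26, 9), (28, 4)]
-80:0/0 -78:0/0 -76:0/0 -74:0/0 -72:0/0 -70:0/0 -68:0/0 -66:0/0 -64:0/0 -62:0/0 -60:0/0 -58:0/0 -56:0/0 -54:0/0 -52:0/0 -50:0/0 -48:0/0 -46:0/0 -44:0/0 -42:0/0 -40:0/0 -38:0/0 -36:0/0 -34:0/0 -32:0/0 -30:0/0 -28:0/0 -26:0/0 -24:0/0 -22:0/0 -20:0/0 -18:0/0 -16:0/0 -14:0/0 -12:0/0 -10:0/0 -8:0/0 -6:0/0 -4:0/0 -2:0/0 0:0/0 2:0/0 4:0/0 6:0/0 8:0/0 10:0/0 12:0/1 14:0/2 16:0/2 18:0/16 20:27/56 22:20/38 24:1/14 26:12/15 28:3/19 30:1/16 32:0/2 34:0/0 36:0/0 38:0/0 40:0/0 42:0/0 44:0/0 46:0/0 48:0/0 50:0/0 52:0/0 54:0/0 56:0/0 58:0/0 60:0/0 62:0/0 64:0/0 66:0/0 68:0/0 70:0/0 72:0/0 74:0/0 76:0/0 78:0/0 80:0/0
```

View pics/sr.png

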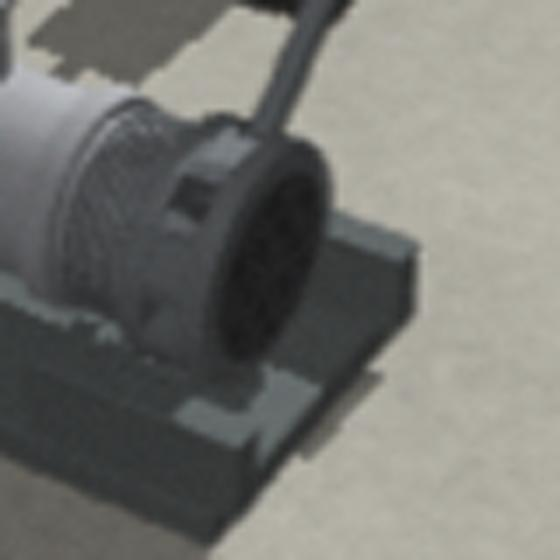

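Hole positions are unchanged (gap −37 to −21°, centre −29°), so the ring is still home. Withdrawing the bar along its axis.

```bash
python3 -m inch '[[-0.004,0,-0.004,0],[-0.005,0,-0.005,0],[-0.006,0,-0.006,0],[-0.006,0,-0.006,0],[-0.006,0,-0.006,0],[-0.004,0,-0.006,0],[0,0,-0.01,0],[0,0,0,0]]' -1 60; python3 st.py; python3 sc.py; python3 sr.py
python3 - <<'E'
from h import *
f=grab_frame("scene");i=f["frame"][80:245,200:360,::-1];cv2.imwrite("pics/s33c.png",cv2.resize(i,None,fx=3.6,fy=3.6,interpolation=2))
E
```

```text
time_s: 42.82
eef_pos: [618.4, 133.2, 220.5]
eef_rot: [1.272, 1.241, -1.181]
ft_force: [0.9, -0.1, -2.8]
opening: 17.6
42.8167 [618.4 133.2 220.5] x [ 0.011  0.064 -0.998] y [ 1.    -0.015  0.01 ] F [ 0.9 -0.1 -2.8] T [-0.07  0.04  0.05] 17.6 q6 0.07
p [] n 157 res 0.97 tilt 42.9 xslope 0.034 axis at pinch z [615.7 125.  239.2]
100 [612.3  57.  166. ]
140 [611.   29.8 136.7]
tip phi r 44.8 73.5 axis miss 2.4
[(-100, 3), (-98, 11), (-96, 1), (-94, 0), (-92, 0), (-90, 0), (-88, 0), (-86, 0), (-84, 0), (-82, 0), (-80, 2), (-78, 5), (-76, 5), (-74, 4), (-72, 4), (-70, 11), (-68, 3), (-66, 5), (-64, 8), (-62, 7), (-60, 6), (-58, 6), (-56, 3), (-54, 8), (-52, 4), (-50, 8), (-48, 7), (-46, 8), (-44, 6), (-42, 9), (-40, 4), (-38, 2), (-36, 0), (-34, 0), (-32, 0), (-30, 0), (-28, 0), (-26, 0), (-24, 0), (-22, 1), (-20, 7), (-18, 6), (-16, 4), (-14, 8), (-12, 5), (-10, 4), (-8, 6), (-6, 2), (-4, 7), (-2, 5), (0, 3), (2, 4), (4, 6), (6, 7), (8, 3), (10, 4), (12, 3), (14, 5), (16, 1), (18, 1), (20, 1), (22, 1), (24, 0), (26, 0), (28, 0)]
```

View pics/s33c.png

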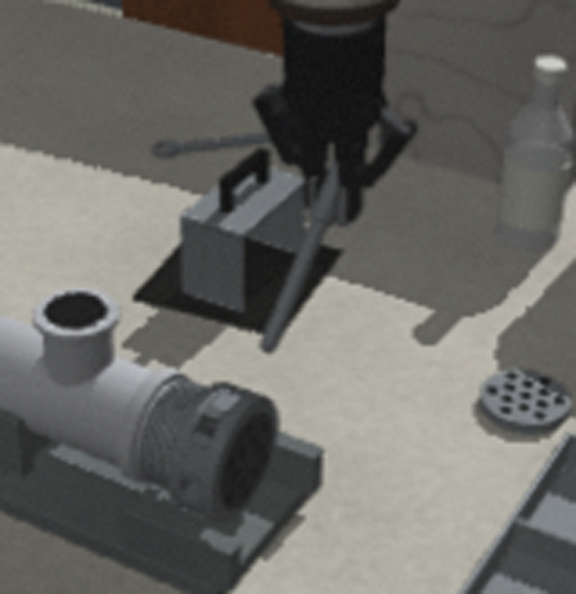

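The ring is unchanged and the bar is out at 43°. Straightening it against the wall again.

```bash
python3 -m inch '[[0.004,0,-0.01,0],[0.01,0,-0.008,0],[0.014,0,-0.004,0],[0.014,0,0,0],[0.014,0,0,0],[0.014,0,0,0],[0.012,0,0,0],[0.005,0,0,0],[0,0,0,0]]' -1 40; python3 st.py;python3 bt.py
python3 - <<'E'
from h import *
f=grab_frame("scene");i=f["frame"][80:245,200:360,::-1];cv2.imwrite("pics/s34c.png",cv2.resize(i,None,fx=3.6,fy=3.6,interpolation=2))
E
```

```text
time_s: 43.87
eef_pos: [618.6, 162.9, 125.1]
eef_rot: [1.272, 1.242, -1.186]
ft_force: [0.2, -0.4, -2.2]
opening: 17.3
43.8667 [618.6 162.9 125.1] x [ 0.008  0.063 -0.998] y [ 1.    -0.018  0.007] F [ 0.2 -0.4 -2.2] T [-0.    0.02 -0.  ] 17.3 q6 0.11
bar tilt 44.7 n 134 low end surf [24.2 16.4]
```

View pics/s34c.png

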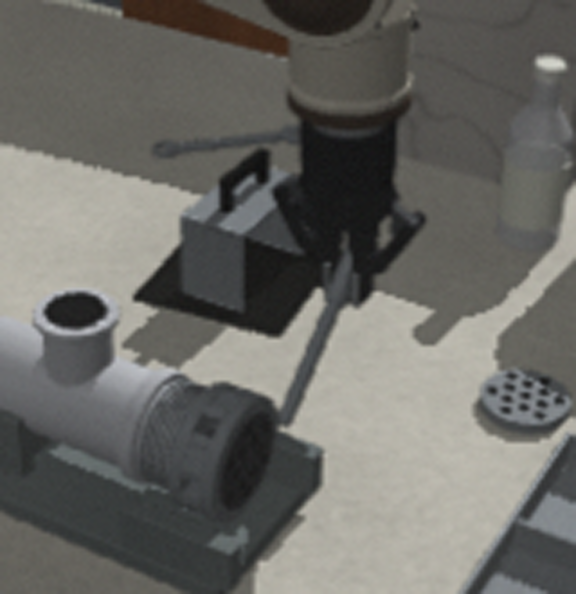

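Run:
```python
from h import *
f=grab_frame("scene")
m=np.zeros((384,512),bool);m[160:203,270:300]=True
P=pts(f,m);q=P[(abs(P[:,0]-616)<14)&(P[:,1]>40)&(P[:,1]<150)&(P[:,2]>25)]
for z in range(30,110,6):
  w=q[abs(q[:,2]-z)<3]
  if len(w): print(z,len(w),w.mean(0).round(1))
```

```text
54 1 [617.6  72.6  54.3]
60 20 [619.   59.   60.1]
66 13 [613.   74.6  66. ]
72 14 [613.2  80.   72.2]
78 12 [614.7  85.7  78.3]
84 14 [614.7  92.3  84.2]
90 13 [615.3  98.1  90.3]
96 8 [616.3 101.5  96.7]
102 15 [615.1 106.9 101.5]
108 12 [616.7 112.3 107.8]
```

```bash
python3 -m inch '[[0,0,0.009,0],[0,0,0.009,0],[0,0,0.009,0],[0,0,0.009,0],[0,0,0.009,0],[0,0,0.009,0],[0,0,0.009,0],[0,0,0.009,0],[0,0,0,0]]' -1 20; python3 st.py;python3 bt.py; python3 nose.py
```

```text
time_s: 44.77
eef_pos: [620.1, 84.9, 128.2]
eef_rot: [1.282, 1.237, -1.174]
ft_force: [0.5, -0.1, -2.4]
opening: 17.7
44.7667 [620.1  84.9 128.2] x [ 0.02   0.068 -0.997] y [ 1.    -0.018  0.019] F [ 0.5 -0.1 -2.4] T [-0.02  0.05 -0.03] 17.7 q6 -0.02
bar tilt -87.3 n 98 low end surf [ 74.8 130.2]
inl 285 p 0.82 tilt(top to +y) deg 10.9 xlean 0.9 axis pt [619.6  84.4 146.8] amax 149.3
nose(142) [621.9  57.6   7.4] nose(amax) [6.22e+02 5.63e+01 3.00e-01] phi r of nose 134.1 110.8
```

```bash
python3 -m inch '[[0,0,0.008,0],[0,0,0.008,0],[0,0,0.008,0],[0,0,0.003,0],[0,0,0,0]]' -1 20; python3 st.py; python3 nose.py w35
```

```text
time_s: 45.33
eef_pos: [619.5, 59.1, 125.9]
eef_rot: [1.281, 1.24, -1.171]
ft_force: [0.2, 5.0, -1.1]
opening: 17.4
45.3333 [619.5  59.1 125.9] x [ 0.019  0.071 -0.997] y [ 1.    -0.015  0.018] F [ 0.2  5.  -1.1] T [ 1.06 -0.18  0.03] 17.4 q6 -0.07
inl 606 p 0.77 tilt(top to +y) deg 0.2 xlean 1.4 axis pt [618.7  60.2 144.5] amax 145.6
nose(142) [622.2  59.8   2.6] nose(amax) [622.3  59.8  -1. ] phi r of nose 135.0 115.8
```

View pics/w35.png

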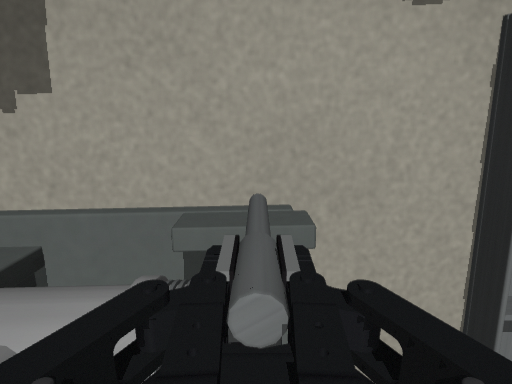

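The bar is upright again (0.2°). Lifting over the mincer.

```bash
python3 -m inch '[[0,0,-0.006,0],[-0.012,0,-0.003,0],[-0.017,0,0,0],[-0.017,0,0,0],[-0.017,0,0,0],[-0.017,0,0,0],[-0.017,0,0,0],[-0.017,0,0,0],[-0.017,0,0,0],[-0.017,0,0,0],[-0.012,0,0,0],[0,0,0,0]]' -1 60; python3 st.py; python3 nose.py
python3 - <<'E'
from h import *
s=read_state();f=grab_frame("scene");P=pts(f,np.ones((384,512),bool));e=s["eef_pos"]
q=P[(np.hypot(P[:,0]-e[0],P[:,1]-e[1])<30)&(P[:,2]>100)&(P[:,2]<e[2])]
print("lowest bar z",np.sort(q[:,2])[:6].round(1), "pinch z",e[2]+18.7)
E
```

```text
time_s: 46.43
eef_pos: [614.5, 61.1, 303.0]
eef_rot: [1.274, 1.235, -1.17]
ft_force: [0.7, -0.0, -1.2]
opening: 17.7
46.4333 [614.5  61.1 303. ] x [ 0.022  0.064 -0.998] y [ 1.    -0.011  0.021] F [ 0.7 -0.  -1.2] T [-0.07 -0.   -0.04] 17.7 q6 -0.04
inl 585 p 0.95 tilt(top to +y) deg 0.9 xlean 1.2 axis pt [613.9  62.1 321.6] amax 124.1
nose(142) [616.9  59.8 179.7] nose(amax) [616.5  60.1 197.5] phi r of nose 40.7 125.5
lowest bar z [192.2 193.5 194.5 195.4 195.5 195.5] pinch z 318.89289793875605
```

```bash
python3 -m inch '[[0,0,0.01,0],[0,0,0.02,0],[0,0,0.025,0],[0,0,0.025,0],[0,0,0.02,0],[0,0,0.01,0],[0,0,0,0]]' -1 100; python3 st.py
python3 - <<'E'
from ring import ring
ring(611)
from h import *
f=grab_frame("wrist");save(f,"w36")
E
```

```text
time_s: 47.17
eef_pos: [610.5, -54.3, 283.6]
eef_rot: [1.267, 1.249, -1.179]
ft_force: [0.2, 0.0, -3.1]
opening: 17.4
47.1667 [610.5 -54.3 283.6] x [ 0.006  0.066 -0.998] y [ 1.    -0.009  0.005] F [ 0.2  0.  -3.1] T [-0.04 -0.03 -0.03] 17.4 q6 -0.23
-80:0/0 -78:0/0 -76:0/0 -74:0/0 -72:0/0 -70:0/0 -68:0/0 -66:0/0 -64:0/0 -62:0/0 -60:0/0 -58:0/0 -56:0/0 -54:0/0 -52:4/4 -50:0/0 -48:3/3 -46:11/11 -44:16/19 -42:15/47 -40:12/63 -38:15/45 -36:1/1 -34:0/0 -32:0/0 -30:0/0 -28:0/0 -26:0/0 -24:0/0 -22:0/0 -20:12/12 -18:17/17 -16:16/16 -14:21/21 -12:18/18 -10:25/25 -8:21/22 -6:22/22 -4:22/22 -2:22/22 0:22/22 2:22/22 4:22/22 6:22/22 8:22/22 10:22/22 12:22/22 14:21/22 16:22/22 18:19/19 20:18/18 22:6/6 24:0/0 26:0/0 28:0/0 30:0/0 32:0/0 34:0/0 36:0/0 38:2/2 40:22/51 42:21/70 44:22/50 46:20/35 48:8/26 50:10/20 52:10/11 54:9/9 56:11/11 58:8/8 60:8/8 62:5/5 64:13/13 66:6/6 68:10/10 70:9/9 72:10/10 74:2/2 76:0/0 78:0/0 80:0/0
```

View pics/w36.png

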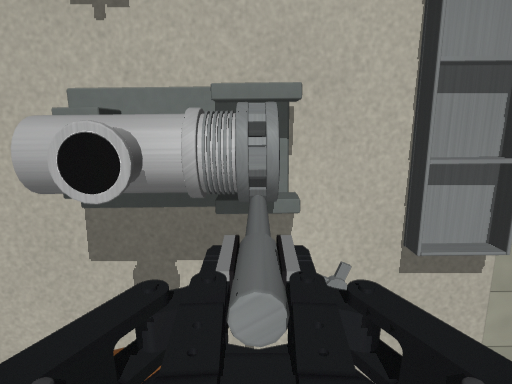

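Solid surface from −21 to +22° puts the holes at ±30°, so the ring is home. On to the block.

```bash
python3 -m inch '[[0,-0.006,0.009,0],[-0.001,-0.012,0.018,0],[-0.002,-0.016,0.025,0],[-0.002,-0.016,0.025,0],[-0.002,-0.016,0.025,0],[-0.002,-0.016,0.025,0],[-0.002,-0.016,0.025,0],[-0.002,-0.016,0.025,0],[-0.002,-0.016,0.025,0],[-0.002,-0.016,0.025,0],[0,-0.012,0.018,0],[0,-0.006,0.009,0]]';python3 -m inch '[[0,0,0,0]]'; python3 st.py; sed -i 's/142/131/g' nose.py; python3 nose.py w37
```

```text
time_s: 48.27
eef_pos: [438.6, -306.7, 282.4]
eef_rot: [1.253, 1.259, -1.163]
ft_force: [-0.3, -1.1, -2.8]
opening: 17.5
time_s: 48.35
eef_pos: [437.5, -307.7, 282.3]
eef_rot: [1.254, 1.258, -1.165]
ft_force: [0.5, 0.5, -2.6]
opening: 17.6
48.35 [ 437.5 -307.7  282.3] x [ 0.006  0.067 -0.998] y [1.    0.01  0.007] F [ 0.5  0.5 -2.6] T [-0.03  0.03 -0.  ] 17.6 q6 -0.79
inl 573 p 0.92 tilt(top to +y) deg 0.8 xlean 0.4 axis pt [ 437.3 -306.7  300.9] amax 124.4
nose(131) [ 438.2 -308.5  169.9] nose(amax) [ 438.1 -308.4  176.5] phi r of nose -73.4 298.9
```

View pics/w37.png

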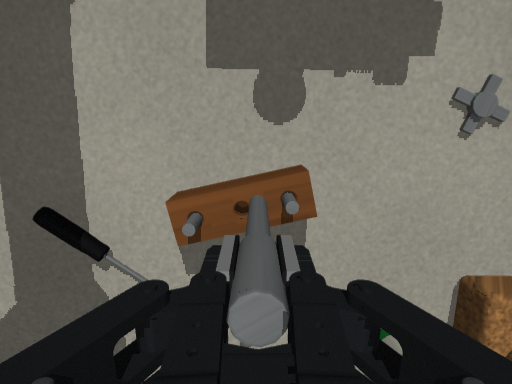

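Run:
```python
from h import *
s=read_state();f=grab_frame("wrist")
d=cut_out("block",f)[0]; print(d["p"])
P=pts(f,np.ones((384,512),bool),s)
q=P[(abs(P[:,2]-60)<3)&(abs(P[:,0]-420)<110)&(abs(P[:,1]+345)<70)]
print(len(q),cv2.minAreaRect(q[:,:2].astype(np.float32)), np.median(q[:,2]))
# bore ring pixels: intersect ray with z=60
K=np.array(f["intrinsics"]);D=np.array(f["D"]);T=np.array(f["tool_from_camera"])
M=R.from_rotvec(s["eef_rot"]).as_matrix();e=s["eef_pos"]
im=f["frame"][:,:,:].astype(int).sum(2)
sub=im[196:216,230:254]; r,c=np.nonzero(sub<np.percentile(sub,14)); print(r.mean()+196,c.mean()+230,r.min()+196,r.max()+196,c.min()+230,c.max()+230)
for uv in [(241.5,206.5),(c.mean()+230,r.mean()+196)]:
  u=cv2.undistortPoints(np.array([[uv]],float),K,D)[0,0]
  v=M@(T[:3,:3]@np.array([u[0],u[1],1])); o=M@T[:3,3]+e
  t=(60-o[2])/v[2]; print(uv,(o+t*v).round(1))
cv2.imwrite("pics/w38c.png",cv2.resize(f["frame"][150:260,150:330,::-1],None,fx=4,fy=4,interpolation=2))
for lo in(95,):
  w=P[(abs(P[:,2]-99)<4)&(abs(P[:,0]-420)<90)&(abs(P[:,1]+345)<45)]
  for g in(w[w[:,0]<400],w[(w[:,0]>440)]): print("drift",len(g),g.mean(0).round(1))
```

```text
0.56
5311 ((420.26336669921875, -343.4367370605469), (170.16400146484375, 56.63457107543945), 13.098527908325195) 59.66334849611658
210.23880597014926 240.01492537313433 206 213 234 247
(241.5, 206.5) [ 421.7 -338.8   60. ]
(np.float64(240.01492537313433), np.float64(210.23880597014926)) [ 420.  -343.4   60. ]
drift 162 [ 366.2 -355.2   99.3]
drift 159 [ 474.5 -330.2   99.6]
```

View pics/w38c.png

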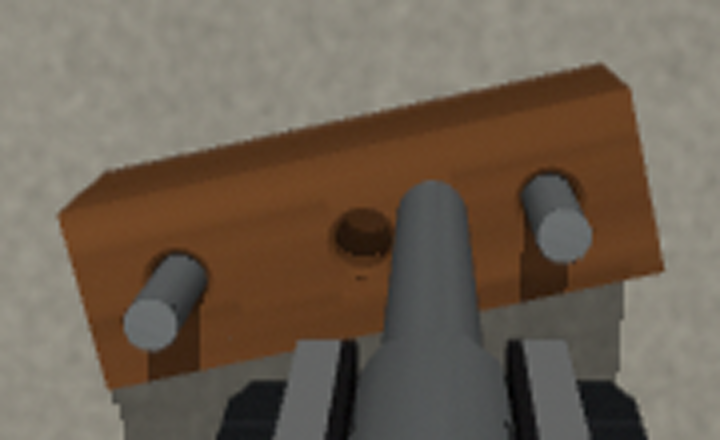

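The bore is at (420.3, −343.2); the block outline, the drift midpoint and the dark spot all agree. Moving the nose there.

```bash
python3 -m inch '[[0,-0.005,0.01,0],[0.006,-0.006,0.011,0],[0.01,-0.004,0.01,0],[0.012,-0.002,0.005,0],[0.012,0,0.001,0],[0.012,0,0.001,0],[0,0,0,0]]' -1 80; python3 st.py; python3 nose.py
```

```text
time_s: 49.13
eef_pos: [422.6, -341.7, 220.8]
eef_rot: [1.25, 1.263, -1.159]
ft_force: [-0.8, 1.0, -2.5]
opening: 17.5
49.1333 [ 422.6 -341.7  220.8] x [ 0.005  0.069 -0.998] y [1.    0.016 0.007] F [-0.8  1.  -2.5] T [-0.05  0.01 -0.05] 17.5 q6 -0.87
inl 546 p 0.89 tilt(top to +y) deg 0.7 xlean 0.4 axis pt [ 422.3 -340.8  239.4] amax 124.1
nose(131) [ 423.2 -342.3  108.5] nose(amax) [ 423.2 -342.2  115.4] phi r of nose -85.7 321.2
```

```bash
python3 -m inch '[[0.008,-0.0015,0.0015,0],[0.01,-0.0015,0.0012,0],[0.01,0,0.001,0],[0.008,0,0,0],[0,0,0,0]]'; python3 st.py; python3 nose.py w39; python3 -c "
import cv2;i=cv2.imread('pics/w39.png')[150:330,150:370];cv2.imwrite('pics/w39c.png',cv2.resize(i,None,fx=3.2,fy=3.2,interpolation=2))"
```

```text
time_s: 49.65
eef_pos: [420.5, -343.9, 184.9]
eef_rot: [1.249, 1.258, -1.158]
ft_force: [-0.5, 0.7, -3.3]
opening: 17.5
49.65 [ 420.5 -343.9  184.9] x [ 0.009  0.065 -0.998] y [1.    0.017 0.01 ] F [-0.5  0.7 -3.3] T [-0.08  0.03  0.01] 17.5 q6 -0.88
inl 597 p 0.91 tilt(top to +y) deg 0.9 xlean 0.6 axis pt [ 420.1 -342.9  203.5] amax 188.2
nose(131) [ 421.5 -344.9   72.5] nose(amax) [ 422.1 -345.8   15.3] phi r of nose -92.1 323.2
```

View pics/w39c.png

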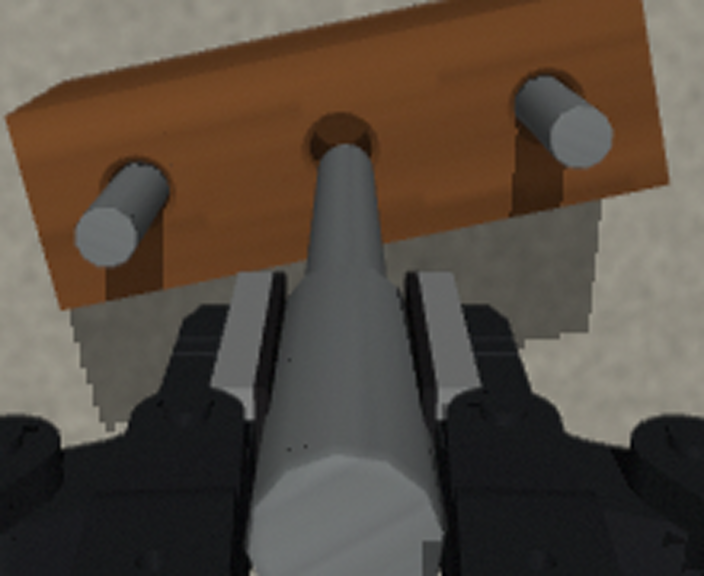

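The nose hangs right over the bore, at about (343,150) against (340,140) in the crop. Trimming and inserting.

```bash
python3 -m inch '[[0.004,-0.001,-0.0006,0],[0.008,0,0,0],[0.006,0,0.0004,0],[0,0,0,0]]' -1 50; python3 st.py; python3 nose.py
```

```text
time_s: 50.08
eef_pos: [420.4, -343.1, 168.1]
eef_rot: [1.247, 1.254, -1.158]
ft_force: [0.1, 0.6, -3.0]
opening: 17.4
50.0833 [ 420.4 -343.1  168.1] x [ 0.011  0.062 -0.998] y [1.    0.017 0.012] F [ 0.1  0.6 -3. ] T [-0.02  0.04  0.03] 17.4 q6 -0.88
inl 570 p 0.83 tilt(top to +y) deg 1.2 xlean 0.6 axis pt [ 420.2 -341.9  186.7] amax 125.5
nose(131) [ 421.5 -344.6   55.7] nose(amax) [ 421.4 -344.5   61.2] phi r of nose -95.1 323.9
```

```bash
python3 -m inch '[[0.008,-0.0007,0.0004,0],[0.008,0,0.0006,0],[0.008,0,0.0006,0],[0,0,0,0]]'; python3 st.py;  python3 -m inch '[[0.006,0,0.0005,0],[0.005,0,0.0004,0],[0,0,0,0]]'; python3 st.py
```

```text
time_s: 50.52
eef_pos: [420.0, -343.3, 143.1]
eef_rot: [1.247, 1.254, -1.157]
ft_force: [-0.3, -0.4, -1.8]
opening: 17.5
50.5167 [ 420.  -343.3  143.1] x [ 0.012  0.062 -0.998] y [1.    0.017 0.013] F [-0.3 -0.4 -1.8] T [-0.1   0.03  0.02] 17.5 q6 -0.88
time_s: 50.77
eef_pos: [420.1, -343.5, 130.4]
eef_rot: [1.247, 1.254, -1.158]
ft_force: [-0.7, -0.9, -2.1]
opening: 17.4
50.7667 [ 420.1 -343.5  130.4] x [ 0.011  0.062 -0.998] y [1.    0.017 0.012] F [-0.7 -0.9 -2.1] T [-0.07  0.02 -0.  ] 17.4 q6 -0.88
```

```bash
python3 -m inch '[[0.002,0,0,0],[0.002,0,0,0],[0,0,0,0]]' -1 30; python3 st.py; python3 -m inch '[[0,0,0,0],[0,0,0,0],[0,0,0,0],[0,0,0,0],[0,0,0,0],[0,0,0,0]]' 1 ; python3 st.py
```

```text
time_s: 51.02
eef_pos: [420.5, -343.8, 127.3]
eef_rot: [1.246, 1.252, -1.157]
ft_force: [-3.6, 1.8, 0.8]
opening: 17.4
51.0167 [ 420.5 -343.8  127.3] x [ 0.012  0.06  -0.998] y [1.    0.017 0.013] F [-3.6  1.8  0.8] T [0.5  0.77 0.05] 17.4 q6 -0.88
time_s: 51.52
eef_pos: [421.3, -344.6, 128.4]
eef_rot: [1.246, 1.249, -1.157]
ft_force: [-0.2, -0.6, -0.7]
opening: 85.2
51.5167 [ 421.3 -344.6  128.4] x [ 0.015  0.058 -0.998] y [1.    0.017 0.016] F [-0.2 -0.6 -0.7] T [ 0.02  0.03 -0.05] 85.2 q6 -0.88
```

```bash
python3 -m inch '[[-0.008,0,-0.0005,0],[-0.015,0,-0.001,0],[-0.015,0,-0.001,0],[-0.015,0,-0.001,0],[-0.02,0,0,0],[-0.02,0,0,0],[-0.02,0,0,0],[0,0,-0.02,0],[0,0,-0.03,0],[0,0,-0.03,0],[0,0,-0.02,0],[0,0,0,0]]'; python3 st.py
python3 - <<'E'
from h import *
for n in("wrist","scene","top"):
  s=read_state();f=grab_frame(n);save(f,n+"40");P=pts(f,np.ones((384,512),bool),s)
  w=P[(abs(P[:,0]-420)<25)&(abs(P[:,1]+343)<30)]
  t=w[(w[:,2]>178)&(w[:,2]<195)]
  if len(t): print(n,"bar top",len(t),((t.min(0)+t.max(0))/2).round(1),np.percentile(t[:,2],90).round(1))
  for lo in(70,95,120,145,165):
    u=w[(abs(w[:,2]-lo)<8)]
    if len(u): print("  ",lo,len(u),((u.min(0)+u.max(0))/2).round(1))
  g=P[(abs(P[:,0]-428)<60)&(abs(P[:,1]-313)<80)&(P[:,2]>86)&(P[:,2]<100)]
  if len(g)>50: print("guard",len(g),np.round(cv2.minAreaRect(g[:,:2].astype(np.float32))[0],1),g[:,2].mean().round(1),np.linalg.lstsq(np.c_[g[:,:2],np.ones(len(g))],g[:,2],rcond=None)[0][:2].round(3))
cv2.imwrite("pics/s40b.png",cv2.resize(cv2.imread("pics/scene40.png"),(800,600),interpolation=2))
E
```

```text
time_s: 52.52
eef_pos: [416.7, -244.9, 259.4]
eef_rot: [1.248, 1.245, -1.158]
ft_force: [-0.4, 0.1, 0.8]
opening: 85.1
52.5167 [ 416.7 -244.9  259.4] x [ 0.017  0.057 -0.998] y [1.    0.014 0.018] F [-0.4  0.1  0.8] T [-0.1   0.02 -0.01] 85.1 q6 -0.74
wrist bar top 528 [ 412.7 -339.   181.9] 184.9
   70 72 [ 418.6 -336.4   70. ]
   95 86 [ 417.8 -337.7   94.8]
   120 69 [ 416.  -335.3  120. ]
   145 193 [ 414.3 -335.3  145. ]
   165 240 [ 413.5 -335.   165. ]
scene bar top 53 [ 411.3 -341.8  183.9] 187.6
   70 66 [ 418.4 -344.9   69.6]
   95 32 [ 418.  -345.2   94.7]
   120 28 [ 415.6 -344.7  120. ]
   145 48 [ 416.2 -343.1  144.9]
   165 48 [ 414.4 -342.9  165. ]
guard 337 [429.1 313.6] 93.9 [-0.014  0.018]
guard 1209 [429.8 314.9] 92.4 [-0.004  0.   ]
```

View pics/s40b.png

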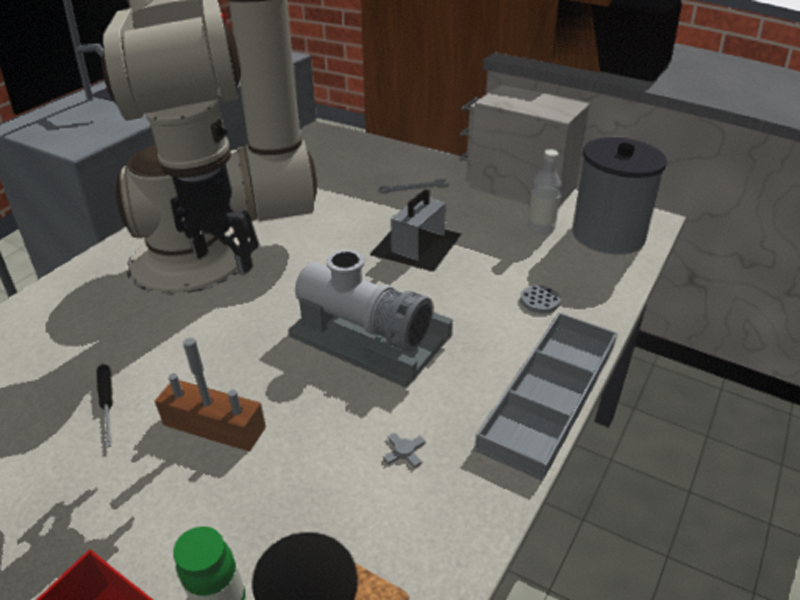

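```bash
python3 -c "
from rig import *
print(job_done()); print(read_state()['time_s'])"
```

```text
the job is handed in; nothing more can be done
None
the job is handed in; nothing more can be done
```

The job is handed in at about 53 s on the robot's clock. My last checks agreed with the required end state, but no verdict was reported.

**What I did**
- **Guard:** I lifted it off, set it on the mat and released it.
- **Ring:** I took the bar and turned the ring home using two holes. In between, I straightened the bar in the grip by pushing it against the cradle wall.
- **Lean:** I leaned on the bar in the upper +y hole with the ring home, then put the bar back in the middle bore and backed the arm off.

**Last checks**
- **Guard:** upright at about (429, 314), 4–5 mm from the mat's centre.
- **Ring:** the wrist camera showed the upper holes at ±30° within about 1°, so it is home. The scene camera gave −29° for the one hole it could see.
- **Bar:** in the middle bore with its top at z≈185, so the foot is on the floor. It leans about 0.05 rad, and the foot is within about 2 mm of the bore axis.
- **Drifts, plate and knife:** they look unmoved in the pictures. I measured only the drifts again, and they had not shifted.

**What went wrong or is uncertain**
- **First insertion:** it slipped out and turned the ring back about 4°, which the later strokes recovered.
- **First lean:** it levered the bar shallow, so I re-seated it and leaned again.
- **Second lean:** the wrist force rose from about 11 N through 30 N to 48 N over about 0.3 s, with the ring home just afterwards. I infer the bar-to-ring force from the wrist; it was not measured directly. By the end it pointed mainly along the hole. The part of the push in the tightening direction was about 10 N at the grip.
- **Tool tilt:** the tool drifted up to about 0.07 rad off vertical during fast moves, and I could not command it back.

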